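# Set the measuring board's stop with wrung gauge blocks

## Robot

A 6-joint arm with a two-finger parallel gripper is mounted at the origin on the work surface. World frame = base frame: x ahead of the robot, y to its left, z up, the work surface at z = 0. Lengths are in m, angles in rad, forces in N, time in s.
With the tool pointing down it reaches from about 0.375 to 0.9 m from the base axis. Payload 3.1 kg.
Tool frame: the origin (TCP) lies at the very end of the fingers, on their centre line; the grasp point (between the pads) lies 19 mm behind it; z points along the fingers, y is the direction in which the jaws open and shut (so a half turn about z gives the same grasp; the last joint's range is limited). The gripper opens to 87 mm and grips with 3 to 60 N. Pads are 19 mm wide; open, the fingers measure 117 mm over their backs; the gripper's body (75 mm by 190 mm) begins 51 mm behind the grasp point.
Start: joints at [-1.359, 0.527, 1.433, -0, 1.181, -0.178], TCP at [0.238, -0.578, 0.223] pointing down, gripper open.
Joint ranges: [-3.08, 3.08], [-0.75, 2.2], [0.22, 2.44], [-1.43, 4.57], [0, 2.65], [-2.85, 2.85]. Speed limits (rad/s): [2.79, 2.79, 3.14, 3.14, 3.14, 3.14].

## Interface

Orientations are given as a unit quaternion [x, y, z, w].
In Python, from rig import robot gives the robot as it stands. The module is installed in compiled form; this text tells all that it offers.
- The arm moves only by the tool send_rows, never from a script. Its argument "deltas" is a list of rows, each an object of numbers: "tx", "ty", "tz": the shift along the tool's x, y, z in cm; "rx", "ry", "rz": the turn, a rotation vector about the tool's x, y, z in rad. A call has 1 to 5 rows; each row is the pose to reach, as a shift and turn from the pose commanded when the call began, along the tool's axes at that moment; what a row does not reach only later rows make up. A row lasts 1/12 s, in which the tool goes at most 41.7 mm and 7.16 degrees, less where a joint would pass 70% of its speed; a pose out of reach is approached as far as the arm can. A call with a gripper value outside its range is refused whole. "claw" is the finger opening in cm, from 0 to 8.7, set as the call begins (left out, the last holds). The fingers move at their own pace and stop on an object; "squeeze" is the grip in N (left out, the last holds). Time passes only in rows, so rows that repeat a pose let the fingers close. It gives the time, the measured TCP pose, the force and the opening at its end, in the units of the state.
- robot.get_obs(): the state, without advancing time (a new reading comes with each control period).
- robot.camera(name): name is "scene" or "top" or "wrist"; returns a dict with "color" (420x560x3 uint8, red, green, blue), "z_map" (420x560 float32, m along the optical axis (not along the pixel's ray), 0 where there is no reading), "intrinsics" (3x3 intrinsics, pixels), "R" (3x3) and "t" (3): a world point X has camera coordinates R X + t; the wrist camera has in their place "tool_from_camera" (4x4, takes a point from camera to tool coordinates, whose origin is the TCP and whose axes are the flange's). Camera axes: x right, y down, z forward; pixel columns grow to the right and rows downward; lengths in m; the calibration is good to about 2 mm. A picture is of the moment at which its call begins: read the wrist's pose just before it.
- robot.hand_in(): hands the job in, once; it reports no verdict.
Trained networks look in the newest picture that a camera, given by its name, has taken for a name from the list of things; names that differ only in an ending like _2 or _b are one class to them, and where a whole thing is asked for, a point or a joint stands for the part that bears it (a point fixed in the world has none). Each returns a list of dicts, best first, with "p" (0 to 1); they miss things now and then, are a little off and sometimes report something else, mostly with a low value. They report only what shows in the picture. A call takes as long as a camera call. They do not tell look-alikes from the thing itself.
- robot.outline_of(label, camera): "pixels" (420x560 bool, what is visible of it) and "xy" ([column, row] in pixels, amid what is visible of it).
- robot.tip_of(label, camera): "xy" ([column, row] in pixels: a listed point, or the origin of a listed thing).
The state is a dict: "time": time; "q": joint angles; "joint_velocities": joint speeds; "joint_torque": joint torques, N m; "position": TCP position; "tool_rot": TCP orientation; "ft_force": force on the tool from outside, world axes, zero at the start; "moment": the same for the moment, N m; "grip_width": finger opening in m.
Only numpy, scipy, OpenCV 4.12 (cv2) and the standard library are available. Lean on these libraries where they do the work, as an engineer would, in place of code of your own. Each camera call takes 0.05 s, during which the arm holds its last target.

## Task

Set the sliding stop of the measuring board to the combined length of all the gauge blocks in the case: flip the cam lever up and draw the stop back out of the way, then wring the blocks into one row on the bed, longest against the fixed end plate and on down to the shortest - press each one's end face on the face before it while it lies about half its width out of line towards the rail, and keep it pressed as you slide it across to the back fence until the faces meet fully. Bring the stop up against the last block and flip the lever fully down to clamp it. Then lift the blocks out without shifting the stop, lay them flat in the case again, none on top of another, and leave the other things on the bench where they are.

Things in the scene. Friction and masses are not known exactly. Their poses are not given: they have to be found in the camera images.
- board: measuring board, fixed, 185 x 400 mm, dark anodised aluminium with a light scale strip. Origin: underside, on the bench. Its y runs along the board from the fixed end plate to the loose end, its x from the front rail to the back fence. The bed's top is 18 mm above the bench. Along the back runs a steel fence 8 mm high above the bed, its face at board x = +45 mm; along the front a steel rail 20 mm wide, 16 mm high above the bed, centred at board x = -90 mm.
- end_plate: fixed steel end plate standing 52 mm high across the bed at one end of the board, 22 mm thick, from board x = -47 to +45 mm; its flat face towards +y is at board y = -165 mm. This body's origin and axes are the board's.
- end_face (a point): point on the face of the fixed end plate where the middle of the first block's end face belongs: 15 mm above the bed and 15 mm in front of the back fence (board x = +30 mm). Axes as the board's. A block in the row has its centre at x = 0, z = 0 of this frame and its length along y.
- stop_face (a point): the matching point on the stop's flat face (15 mm above the bed, board x = +30 mm); the distance from end_face is the opening of the board. The stop slides along board y.
- stop_tab (a point): top edge of the stop plate, at its place for a grip, 70 mm above the bench. The stop plate is 12 mm thick (along y; this point is in mid-thickness, 6 mm behind the face), 50 mm high, and spans board x = -61 to +43 mm; this point is at board x = -24 mm, between the carriage and the block row, where fingers can pinch the plate from above across its thickness.
- stop (a joint): travel of the stop on its rail, m: opening of the board minus 0.200 m, from -0.10 to +0.09; grows away from the fixed end. It slides with about 2 N when freed; clamped, the cam pinches the rail and it is held fast.
- lever (a joint): cam lever of the stop, rad: 0 = standing straight up, stop free; 1.55 = flipped down flat, over centre, towards the front (board -x), cam clamping the rail. It counts as freed below 0.5 and as clamped above 1.4. Friction holds it where it is left. The cam begins to bite at about 0.9, and flipping it takes up to about 10 N at the grip, until at 1.42 it passes over centre and stays down.
- lever_pivot (a point): axis of the cam lever, on the stop's carriage over the rail (board x = -90 mm, 47 mm above the bench, 25 mm behind the stop's face); it runs along board y.
- lever_grip (a point): point on the lever 68 mm from its pivot, where to hold it. The lever is a black bar 14 mm wide (along board y), 10 mm thick, reaching 86 mm from the pivot. At joint value t this point is 68 sin(t) mm from the pivot towards board -x and 68 cos(t) mm above it.
- case: open gauge-block case, fixed, a shallow wooden tray 240 (x) x 160 (y) mm with a blue felt floor 6 mm above the bench and a rim 15 mm high and 7 mm thick. Origin: centre of its underside. Blocks start and end in it.
- block90: white ceramic gauge block, square bar 90 x 30 x 30 mm, about 0.46 kg. Origin: its centre; own x along its length. May be absent (two or three of the four blocks are there). Lapped faces: block on block or on the steel plates slides easily (friction about 0.25, on the bed 0.4).
- block80: white ceramic gauge block, square bar 80 x 30 x 30 mm, about 0.41 kg. Origin: its centre; own x along its length. May be absent (two or three of the four blocks are there). Lapped faces: block on block or on the steel plates slides easily (friction about 0.25, on the bed 0.4).
- block70: white ceramic gauge block, square bar 70 x 30 x 30 mm, about 0.36 kg. Origin: its centre; own x along its length. May be absent (two or three of the four blocks are there). Lapped faces: block on block or on the steel plates slides easily (friction about 0.25, on the bed 0.4).
- block60: white ceramic gauge block, square bar 60 x 30 x 30 mm, about 0.31 kg. Origin: its centre; own x along its length. May be absent (two or three of the four blocks are there). Lapped faces: block on block or on the steel plates slides easily (friction about 0.25, on the bed 0.4).
- balance: bench balance, fixed, 220 x 150 x 61 mm, at the side of the board opposite the case. Origin: centre of its underside.
- knife: utility knife lying beyond the board, 170 mm long. Leave alone.
- jar: specimen jar beyond the board, 64 mm across, 75 mm high. Leave alone.
Things that resemble listed ones, but are neither listed nor needed, are in the scene too. Leave any pink or red look-alike of the block70 alone.

How it is judged:
On the way, in this order (a step that is already met when the one before it is completed fails the run):
1. the cam lever is flipped up to free the stop (value of joint lever below 0.5 rad), for 0.1 s.
2. the 90 mm block lies on the bed with its end face pressed on the fixed end (or on the end of the block before it), 5 to 25 mm out of line towards the rail (x of block90 in the frame of end_face between -0.025 and -0.005 m and z of block90 in the frame of end_face between -0.004 and 0.004 m and angle between the x axis of block90 and the y axis of end_face, either way round below 0.12 rad and (y of block90 in the frame of end_face between 0.043 and 0.047 m and contact force between block90 and end_plate above 0.4 N)), for 0.1 s.
3. the 90 mm block has been slid across into full face contact, in line along the fence (x of block90 in the frame of end_face between -0.0025 and 0.0025 m and z of block90 in the frame of end_face between -0.003 and 0.003 m and angle between the x axis of block90 and the y axis of end_face, either way round below 0.035 rad and distance between block90 and end_face between 0.0435 and 0.0465 m), for 0.2 s.
4. the 80 mm block lies on the bed with its end face pressed on the fixed end (or on the end of the block before it), 5 to 25 mm out of line towards the rail (x of block80 in the frame of end_face between -0.025 and -0.005 m and z of block80 in the frame of end_face between -0.004 and 0.004 m and angle between the x axis of block80 and the y axis of end_face, either way round below 0.12 rad and ((y of block80 in the frame of end_face between 0.038 and 0.042 m and contact force between block80 and end_plate above 0.4 N) or contact force between block80 and block90 above 0.4 N)), for 0.1 s.
5. the 80 mm block has been slid across into full face contact, in line along the fence (x of block80 in the frame of end_face between -0.0025 and 0.0025 m and z of block80 in the frame of end_face between -0.003 and 0.003 m and angle between the x axis of block80 and the y axis of end_face, either way round below 0.035 rad and (distance between block80 and end_face between 0.0385 and 0.0415 m or distance between block80 and block90 between 0.0835 and 0.0865 m)), for 0.2 s.
6. the 70 mm block lies on the bed with its end face pressed on the fixed end (or on the end of the block before it), 5 to 25 mm out of line towards the rail (x of block70 in the frame of end_face between -0.025 and -0.005 m and z of block70 in the frame of end_face between -0.004 and 0.004 m and angle between the x axis of block70 and the y axis of end_face, either way round below 0.12 rad and ((y of block70 in the frame of end_face between 0.033 and 0.037 m and contact force between block70 and end_plate above 0.4 N) or contact force between block70 and block90 above 0.4 N or contact force between block70 and block80 above 0.4 N)), for 0.1 s.
7. the 70 mm block has been slid across into full face contact, in line along the fence (x of block70 in the frame of end_face between -0.0025 and 0.0025 m and z of block70 in the frame of end_face between -0.003 and 0.003 m and angle between the x axis of block70 and the y axis of end_face, either way round below 0.035 rad and (distance between block70 and end_face between 0.0335 and 0.0365 m or distance between block70 and block90 between 0.0785 and 0.0815 m or distance between block70 and block80 between 0.0735 and 0.0765 m)), for 0.2 s.
8. the 60 mm block lies on the bed with its end face pressed on the fixed end (or on the end of the block before it), 5 to 25 mm out of line towards the rail (x of block60 in the frame of end_face between -0.025 and -0.005 m and z of block60 in the frame of end_face between -0.004 and 0.004 m and angle between the x axis of block60 and the y axis of end_face, either way round below 0.12 rad and ((y of block60 in the frame of end_face between 0.028 and 0.032 m and contact force between block60 and end_plate above 0.4 N) or contact force between block60 and block90 above 0.4 N or contact force between block60 and block80 above 0.4 N or contact force between block60 and block70 above 0.4 N)), for 0.1 s.
9. the 60 mm block has been slid across into full face contact, in line along the fence (x of block60 in the frame of end_face between -0.0025 and 0.0025 m and z of block60 in the frame of end_face between -0.003 and 0.003 m and angle between the x axis of block60 and the y axis of end_face, either way round below 0.035 rad and (distance between block60 and end_face between 0.0285 and 0.0315 m or distance between block60 and block90 between 0.0735 and 0.0765 m or distance between block60 and block80 between 0.0685 and 0.0715 m or distance between block60 and block70 between 0.0635 and 0.0665 m)), for 0.2 s.
10. all the blocks in full contact in one row, longest at the fixed end, the stop up against the last one and the lever flipped down to clamp it (all of step 3 and all of step 5 and all of step 7 and all of step 9 and value of joint lever above 1.4 rad and (distance between stop_face and block90 between 0.0435 and 0.0465 m or distance between stop_face and block80 between 0.0385 and 0.0415 m or distance between stop_face and block70 between 0.0335 and 0.0365 m or distance between stop_face and block60 between 0.0285 and 0.0315 m)), for 0.2 s.
At the end, for the whole second after the job is handed in: the lever is flipped down (above 1.4 rad), the opening between the end plate and the stop equals the sum of the lengths of the blocks present within 1.5 mm, and every block lies flat and at rest on the floor of the case (value of joint lever above 1.4 rad and (((height (world z) of block90 above -9 m or height (world z) of end_face above 9 m) and (height (world z) of block80 above -9 m or height (world z) of end_face above 9 m) and not (height (world z) of block70 above -9 m or height (world z) of end_face above 9 m) and not (height (world z) of block60 above -9 m or height (world z) of end_face above 9 m) and distance between stop_face and end_face between 0.1685 and 0.1715 m) or ((height (world z) of block90 above -9 m or height (world z) of end_face above 9 m) and not (height (world z) of block80 above -9 m or height (world z) of end_face above 9 m) and (height (world z) of block70 above -9 m or height (world z) of end_face above 9 m) and not (height (world z) of block60 above -9 m or height (world z) of end_face above 9 m) and distance between stop_face and end_face between 0.1585 and 0.1615 m) or ((height (world z) of block90 above -9 m or height (world z) of end_face above 9 m) and not (height (world z) of block80 above -9 m or height (world z) of end_face above 9 m) and not (height (world z) of block70 above -9 m or height (world z) of end_face above 9 m) and (height (world z) of block60 above -9 m or height (world z) of end_face above 9 m) and distance between stop_face and end_face between 0.1485 and 0.1515 m) or (not (height (world z) of block90 above -9 m or height (world z) of end_face above 9 m) and (height (world z) of block80 above -9 m or height (world z) of end_face above 9 m) and (height (world z) of block70 above -9 m or height (world z) of end_face above 9 m) and not (height (world z) of block60 above -9 m or height (world z) of end_face above 9 m) and distance between stop_face and end_face between 0.1485 and 0.1515 m) or (not (height (world z) of block90 above -9 m or height (world z) of end_face above 9 m) and (height (world z) of block80 above -9 m or height (world z) of end_face above 9 m) and not (height (world z) of block70 above -9 m or height (world z) of end_face above 9 m) and (height (world z) of block60 above -9 m or height (world z) of end_face above 9 m) and distance between stop_face and end_face between 0.1385 and 0.1415 m) or (not (height (world z) of block90 above -9 m or height (world z) of end_face above 9 m) and not (height (world z) of block80 above -9 m or height (world z) of end_face above 9 m) and (height (world z) of block70 above -9 m or height (world z) of end_face above 9 m) and (height (world z) of block60 above -9 m or height (world z) of end_face above 9 m) and distance between stop_face and end_face between 0.1285 and 0.1315 m) or ((height (world z) of block90 above -9 m or height (world z) of end_face above 9 m) and (height (world z) of block80 above -9 m or height (world z) of end_face above 9 m) and (height (world z) of block70 above -9 m or height (world z) of end_face above 9 m) and not (height (world z) of block60 above -9 m or height (world z) of end_face above 9 m) and distance between stop_face and end_face between 0.2385 and 0.2415 m) or ((height (world z) of block90 above -9 m or height (world z) of end_face above 9 m) and (height (world z) of block80 above -9 m or height (world z) of end_face above 9 m) and not (height (world z) of block70 above -9 m or height (world z) of end_face above 9 m) and (height (world z) of block60 above -9 m or height (world z) of end_face above 9 m) and distance between stop_face and end_face between 0.2285 and 0.2315 m) or ((height (world z) of block90 above -9 m or height (world z) of end_face above 9 m) and not (height (world z) of block80 above -9 m or height (world z) of end_face above 9 m) and (height (world z) of block70 above -9 m or height (world z) of end_face above 9 m) and (height (world z) of block60 above -9 m or height (world z) of end_face above 9 m) and distance between stop_face and end_face between 0.2185 and 0.2215 m) or (not (height (world z) of block90 above -9 m or height (world z) of end_face above 9 m) and (height (world z) of block80 above -9 m or height (world z) of end_face above 9 m) and (height (world z) of block70 above -9 m or height (world z) of end_face above 9 m) and (height (world z) of block60 above -9 m or height (world z) of end_face above 9 m) and distance between stop_face and end_face between 0.2085 and 0.2115 m)) and x of block90 in the frame of case between -0.105 and 0.105 m and y of block90 in the frame of case between -0.07 and 0.07 m and z of block90 in the frame of case between 0.017 and 0.025 m and linear speed of each of block90, block80, block70, block60 below 0.02 m/s and x of block80 in the frame of case between -0.105 and 0.105 m and y of block80 in the frame of case between -0.07 and 0.07 m and z of block80 in the frame of case between 0.017 and 0.025 m and x of block70 in the frame of case between -0.105 and 0.105 m and y of block70 in the frame of case between -0.07 and 0.07 m and z of block70 in the frame of case between 0.017 and 0.025 m and x of block60 in the frame of case between -0.105 and 0.105 m and y of block60 in the frame of case between -0.07 and 0.07 m and z of block60 in the frame of case between 0.017 and 0.025 m); the robot touches nothing.
It fails at once if the knife or the jar is shifted by more than 3 cm (distance of any of knife, jar from where it was at the start of the episode above 0.03 m).
Of block90, block80, block70, block60 only 2 to 3 are there at a start; the rules pass over those that are not, and their reading is None.
At some moment in a run one of block90, block80, block70, block60 may be knocked a few centimetres aside while the robot is not near it.
Once in a run the grip may slacken for a moment while it holds something.
It also fails if it takes over 210 s, if anything falls off the work surface, if the arm or the gripper's body presses on something with over 40 N, if the wrist force passes 120 N, or if a joint passes its speed limit or range.

## Working session

There is one attempt and no reset: what is moved stays moved. The work goes in short steps, Python scripts to look and compute and a tool call to move; the robot and the scene stay as the last step left them, time stands still between calls to the robot, and variables do not carry over. Pictures are saved under pics/ and viewed, and the job is handed in when it is done.

Besides the shell and the picture viewer there is one more tool, called as name(argument=value, ...), one argument or row to a line, values as JSON. send_rows: Moves the arm, as the interface text tells. Its arguments: {"type":"object","properties":{"deltas":{"type":"array","items":{"type":"object","properties":{"tx":{"type":"number"},"ty":{"type":"number"},"tz":{"type":"number"},"rx":{"type":"number"},"ry":{"type":"number"},"rz":{"type":"number"}}}},"claw":{"type":"number"},"squeeze":{"type":"number"}},"required":["deltas"]}

```bash
mkdir -p pics; ls; cat > h.py <<'E'
import numpy as np, cv2
from scipy.spatial.transform import Rotation as Rn
from rig import robot
def snap(name,fn):
    o=robot.get_obs(); c=robot.camera(name)
    cv2.imwrite('pics/'+fn,c['color'][:,:,::-1])
    if name=='wrist':
        T=np.eye(4);T[:3,:3]=Rn.from_quat(o['tool_rot']).as_matrix();T[:3,3]=o['position']
        M=T@c['tool_from_camera']
    else:
        W=np.eye(4);W[:3,:3]=c['R'];W[:3,3]=c['t'];M=np.linalg.inv(W)
    c['M']=M
    np.savez('pics/'+fn[:-4]+'.npz',color=c['color'],z=c['z_map'],K=c['intrinsics'],M=M)
    return c
def cloud(c):
    K=c['intrinsics'];z=c['z_map'];v,u=np.mgrid[:420,:560]
    P=np.stack([(u-K[0,2])/K[0,0]*z,(v-K[1,2])/K[1,1]*z,z],-1)
    return P@c['M'][:3,:3].T+c['M'][:3,3]
def pt(c,u,v):
    return cloud(c)[int(round(v)),int(round(u))]
def obs():
    o=robot.get_obs()
    print(round(o['time'],2),np.round(o['position'],4),np.round(o['tool_rot'],4),np.round(o['q'],3),'F',np.round(o['ft_force'],1),'w',round(o['grip_width'],4))
    return o
E
python3 - <<'E'
from h import *
obs()
for n in ['top','scene','wrist']:
    c=snap(n,n+'0.png')
    P=cloud(c)
    for l in ['board','end_plate','end_face','stop_face','stop_tab','lever_pivot','lever_grip','case','block90','block80','block70','block60','balance','knife','jar']:
        for f in (robot.outline_of,robot.tip_of):
            try:
                for r in f(l,n)[:5]:
                    x,y=r['xy'];xi,yi=min(559,max(0,int(round(x)))),min(419,max(0,int(round(y))))
                    print(n,l,f.__name__[:3],round(r['p'],2),np.round(r['xy'],1),np.round(P[yi,xi],4), r['pixels'].sum() if 'pixels' in r else '')
            except Exception as e: print(l,f.__name__,e)
E
```

```text
pics
0.0 [ 0.2374 -0.5774  0.2216] [ 0.9811  0.1937 -0.     -0.0011] [-1.36   0.528  1.434 -0.     1.181 -0.179] F [ 0.2 -0.1 -0.1] w 0.087
top board cal 0.96 [287.6 184.3] [ 0.5664 -0.0219  0.0685] 8591
top board cal 0.63 [287.4 176.7] [ 0.5868 -0.019   0.0655] 
top end_plate cal 0.59 [350.6 177.5] [ 0.5856 -0.2009  0.0677] 292
top end_face cal 0.9 [349.7 179.3] [ 0.5825 -0.1978  0.0698] 310
top end_face cal 0.62 [345.9 167.9] [ 0.6217 -0.1938  0.0143] 
top stop_face cal 0.8 [279.5 202.6] [5.131e-01 1.000e-04 5.470e-02] 603
top stop_face cal 0.68 [327.6 112.2] [ 0.7883 -0.1398  0.0161] 460
top stop_face cal 0.66 [290. 165.] [ 0.6283 -0.0284  0.0182] 
top stop_tab cal 0.58 [282.9 203.8] [ 0.5102 -0.0085  0.056 ] 595
top stop_tab cal 0.58 [289.6 180.5] [ 0.5841 -0.0288  0.0161] 
top lever_pivot cal 0.87 [282.1 201.5] [ 0.5171 -0.0057  0.0397] 645
top lever_pivot cal 0.74 [277. 207.] [0.5014 0.0086 0.0556] 
top lever_pivot cal 0.35 [289.8 173.1] [ 0.6042 -0.0285  0.0209] 
top lever_grip cal 0.53 [278.7 217.8] [0.4701 0.0025 0.0533] 197
top lever_grip cal 0.55 [277.7 225.8] [0.4471 0.00
[... 8093 characters left out ...]
k80 cal 0.62 [24.8 39.6] [ 0.2689 -0.3269  0.029 ] 1959
wrist block80 cal 0.87 [ 5.  33.5] [ 0.267  -0.3094  0.0282] 
wrist block80 cal 0.71 [102.1 121.9] [ 0.2265 -0.4061  0.0283] 
wrist block70 cal 0.88 [100.6 118.6] [ 0.229  -0.405   0.0295] 2992
wrist block70 cal 0.62 [24.8 39.6] [ 0.2689 -0.3269  0.029 ] 1959
wrist block70 cal 0.87 [ 5.  33.5] [ 0.267  -0.3094  0.0282] 
wrist block70 cal 0.71 [102.1 121.9] [ 0.2265 -0.4061  0.0283] 
wrist block60 cal 0.88 [100.6 118.6] [ 0.229  -0.405   0.0295] 2992
wrist block60 cal 0.62 [24.8 39.6] [ 0.2689 -0.3269  0.029 ] 1959
wrist block60 cal 0.87 [ 5.  33.5] [ 0.267  -0.3094  0.0282] 
wrist block60 cal 0.71 [102.1 121.9] [ 0.2265 -0.4061  0.0283]
```

View pics/top0.png

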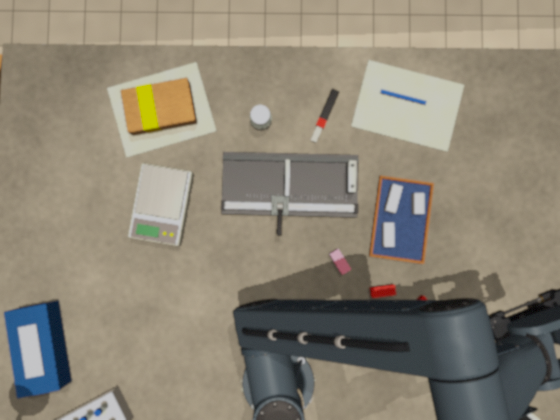

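View pics/scene0.png

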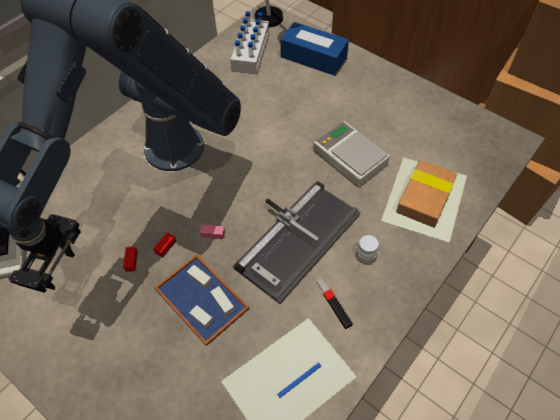

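View pics/wrist0.png

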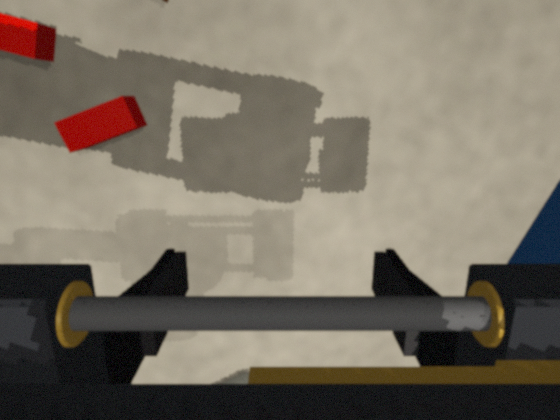

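The case holds three white blocks, and red and pink decoys lie on the bench. The lever is down, pointing towards the robot (top picture about (279,225)). Next I look closer with the wrist camera.

```bash
cat >> h.py <<'E'
def rel(p,q=None,yaw=None,base=None):
    """deltas (tool frame) from the measured pose (or base=(p,q)) to world p, orientation: tool down with tool-x at yaw"""
    o=robot.get_obs()
    p0,q0=(o['position'],o['tool_rot']) if base is None else base
    R0=Rn.from_quat(q0)
    if q is not None: R1=Rn.from_quat(q)
    elif yaw is not None: R1=Rn.from_euler('z',yaw)*Rn.from_euler('x',np.pi)
    else: R1=R0
    t=R0.inv().apply(np.array(p)-p0)*100
    r=(R0.inv()*R1).as_rotvec()
    print('t cm',np.round(t,3),'r',np.round(r,4),'rows>=',np.ceil(max(np.linalg.norm(t)/4.17,np.degrees(np.linalg.norm(r))/7.16)))
    return t,r
E
python3 - <<'E'
from h import *
o=obs()
c=robot.camera('wrist');print(np.round(c['tool_from_camera'],3),c['intrinsics'])
rel([0.55,-0.31,0.30],yaw=0)
rel([0.45,-0.40,0.30],yaw=0)
E
```

```text
4.65 [ 0.2375 -0.5781  0.2226] [ 0.9811  0.1937 -0.      0.    ] [-1.36   0.527  1.433 -0.     1.181 -0.179] F [ 0.3 -0.3 -0.4] w 0.087
[[ 0.001 -0.959 -0.283  0.077]
 [ 1.     0.001  0.001 -0.   ]
 [-0.001 -0.283  0.959 -0.162]
 [ 0.     0.     0.     1.   ]] [[377.65652986   0.         279.67263689]
 [  0.         377.65652986 209.04900397]
 [  0.           0.           1.        ]]
t cm [ 39.091 -12.925  -7.744] r [0.     0.     0.3898] rows>= 11.0
t cm [26.421 -8.4   -7.744] r [0.     0.     0.3898] rows>= 7.0
```

send_rows(
  deltas=[
    {"tx": 4,"ty": -1.5,"tz": -0.5,"rz": 0.08},
    {"tx": 8,"ty": -3,"tz": -1,"rz": 0.16},
    {"tx": 12,"ty": -4.5,"tz": -2,"rz": 0.24},
    {"tx": 16,"ty": -6,"tz": -3,"rz": 0.32},
    {"tx": 22.7,"ty": -7.5,"tz": -3,"rz": 0.39},
  ],
)

```text
schema error: expected keys tx, ty, tz, rx, ry, rz
```

send_rows(
  deltas=[
    {"tx": 0,"ty": 0},
    {"tx": 0,"ty": 0},
  ],
)

```text
schema error: expected keys tx, ty, tz, rx, ry, rz
```

```bash
python3 - <<'E'
from h import *
o=obs()
c=snap('wrist','w1.png')
o=obs()
E
```

```text
4.7 [ 0.2375 -0.5781  0.2226] [ 0.9811  0.1937 -0.      0.    ] [-1.36   0.527  1.433 -0.     1.181 -0.179] F [-0.1 -0.3 -0.2] w 0.0872
4.75 [ 0.2375 -0.5781  0.2226] [ 0.9811  0.1936 -0.      0.    ] [-1.36   0.527  1.433 -0.     1.181 -0.178] F [ 0.5 -0.2  0.6] w 0.0872
```

View pics/w1.png

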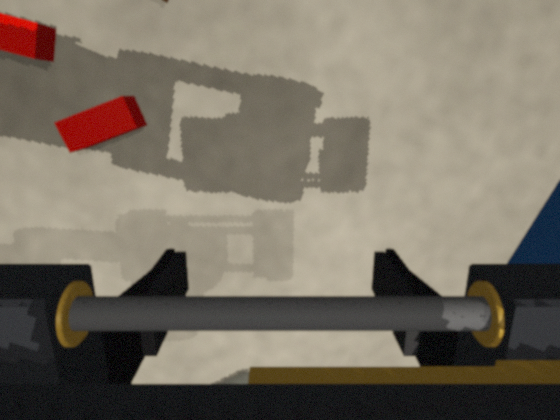

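All six keys are needed in each row.

send_rows(
  deltas=[
    {"tx": 4,"ty": -1.5,"tz": -0.5,"rx": 0,"ry": 0,"rz": 0.08},
    {"tx": 8,"ty": -3,"tz": -1,"rx": 0,"ry": 0,"rz": 0.16},
    {"tx": 12,"ty": -4.5,"tz": -2,"rx": 0,"ry": 0,"rz": 0.24},
    {"tx": 16,"ty": -6,"tz": -3,"rx": 0,"ry": 0,"rz": 0.32},
    {"tx": 20,"ty": -7.5,"tz": -3,"rx": 0,"ry": 0,"rz": 0.39},
  ],
)

```text
time: 5.17
position: [0.3897, -0.4379, 0.2541]
tool_rot: [1.0, -0.002, 0.001, 0.002]
ft_force: [-0.1, -0.0, 0.3]
grip_width: 0.0865
```

send_rows(
  deltas=[
    {"tx": 2,"ty": 0,"tz": 0,"rx": 0,"ry": 0,"rz": 0},
    {"tx": 2,"ty": 0,"tz": 0,"rx": 0,"ry": 0,"rz": 0},
    {"tx": 2,"ty": 0,"tz": 0,"rx": 0,"ry": 0,"rz": 0},
  ],
)

```text
time: 5.42
position: [0.409, -0.4378, 0.2524]
tool_rot: [1.0, 0.001, -0.0, 0.0]
ft_force: [-0.2, -0.4, -0.1]
grip_width: 0.087
```

```bash
python3 - <<'E'
from h import *
o=obs()
c=snap('wrist','w2.png')
E
```

```text
5.42 [ 0.409  -0.4378  0.2524] [ 1.0e+00  1.3e-03 -2.0e-04  4.0e-04] [-1.005e+00  4.600e-01  1.466e+00 -1.000e-03  1.215e+00  5.630e-01] F [-0.2 -0.4 -0.1] w 0.087
```

View pics/w2.png

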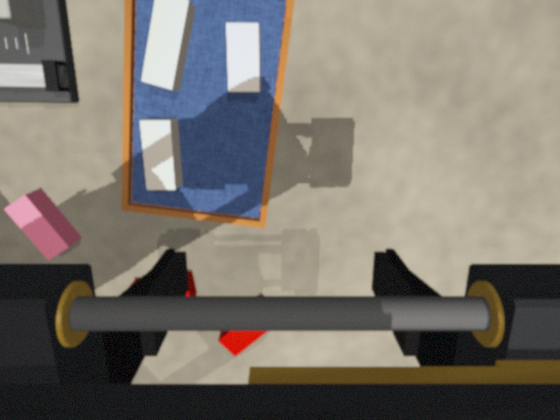

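The case is at the top left of the view (columns 125–290). I move so that the case and the board both show.

send_rows(
  deltas=[
    {"tx": 2,"ty": -3,"tz": -1,"rx": 0,"ry": 0,"rz": 0},
    {"tx": 4,"ty": -6,"tz": -2,"rx": 0,"ry": 0,"rz": 0},
    {"tx": 6,"ty": -9,"tz": -2,"rx": 0,"ry": 0,"rz": 0},
    {"tx": 7,"ty": -12,"tz": -2,"rx": 0,"ry": 0,"rz": 0},
    {"tx": 7,"ty": -14,"tz": -2,"rx": 0,"ry": 0,"rz": 0},
  ],
)

```text
time: 5.88
position: [0.4785, -0.297, 0.2722]
tool_rot: [1.0, -0.0, 0.0, -0.0]
ft_force: [-0.5, 0.5, -0.7]
grip_width: 0.0868
```

send_rows(
  deltas=[
    {"tx": 0,"ty": 0,"tz": 0,"rx": 0,"ry": 0,"rz": 0},
    {"tx": 0,"ty": 0,"tz": 0,"rx": 0,"ry": 0,"rz": 0},
    {"tx": 0,"ty": 0,"tz": 0,"rx": 0,"ry": 0,"rz": 0},
  ],
)

```text
time: 6.13
position: [0.4775, -0.2999, 0.2723]
tool_rot: [1.0, -0.001, -0.0, 0.001]
ft_force: [0.1, -0.7, 0.7]
grip_width: 0.0869
```

```bash
python3 - <<'E'
from h import *
o=obs()
c=snap('wrist','w3.png')
for r in robot.outline_of('block90','wrist'):
    print(round(r['p'],2),np.round(r['xy']),r['pixels'].sum())
E
```

```text
6.13 [ 0.4775 -0.2999  0.2723] [ 1.e+00 -1.e-03 -0.e+00  5.e-04] [-7.580e-01  3.890e-01  1.529e+00 -1.000e-03  1.223e+00  8.150e-01] F [ 0.1 -0.7  0.7] w 0.0869
0.97 [190. 276.] 639
0.87 [375. 130.] 1979
0.84 [308. 118.] 2526
0.67 [291. 209.] 1842
0.57 [362. 350.] 1181
0.55 [278. 342.] 1017
```

View pics/w3.png

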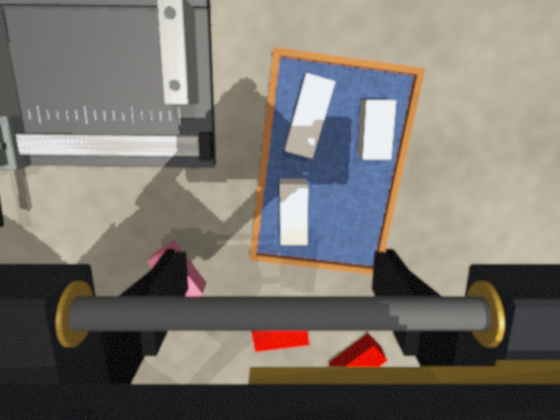

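Clear view: long block at (308,118), small block at (377,130), medium block at (292,212), with the board at the left. Next I fit rectangles to the block tops.

```bash
cat >> h.py <<'E'
def blocks(fn,zlo,zhi,xr=(0,1),yr=(-.7,.5),vmax=262):
    d=np.load('pics/'+fn+'.npz'); c=dict(intrinsics=d['K'],z_map=d['z'],M=d['M']); P=cloud(c); col=d['color'].astype(int)
    sat=col.max(-1)-col.min(-1)
    m=(P[...,2]>zlo)&(P[...,2]<zhi)&(sat<60)&(col.min(-1)>75)&(P[...,0]>xr[0])&(P[...,0]<xr[1])&(P[...,1]>yr[0])&(P[...,1]<yr[1])&(d['z']>0)
    m[vmax:]=False
    n,lab,st,_=cv2.connectedComponentsWithStats(m.astype(np.uint8))
    out=[]
    for i in range(1,n):
        if st[i,4]<150: continue
        Q=P[lab==i]
        (cx,cy),(w,h),a=cv2.minAreaRect((Q[:,:2]*1000).astype(np.float32))
        if w<h: w,h=h,w; a+=90
        a=(a+90)%180-90
        out.append((cx/1000,cy/1000,w,h,a))
        print('c',np.round([cx,cy],1),'LxW',round(w,1),round(h,1),'deg',round(a,1),'z',round(np.median(Q[:,2]),4),'px',st[i,:4])
    return out
E
python3 - <<'E'
from h import *
blocks('w3',0.026,0.045,yr=(-.5,-.22))
d=np.load('pics/w3.npz'); c=dict(intrinsics=d['K'],z_map=d['z'],M=d['M']); P=cloud(c)
for u,v in [(172,60),(172,90),(100,60),(60,90),(100,145),(195,145),(320,40+12),(340,210),(500,150),(310,100),(80,2)]:
    print(u,v,np.round(P[v,u],4))
E
```

```text
c [ 535.3 -330.7] LxW 80.1 30.1 deg -15.3 z 0.0357 px [285  74  50  85]
c [ 521.5 -403.1] LxW 59.3 30.5 deg -0.2 z 0.0357 px [361 101  35  59]
c [ 430.  -315.8] LxW 70.3 29.7 deg -0.0 z 0.0357 px [280 183  28  62]
172 60 [ 0.5871 -0.2037  0.0694]
172 90 [ 0.5612 -0.2023  0.0722]
100 60 [ 0.5918 -0.1155  0.0164]
60 90 [ 0.5624 -0.0694  0.0166]
100 145 [ 0.5068 -0.1117  0.0336]
195 145 [ 0.5067 -0.2115  0.0334]
320 52 [ 0.6013 -0.3441 -0.0018]
340 210 [ 0.4267 -0.3722  0.0054]
500 150 [ 0.4968 -0.5527  0.0012]
310 100 [ 0.5521 -0.3314  0.0362]
80 2 [ 0.6437 -0.107   0.0251]
```

The blocks are 80, 70 and 60, so the opening should be 210 mm. Next I look at the board and lever.

send_rows(
  deltas=[
    {"tx": 1,"ty": -4,"tz": 0,"rx": 0,"ry": 0,"rz": 0},
    {"tx": 2,"ty": -8,"tz": 0,"rx": 0,"ry": 0,"rz": 0},
    {"tx": 2,"ty": -12,"tz": 0,"rx": 0,"ry": 0,"rz": 0},
    {"tx": 2,"ty": -16,"tz": 0,"rx": 0,"ry": 0,"rz": 0},
    {"tx": 2,"ty": -20,"tz": 0,"rx": 0,"ry": 0,"rz": 0},
  ],
)

```text
time: 6.65
position: [0.4983, -0.0981, 0.2722]
tool_rot: [1.0, -0.001, 0.0, 0.0]
ft_force: [1.0, 0.1, -0.1]
grip_width: 0.0867
```

send_rows(
  deltas=[
    {"tx": 0,"ty": -4,"tz": 0,"rx": 0,"ry": 0,"rz": 0},
    {"tx": 0,"ty": -6,"tz": 0,"rx": 0,"ry": 0,"rz": 0},
    {"tx": 0,"ty": -6,"tz": 0,"rx": 0,"ry": 0,"rz": 0},
    {"tx": 0,"ty": -6,"tz": 0,"rx": 0,"ry": 0,"rz": 0},
  ],
)

```text
time: 6.98
position: [0.4986, -0.0386, 0.2724]
tool_rot: [1.0, 0.0, 0.0, 0.0]
ft_force: [0.5, -0.1, 0.3]
grip_width: 0.0871
```

```bash
python3 - <<'E'
from h import *
o=obs()
c=snap('wrist','w4.png')
E
```

```text
6.98 [ 0.4986 -0.0386  0.2724] [1.e+00 5.e-04 3.e-04 5.e-04] [-3.000e-01  2.970e-01  1.677e+00 -1.000e-03  1.167e+00  1.270e+00] F [ 0.5 -0.1  0.3] w 0.0871
```

View pics/w4.png

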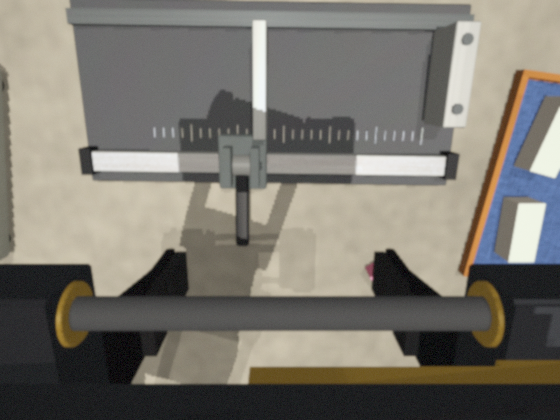

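The board is seen in full: end plate at (452,75), stop plate at column 260, lever at (242,215). I fit rectangles to the plate tops and the rail.

```bash
python3 - <<'E'
from h import *
d=np.load('pics/w4.npz'); c=dict(intrinsics=d['K'],z_map=d['z'],M=d['M']); P=cloud(c)
def rect(m,name):
    n,lab,st,_=cv2.connectedComponentsWithStats(m.astype(np.uint8))
    for i in range(1,n):
        if st[i,4]<150: continue
        Q=P[lab==i]
        r=cv2.minAreaRect((Q[:,:2]*1000).astype(np.float32))
        print(name,np.round(r[0],1),np.round(r[1],1),round(r[2],2),'z',round(np.median(Q[:,2]),4),st[i])
top=np.zeros((420,560),bool);top[:255]=True
z=P[...,2]
rect((z>.062)&(z<.08)&top,'hi')
rect((z>.029)&(z<.038)&top,'rail')
rect((z>.022)&(z<.0285)&top,'fence')
rect((z>.014)&(z<.021)&top,'bed')
rect((z>.042)&(z<.06)&top,'lever')
rect((z>.045)&(z<.06)&top&(P[...,0]<.49),'lev')
# intensity edges of rail strip and plate: subpixel-ish
for v in (40,60,80,100): 
    g=d['color'][v].astype(int).sum(-1); print(v,'x',round(P[v,455,0],4),[ (u,g[u]) for u in range(246,274,1)])
E
```

```text
hi [589.  -19.6] [ 12.1 102.7] 89.3 z 0.0695 [ 252   21   14  119 1618]
hi [ 594.7 -204.1] [23.6 91.6] 89.15 z 0.0697 [ 439   21   42  107 2855]
hi [508.2  14.3] [ 8.4 40.3] 89.2 z 0.0636 [221 148  10  41 332]
hi [507.9 -13.3] [ 7.2 39.4] 88.95 z 0.0637 [250 149   8  40 317]
rail [ 594.5 -193.6] [ 2.3 91.6] 89.89 z 0.0333 [426  28  16  98 336]
rail [ 534.7 -330. ] [31.9 77.9] 74.97 z 0.0357 [ 526   98   34   80 1424]
rail [ 513.5 -126.2] [203.5  41.1] 88.89 z 0.0338 [ 266  137  193   44 3674]
rail [511.4  99.8] [ 28.1 146.6] 1.09 z 0.0336 [  78  148  141   28 2723]
rail [ 434.  -315.2] [62.9 32. ] 0.7 z 0.0358 [ 504  202   41   53 1601]
fence [604.2 -28.3] [400.2 105.8] 89.27 z 0.0256 [  65    8  409  117 6518]
fence [ 539.7 -316.4] [ 2.9 79.8] 74.94 z 0.0252 [522  96  38  74 307]
fence [ 437.4 -303.4] [27.1 71.2] 66.62 z 0.0253 [502 201  39  54 226]
bed [663.  -29.7] [399.5  10. ] 89.32 z 0.0175 [  69    0  402   15 3928]
bed [581.5  80.9] [182.  125.6] 89.32 z 0.0175 [   71    25   182   128 20867]
bed [ 579.1 -126.7] [202.2 125.7] 89.34 z 0.0178 [  267    28   187   128 20838]
bed
[... 2456 characters left out ...]
9)), (271, np.int64(350)), (272, np.int64(342)), (273, np.int64(345))]
100 x 0.5739 [(246, np.int64(318)), (247, np.int64(325)), (248, np.int64(332)), (249, np.int64(319)), (250, np.int64(308)), (251, np.int64(334)), (252, np.int64(473)), (253, np.int64(621)), (254, np.int64(699)), (255, np.int64(722)), (256, np.int64(729)), (257, np.int64(729)), (258, np.int64(734)), (259, np.int64(732)), (260, np.int64(735)), (261, np.int64(735)), (262, np.int64(734)), (263, np.int64(731)), (264, np.int64(702)), (265, np.int64(607)), (266, np.int64(457)), (267, np.int64(352)), (268, np.int64(342)), (269, np.int64(344)), (270, np.int64(346)), (271, np.int64(342)), (272, np.int64(344)), (273, np.int64(346))]
```

```bash
cat >> h.py <<'E'
O=np.array([0.5978,-0.0281]);YB=-0.0119
AX=np.array([np.cos(YB),np.sin(YB)]);AY=np.array([-np.sin(YB),np.cos(YB)])
def b2w(bx,by,z): # mm
    return np.r_[O+AX*bx/1000+AY*by/1000,z/1000]
def w2b(p):
    d=np.asarray(p)[:2]-O; return np.r_[d@AX,d@AY,p[2]]*1000
def btcp():
    o=robot.get_obs(); R=Rn.from_quat(o['tool_rot']).as_matrix()
    print('t',round(o['time'],2),'board TCP mm',np.round(w2b(o['position']),1),'yaw-YB',round(np.arctan2(R[1,0],R[0,0])-YB,4),'tilt',np.round(R[:2,2],4),'F',np.round(o['ft_force'],1),'w mm',round(o['grip_width']*1000,1))
    return o
E
python3 - <<'E'
from h import *
btcp(); rel(b2w(-158,27.4,150),yaw=YB)
d=np.load('pics/w4.npz'); c=dict(intrinsics=d['K'],z_map=d['z'],M=d['M']); P=cloud(c)
for v in range(190,245,8): print(v,np.round(P[v,242],4))
E
```

```text
t 7.03 board TCP mm [-98.8 -12.5 272.4] yaw-YB 0.0113 tilt [ 0.0007 -0.0011] F [ 0.7  0.1 -0.2] w mm 86.9
t cm [-5.88  -4.072 12.231] r [ 0.0011 -0.0007  0.0113] rows>= 4.0
190 [ 4.84e-01 -4.00e-04  5.41e-02]
198 [ 4.761e-01 -4.000e-04  5.640e-02]
206 [4.668e-01 1.000e-04 5.380e-02]
214 [ 4.591e-01 -1.000e-04  5.750e-02]
222 [4.502e-01 2.000e-04 5.720e-02]
230 [0.4411 0.0005 0.0565]
238 [0.4323 0.0007 0.0571]
```

send_rows(
  deltas=[
    {"tx": -1.5,"ty": -1,"tz": 3,"rx": 0,"ry": 0,"rz": 0.012},
    {"tx": -3,"ty": -2,"tz": 6,"rx": 0,"ry": 0,"rz": 0.012},
    {"tx": -4.5,"ty": -3.1,"tz": 9,"rx": 0,"ry": 0,"rz": 0.012},
    {"tx": -5.9,"ty": -4.1,"tz": 12,"rx": 0,"ry": 0,"rz": 0.012},
    {"tx": -5.9,"ty": -4.1,"tz": 14,"rx": 0,"ry": 0,"rz": 0.012},
  ],
  claw=5,
)

```text
time: 7.45
position: [0.4346, 0.0029, 0.13]
tool_rot: [1.0, -0.007, -0.004, -0.001]
ft_force: [-1.5, -0.6, -0.6]
grip_width: 0.0613
```

send_rows(
  deltas=[
    {"tx": 0,"ty": 0,"tz": 3,"rx": 0,"ry": 0,"rz": 0},
    {"tx": 0,"ty": 0,"tz": 6,"rx": 0,"ry": 0,"rz": 0},
    {"tx": 0,"ty": 0,"tz": 8,"rx": 0,"ry": 0,"rz": 0},
    {"tx": 0,"ty": 0,"tz": 9,"rx": 0,"ry": 0,"rz": 0},
    {"tx": 0,"ty": 0,"tz": 9.8,"rx": 0,"ry": 0,"rz": 0},
  ],
)

```text
time: 7.87
position: [0.4397, 0.0008, 0.0326]
tool_rot: [1.0, -0.008, -0.001, -0.0]
ft_force: [-0.9, -0.4, -0.6]
grip_width: 0.0503
```

```bash
python3 - <<'E'
from h import *
btcp(); c=snap('wrist','w5.png'); rel(b2w(-158,27.4,32),yaw=YB)
E
```

```text
t 7.87 board TCP mm [-158.5   27.    32.6] yaw-YB -0.0033 tilt [-0.0013  0.0001] F [-0.9 -0.4 -0.6] w mm 50.3
t cm [ 0.079 -0.01   0.01 ] r [-0.0003  0.0023 -0.0032] rows>= 1.0
```

View pics/w5.png

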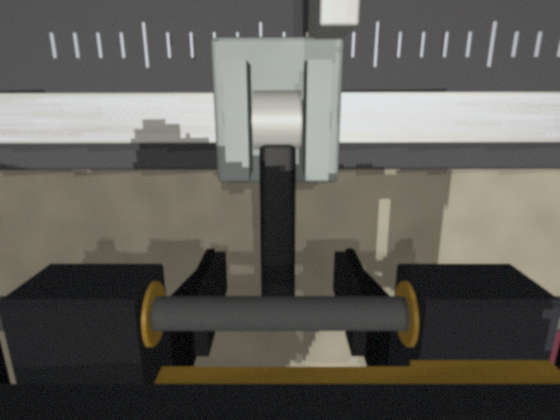

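The lever (column 278) sits centred between the fingers. Closing.

send_rows(
  deltas=[
    {"tx": 0,"ty": 0,"tz": 0,"rx": 0,"ry": 0,"rz": 0},
    {"tx": 0,"ty": 0,"tz": 0,"rx": 0,"ry": 0,"rz": 0},
    {"tx": 0,"ty": 0,"tz": 0,"rx": 0,"ry": 0,"rz": 0},
    {"tx": 0,"ty": 0,"tz": 0,"rx": 0,"ry": 0,"rz": 0},
    {"tx": 0,"ty": 0,"tz": 0,"rx": 0,"ry": 0,"rz": 0},
  ],
  claw=0,
  squeeze=30,
)

```text
time: 8.33
position: [0.4398, 0.0027, 0.035]
tool_rot: [1.0, -0.006, 0.001, 0.0]
ft_force: [0.8, -0.5, -0.2]
grip_width: 0.0245
```

send_rows(
  deltas=[
    {"tx": 0,"ty": 0,"tz": 0,"rx": 0,"ry": 0,"rz": 0},
    {"tx": 0,"ty": 0,"tz": 0,"rx": 0,"ry": 0,"rz": 0},
    {"tx": 0,"ty": 0,"tz": 0,"rx": 0,"ry": 0,"rz": 0},
    {"tx": 0,"ty": 0,"tz": 0,"rx": 0,"ry": 0,"rz": 0},
  ],
)

```text
time: 8.67
position: [0.4395, 0.002, 0.0347]
tool_rot: [1.0, -0.006, 0.0, 0.001]
ft_force: [-1.5, -6.0, 1.9]
grip_width: 0.0135
```

send_rows(
  deltas=[
    {"tx": 0.1,"ty": 0,"tz": -0.7,"rx": 0,"ry": 0,"rz": 0},
    {"tx": 0.2,"ty": 0,"tz": -1.35,"rx": 0,"ry": 0,"rz": 0},
    {"tx": 0.45,"ty": 0,"tz": -2,"rx": 0,"ry": 0,"rz": 0},
    {"tx": 0.7,"ty": 0,"tz": -2.6,"rx": 0,"ry": 0,"rz": 0},
  ],
)

```text
time: 9.0
position: [0.4462, 0.0028, 0.0607]
tool_rot: [1.0, -0.006, -0.0, -0.0]
ft_force: [0.1, -1.9, -7.3]
grip_width: 0.0136
```

```bash
python3 - <<'E'
from h import *
btcp(); c=snap('wrist','w6.png'); 
E
```

```text
t 9.0 board TCP mm [-152.    29.1   60.7] yaw-YB -0.0001 tilt [-0.0007  0.0001] F [ 0.1 -1.9 -7.3] w mm 13.6
```

View pics/w6.png

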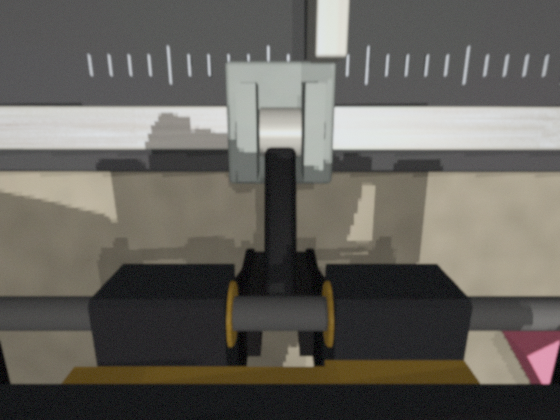

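The lever is held and rising. I continue along the arc.

send_rows(
  deltas=[
    {"tx": 0.35,"ty": 0,"tz": -0.6,"rx": 0,"ry": 0,"rz": 0},
    {"tx": 0.75,"ty": 0,"tz": -1.15,"rx": 0,"ry": 0,"rz": 0},
    {"tx": 1.2,"ty": 0,"tz": -1.65,"rx": 0,"ry": 0,"rz": 0},
    {"tx": 1.7,"ty": 0,"tz": -2.1,"rx": 0,"ry": 0,"rz": 0},
    {"tx": 2.25,"ty": 0,"tz": -2.55,"rx": 0,"ry": 0,"rz": 0},
  ],
)

```text
time: 9.47
position: [0.4665, 0.0031, 0.086]
tool_rot: [1.0, -0.006, -0.003, -0.001]
ft_force: [-4.8, -1.6, -3.6]
grip_width: 0.0134
```

send_rows(
  deltas=[
    {"tx": 0.6,"ty": 0,"tz": -0.35,"rx": 0,"ry": 0,"rz": 0},
    {"tx": 1.2,"ty": 0,"tz": -0.65,"rx": 0,"ry": 0,"rz": 0},
    {"tx": 1.85,"ty": 0,"tz": -0.9,"rx": 0,"ry": 0,"rz": 0},
    {"tx": 2.5,"ty": 0,"tz": -1.05,"rx": 0,"ry": 0,"rz": 0},
    {"tx": 3.1,"ty": 0,"tz": -1.15,"rx": 0,"ry": 0,"rz": 0},
  ],
)

```text
time: 9.88
position: [0.497, 0.0028, 0.0981]
tool_rot: [1.0, -0.006, -0.003, -0.0]
ft_force: [-7.6, -1.9, 6.6]
grip_width: 0.0136
```

```bash
python3 - <<'E'
from h import *
btcp(); c=snap('wrist','w7.png'); c=snap('scene','s7.png')
im=cv2.imread('pics/s7.png')[150:330,200:380]; cv2.imwrite('pics/s7z.png',cv2.resize(im,None,fx=3.2,fy=3.2))
E
```

```text
t 9.88 board TCP mm [-101.1   29.7   98.1] yaw-YB 0.0005 tilt [-0.0066  0.001 ] F [-7.6 -1.9  6.6] w mm 13.6
```

View pics/s7z.png

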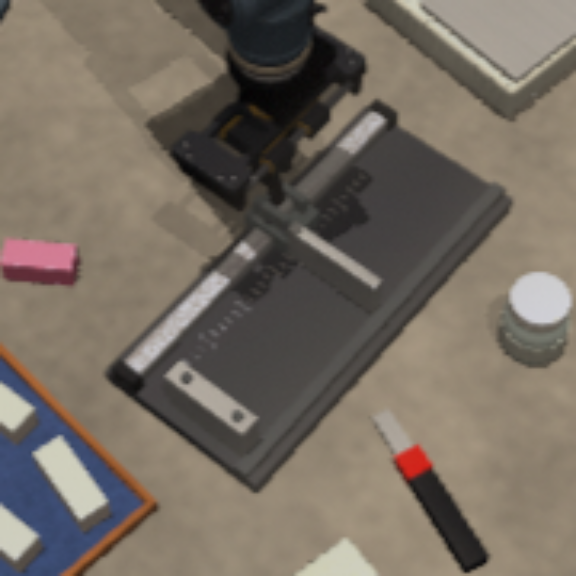

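View pics/w7.png

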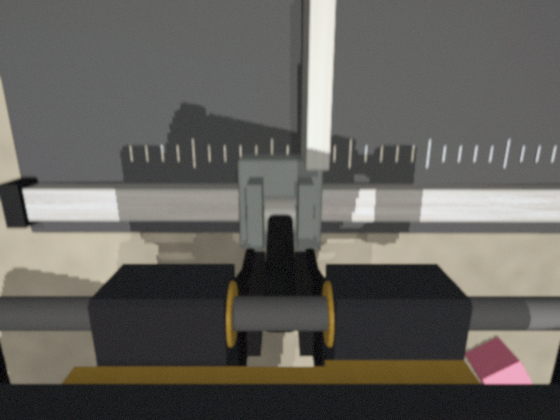

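The lever is nearly upright (t≈0.17). While I still hold it, I draw the stop back 115 mm.

send_rows(
  deltas=[
    {"tx": 0.2,"ty": -1.5,"tz": 0,"rx": 0,"ry": 0,"rz": 0},
    {"tx": 0.2,"ty": -3.5,"tz": 0,"rx": 0,"ry": 0,"rz": 0},
    {"tx": 0.2,"ty": -5.5,"tz": 0,"rx": 0,"ry": 0,"rz": 0},
    {"tx": 0.2,"ty": -7.5,"tz": 0,"rx": 0,"ry": 0,"rz": 0},
    {"tx": 0.2,"ty": -9.5,"tz": 0,"rx": 0,"ry": 0,"rz": 0},
  ],
)

```text
time: 10.4
position: [0.5024, 0.0978, 0.0986]
tool_rot: [1.0, -0.006, -0.001, 0.0]
ft_force: [-3.3, -2.6, 5.5]
grip_width: 0.0133
```

send_rows(
  deltas=[
    {"tx": 0,"ty": -1,"tz": 0,"rx": 0,"ry": 0,"rz": 0},
    {"tx": 0,"ty": -1.8,"tz": 0,"rx": 0,"ry": 0,"rz": 0},
    {"tx": 0,"ty": -2,"tz": 0,"rx": 0,"ry": 0,"rz": 0},
    {"tx": 0,"ty": -2,"tz": 0,"rx": 0,"ry": 0,"rz": 0},
  ],
)

```text
time: 10.73
position: [0.5026, 0.1187, 0.0986]
tool_rot: [1.0, -0.006, -0.0, -0.001]
ft_force: [-4.2, 1.8, 6.2]
grip_width: 0.0138
```

```bash
python3 - <<'E'
from h import *
btcp(); c=snap('wrist','w8.png')
E
```

```text
t 10.73 board TCP mm [-97.  145.6  98.6] yaw-YB 0.0004 tilt [-0.0009  0.0014] F [-4.2  1.8  6.2] w mm 13.8
```

View pics/w8.png

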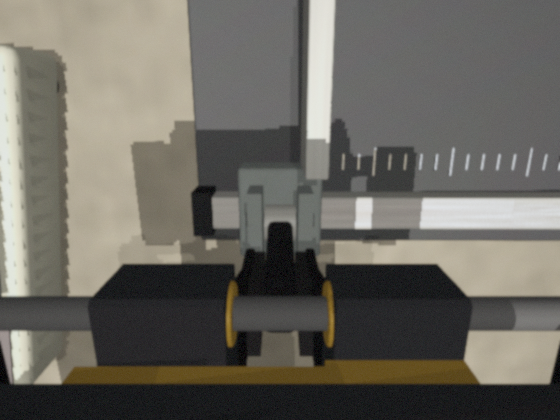

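send_rows(
  deltas=[
    {"tx": 0,"ty": 0,"tz": 0,"rx": 0,"ry": 0,"rz": 0},
    {"tx": 0,"ty": 0,"tz": 0,"rx": 0,"ry": 0,"rz": 0},
    {"tx": 0,"ty": 0,"tz": -2,"rx": 0,"ry": 0,"rz": 0},
    {"tx": 0,"ty": 0,"tz": -5,"rx": 0,"ry": 0,"rz": 0},
    {"tx": 0,"ty": 0,"tz": -9,"rx": 0,"ry": 0,"rz": 0},
  ],
  claw=7,
)

```text
time: 11.2
position: [0.5029, 0.117, 0.1868]
tool_rot: [1.0, -0.006, -0.001, -0.0]
ft_force: [1.2, -0.6, -0.2]
grip_width: 0.0391
```

send_rows(
  deltas=[
    {"tx": -1,"ty": 4,"tz": -1,"rx": 0,"ry": 0,"rz": 0},
    {"tx": -2,"ty": 8,"tz": -2,"rx": 0,"ry": 0,"rz": 0},
    {"tx": -3,"ty": 12,"tz": -2,"rx": 0,"ry": 0,"rz": 0},
    {"tx": -4,"ty": 16,"tz": -2,"rx": 0,"ry": 0,"rz": 0},
    {"tx": -4,"ty": 20,"tz": -2,"rx": 0,"ry": 0,"rz": 0},
  ],
)

```text
time: 11.62
position: [0.46, -0.0839, 0.2083]
tool_rot: [1.0, -0.006, 0.001, 0.0]
ft_force: [0.2, -0.0, 0.3]
grip_width: 0.0677
```

send_rows(
  deltas=[
    {"tx": 0,"ty": 4,"tz": 0,"rx": 0,"ry": 0,"rz": 0.08},
    {"tx": 0,"ty": 8,"tz": 0,"rx": 0,"ry": 0,"rz": 0.16},
    {"tx": 0,"ty": 12,"tz": 0,"rx": 0,"ry": 0,"rz": 0.24},
    {"tx": 0,"ty": 16,"tz": 0,"rx": 0,"ry": 0,"rz": 0.26},
    {"tx": 0,"ty": 20,"tz": 0,"rx": 0,"ry": 0,"rz": 0.26},
  ],
)

```text
time: 12.03
position: [0.4591, -0.2856, 0.2082]
tool_rot: [0.991, -0.137, 0.002, 0.001]
ft_force: [1.8, 0.2, -0.3]
grip_width: 0.0699
```

send_rows(
  deltas=[
    {"tx": 0,"ty": 3,"tz": 0,"rx": 0,"ry": 0,"rz": 0},
    {"tx": 0,"ty": 3,"tz": 0,"rx": 0,"ry": 0,"rz": 0},
    {"tx": 0,"ty": 3,"tz": 0,"rx": 0,"ry": 0,"rz": 0},
  ],
)

```text
time: 12.28
position: [0.4507, -0.3139, 0.2076]
tool_rot: [0.99, -0.138, 0.001, 0.001]
ft_force: [-0.3, 2.0, 0.2]
grip_width: 0.0699
```

```bash
python3 - <<'E'
from h import *
btcp(); c=snap('wrist','w9.png'); blocks('w9',0.026,0.045,yr=(-.5,-.22))
rel([.5353,-.3307,.1],yaw=-.267)
snap('top','t9.png')
E
```

```text
t 12.28 board TCP mm [-143.7 -287.5  207.6] yaw-YB -0.264 tilt [ 0.0023 -0.0016] F [-0.3  2.   0.2] w mm 69.9
c [ 535.3 -330.5] LxW 79.7 29.9 deg -15.4 z 0.0356 px [252  36  37 100]
c [ 521.9 -403. ] LxW 60.0 30.5 deg 0.1 z 0.0356 px [331  37  52  82]
c [ 429.7 -315.5] LxW 70.5 30.1 deg 0.4 z 0.0356 px [261 166  51  80]
t cm [ 8.661 -0.493 10.755] r [-0.0001 -0.0012 -0.007 ] rows>= 4.0
```

View pics/w9.png

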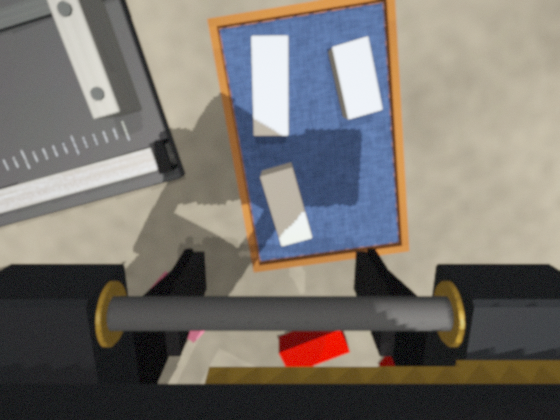

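View pics/t9.png

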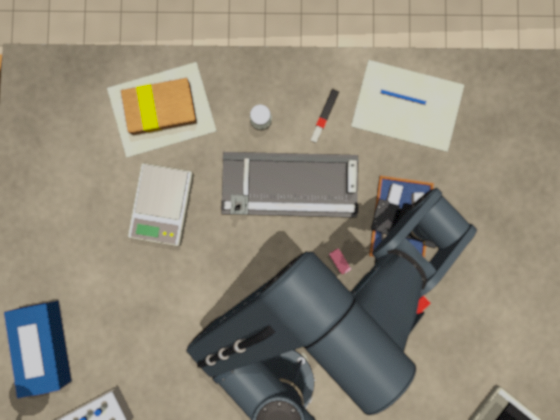

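```bash
python3 - <<'E'
from h import *
d=np.load('pics/w9.npz'); c=dict(intrinsics=d['K'],z_map=d['z'],M=d['M']); P=cloud(c)
for v in (60,90,120): print([ (u,np.round(P[v,u]*1000).astype(int).tolist()) for u in range(214,262,3)])
E
```

```text
[(214, [573, -287, 0]), (217, [571, -291, 15]), (220, [570, -294, 15]), (223, [569, -296, 12]), (226, [570, -298, 5]), (229, [569, -301, 5]), (232, [568, -303, 6]), (235, [567, -306, 6]), (238, [567, -309, 5]), (241, [566, -311, 4]), (244, [565, -314, 6]), (247, [564, -316, 5]), (250, [564, -319, 5]), (253, [560, -323, 36]), (256, [559, -325, 36]), (259, [558, -327, 36])]
[(214, [548, -279, -1]), (217, [548, -282, 1]), (220, [547, -284, -1]), (223, [545, -289, 15]), (226, [544, -291, 14]), (229, [544, -293, 8]), (232, [543, -295, 5]), (235, [543, -298, 4]), (238, [542, -301, 5]), (241, [541, -303, 5]), (244, [540, -306, 6]), (247, [540, -309, 6]), (250, [539, -311, 5]), (253, [537, -316, 35]), (256, [536, -318, 36]), (259, [536, -321, 35])]
[(214, [522, -270, -1]), (217, [522, -273, -1]), (220, [521, -275, -1]), (223, [520, -278, 0]), (226, [520, -283, 15]), (229, [519, -286, 15]), (232, [518, -289, 15]), (235, [517, -290, 4]), (238, [516, -293, 6]), (241, [516, -295, 5]), (244, [515, -298, 7]), (247, [514, -301, 4]), (250, [513, -303, 5]), (253, [513, -306, 6]), (256, [513, -311, 35]), (259, [512, -314, 36])]
```

send_rows(
  deltas=[
    {"tx": 2.5,"ty": -0.2,"tz": 2,"rx": 0,"ry": 0,"rz": 0},
    {"tx": 5,"ty": -0.4,"tz": 5,"rx": 0,"ry": 0,"rz": 0},
    {"tx": 8,"ty": -0.5,"tz": 8,"rx": 0,"ry": 0,"rz": 0},
    {"tx": 8.7,"ty": -0.5,"tz": 11,"rx": 0,"ry": 0,"rz": 0},
    {"tx": 8.7,"ty": -0.5,"tz": 13,"rx": 0,"ry": 0,"rz": 0},
  ],
  claw=5,
)

```text
time: 12.8
position: [0.5378, -0.3279, 0.0749]
tool_rot: [0.991, -0.134, 0.0, -0.0]
ft_force: [-0.1, -0.6, 0.5]
grip_width: 0.0517
```

send_rows(
  deltas=[
    {"tx": 0,"ty": 0,"tz": 0,"rx": 0,"ry": 0,"rz": 0},
    {"tx": 0,"ty": 0,"tz": 0,"rx": 0,"ry": 0,"rz": 0},
  ],
)

```text
time: 12.97
position: [0.5351, -0.3275, 0.0764]
tool_rot: [0.991, -0.135, -0.001, -0.001]
ft_force: [0.3, -0.8, 0.7]
grip_width: 0.0505
```

```bash
python3 - <<'E'
from h import *
btcp(); rel([.5353,-.3306,.0175],yaw=-.268); snap('wrist','w10.png')
E
```

```text
t 12.97 board TCP mm [ -59.1 -300.1   76.4] yaw-YB -0.2581 tilt [-0.0024  0.0024] F [ 0.3 -0.8  0.7] w mm 50.5
t cm [0.119 0.305 5.887] r [-0.0017  0.003  -0.002 ] rows>= 2.0
```

View pics/w10.png

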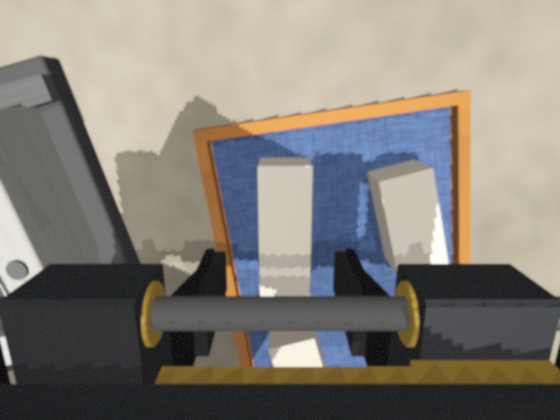

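The block's centre is at column 286 and the jaw middle at 280, which agrees with the 3 mm correction. Descend and grip.

send_rows(
  deltas=[
    {"tx": 0.1,"ty": 0.3,"tz": 1.5,"rx": 0,"ry": 0,"rz": 0},
    {"tx": 0.1,"ty": 0.3,"tz": 3,"rx": 0,"ry": 0,"rz": 0},
    {"tx": 0.1,"ty": 0.3,"tz": 4.5,"rx": 0,"ry": 0,"rz": 0},
    {"tx": 0.1,"ty": 0.3,"tz": 5.8,"rx": 0,"ry": 0,"rz": 0},
    {"tx": 0.1,"ty": 0.3,"tz": 5.8,"rx": 0,"ry": 0,"rz": 0},
  ],
)

```text
time: 13.43
position: [0.5349, -0.3323, 0.0188]
tool_rot: [0.991, -0.136, -0.001, -0.0]
ft_force: [-0.5, 0.8, -0.2]
grip_width: 0.0503
```

send_rows(
  deltas=[
    {"tx": 0,"ty": 0,"tz": 0,"rx": 0,"ry": 0,"rz": 0},
    {"tx": 0,"ty": 0,"tz": 0,"rx": 0,"ry": 0,"rz": 0},
    {"tx": 0,"ty": 0,"tz": 0,"rx": 0,"ry": 0,"rz": 0},
    {"tx": 0,"ty": 0,"tz": 0,"rx": 0,"ry": 0,"rz": 0},
    {"tx": 0,"ty": 0,"tz": 0,"rx": 0,"ry": 0,"rz": 0},
  ],
  claw=0,
  squeeze=40,
)

```text
time: 13.85
position: [0.5361, -0.3331, 0.0204]
tool_rot: [0.991, -0.136, 0.001, 0.0]
ft_force: [0.3, 1.0, 3.8]
grip_width: 0.03
```

```bash
python3 - <<'E'
from h import *
o=btcp(); print(o['position'])
E
```

```text
t 13.85 board TCP mm [ -58.  -305.7   20.4] yaw-YB -0.2605 tilt [ 0.0014 -0.0006] F [0.3 1.  3.8] w mm 30.0
[ 0.53612825 -0.33309752  0.0204023 ]
```

send_rows(
  deltas=[
    {"tx": 0,"ty": 0,"tz": -1,"rx": 0,"ry": 0,"rz": 0},
    {"tx": 0,"ty": 0,"tz": -3,"rx": 0,"ry": 0,"rz": 0},
    {"tx": 0,"ty": 0,"tz": -6,"rx": 0,"ry": 0,"rz": 0},
    {"tx": 0,"ty": 0,"tz": -9,"rx": 0,"ry": 0,"rz": 0},
    {"tx": 0,"ty": 0,"tz": -12,"rx": 0,"ry": 0,"rz": 0},
  ],
)

```text
time: 14.27
position: [0.5345, -0.3325, 0.1399]
tool_rot: [0.991, -0.136, -0.001, -0.001]
ft_force: [-0.6, -1.4, -4.4]
grip_width: 0.0295
```

```bash
python3 - <<'E'
from h import *
o=btcp(); rel(b2w(15,-115,120),yaw=YB+np.pi/2); snap('wrist','w11.png')
E
```

```text
t 14.27 board TCP mm [ -59.6 -305.1  139.9] yaw-YB -0.2602 tilt [-0.0022  0.0014] F [-0.6 -1.4 -4.4] w mm 29.5
t cm [  2.326 -20.289   2.001] r [-2.800e-03  1.000e-03 -1.831e+00] rows>= 15.0
```

View pics/w11.png

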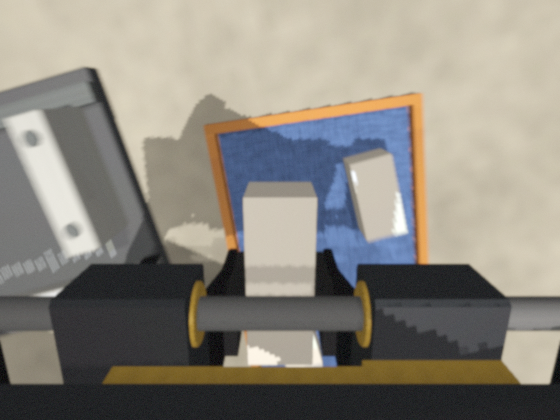

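The block is held square. I swing over to the board and rotate.

send_rows(
  deltas=[
    {"tx": 0.4,"ty": -4,"tz": 0,"rx": 0,"ry": 0,"rz": -0.12},
    {"tx": 0.8,"ty": -8,"tz": 0,"rx": 0,"ry": 0,"rz": -0.24},
    {"tx": 1.2,"ty": -12,"tz": 0,"rx": 0,"ry": 0,"rz": -0.36},
    {"tx": 1.7,"ty": -16,"tz": 0,"rx": 0,"ry": 0,"rz": -0.48},
    {"tx": 2.3,"ty": -20,"tz": 0,"rx": 0,"ry": 0,"rz": -0.6},
  ],
)

```text
time: 14.73
position: [0.6107, -0.1448, 0.1388]
tool_rot: [0.986, 0.166, -0.001, -0.0]
ft_force: [1.2, -0.9, -4.7]
grip_width: 0.0298
```

send_rows(
  deltas=[
    {"tx": 0,"ty": 0,"tz": 0,"rx": 0,"ry": 0,"rz": -0.12},
    {"tx": 0,"ty": 0,"tz": 0,"rx": 0,"ry": 0,"rz": -0.24},
    {"tx": 0,"ty": 0,"tz": 0,"rx": 0,"ry": 0,"rz": -0.36},
    {"tx": 0,"ty": 0,"tz": 0,"rx": 0,"ry": 0,"rz": -0.48},
    {"tx": 0,"ty": 0,"tz": 0,"rx": 0,"ry": 0,"rz": -0.6},
  ],
)

```text
time: 15.15
position: [0.6107, -0.1461, 0.1386]
tool_rot: [0.893, 0.45, -0.001, -0.001]
ft_force: [-0.4, -0.1, -4.7]
grip_width: 0.0293
```

send_rows(
  deltas=[
    {"tx": 0,"ty": 0,"tz": 0,"rx": 0,"ry": 0,"rz": -0.12},
    {"tx": 0,"ty": 0,"tz": 0,"rx": 0,"ry": 0,"rz": -0.24},
    {"tx": 0,"ty": 0,"tz": 0,"rx": 0,"ry": 0,"rz": -0.36},
    {"tx": 0,"ty": 0,"tz": 0,"rx": 0,"ry": 0,"rz": -0.48},
    {"tx": 0,"ty": 0,"tz": 0,"rx": 0,"ry": 0,"rz": -0.6},
  ],
)

```text
time: 15.57
position: [0.6106, -0.1464, 0.1386]
tool_rot: [0.72, 0.694, -0.001, -0.001]
ft_force: [0.8, 0.5, -3.8]
grip_width: 0.0293
```

send_rows(
  deltas=[
    {"tx": 0,"ty": 0,"tz": 0,"rx": 0,"ry": 0,"rz": -0.03},
    {"tx": 0,"ty": 0,"tz": 0,"rx": 0,"ry": 0,"rz": -0.03},
    {"tx": 0,"ty": 0,"tz": 0,"rx": 0,"ry": 0,"rz": -0.03},
    {"tx": 0,"ty": 0,"tz": 0,"rx": 0,"ry": 0,"rz": -0.03},
  ],
)

```text
time: 15.9
position: [0.6111, -0.1465, 0.139]
tool_rot: [0.712, 0.702, -0.0, -0.0]
ft_force: [0.4, 0.1, -3.4]
grip_width: 0.0298
```

```bash
python3 - <<'E'
from h import *
o=btcp(); rel(b2w(15,-115,60),yaw=YB+np.pi/2); snap('wrist','w12.png')
o=btcp();
E
```

```text
t 15.9 board TCP mm [  14.7 -118.2  139. ] yaw-YB 1.5688 tilt [-0.0008  0.0002] F [ 0.4  0.1 -3.4] w mm 29.8
t cm [0.32  0.038 7.897] r [-0.0008 -0.0002 -0.002 ] rows>= 2.0
t 15.95 board TCP mm [  14.8 -118.3  139.1] yaw-YB 1.569 tilt [-0.0005  0.0001] F [-0.2  0.1 -4.5] w mm 29.5
```

View pics/w12.png

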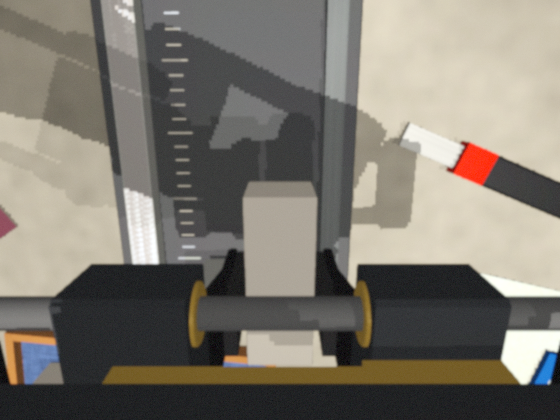

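send_rows(
  deltas=[
    {"tx": 0,"ty": 0,"tz": 3,"rx": 0,"ry": 0,"rz": 0},
    {"tx": 0,"ty": 0,"tz": 6,"rx": 0,"ry": 0,"rz": 0},
    {"tx": 0,"ty": 0,"tz": 8,"rx": 0,"ry": 0,"rz": 0},
    {"tx": 0,"ty": 0,"tz": 9.5,"rx": 0,"ry": 0,"rz": 0},
    {"tx": 0,"ty": 0,"tz": 10.2,"rx": 0,"ry": 0,"rz": 0},
  ],
)

```text
time: 16.37
position: [0.6099, -0.146, 0.0347]
tool_rot: [0.712, 0.702, -0.001, -0.002]
ft_force: [-1.0, -0.3, -3.9]
grip_width: 0.0297
```

send_rows(
  deltas=[
    {"tx": 0,"ty": 0,"tz": 0,"rx": 0,"ry": 0,"rz": 0},
    {"tx": 0,"ty": 0,"tz": 0.1,"rx": 0,"ry": 0,"rz": 0},
    {"tx": 0,"ty": 0,"tz": 0.2,"rx": 0,"ry": 0,"rz": 0},
  ],
)

```text
time: 16.62
position: [0.6126, -0.1471, 0.0365]
tool_rot: [0.712, 0.702, 0.001, 0.001]
ft_force: [0.0, -0.8, -3.9]
grip_width: 0.0294
```

send_rows(
  deltas=[
    {"tx": 0,"ty": 0,"tz": 0.1,"rx": 0,"ry": 0,"rz": 0},
    {"tx": 0,"ty": 0,"tz": 0.1,"rx": 0,"ry": 0,"rz": 0},
  ],
)

```text
time: 16.78
position: [0.6121, -0.1468, 0.0353]
tool_rot: [0.712, 0.702, 0.0, 0.001]
ft_force: [-0.0, 0.7, -3.7]
grip_width: 0.0294
```

send_rows(
  deltas=[
    {"tx": 0,"ty": 0,"tz": 0.1,"rx": 0,"ry": 0,"rz": 0},
    {"tx": 0,"ty": 0,"tz": 0.1,"rx": 0,"ry": 0,"rz": 0},
  ],
)

```text
time: 16.95
position: [0.6116, -0.1467, 0.0338]
tool_rot: [0.712, 0.702, 0.0, 0.0]
ft_force: [-0.1, 0.7, -4.5]
grip_width: 0.0297
```

send_rows(
  deltas=[
    {"tx": 0,"ty": 0,"tz": 0.1,"rx": 0,"ry": 0,"rz": 0},
    {"tx": 0,"ty": 0,"tz": 0.1,"rx": 0,"ry": 0,"rz": 0},
  ],
)

```text
time: 17.12
position: [0.6116, -0.1466, 0.0324]
tool_rot: [0.712, 0.702, 0.0, 0.0]
ft_force: [0.6, -0.3, -3.2]
grip_width: 0.0293
```

send_rows(
  deltas=[
    {"tx": 0,"ty": 0,"tz": 0.1,"rx": 0,"ry": 0,"rz": 0},
    {"tx": 0,"ty": 0,"tz": 0.1,"rx": 0,"ry": 0,"rz": 0},
  ],
)

```text
time: 17.28
position: [0.6116, -0.1466, 0.0324]
tool_rot: [0.712, 0.703, 0.0, 0.0]
ft_force: [-1.5, 1.0, 4.2]
grip_width: 0.0297
```

The block touches the bed. Now I press it towards the end plate.

send_rows(
  deltas=[
    {"tx": -0.1,"ty": 0,"tz": 0,"rx": 0,"ry": 0,"rz": 0},
    {"tx": -0.2,"ty": 0,"tz": 0,"rx": 0,"ry": 0,"rz": 0},
    {"tx": -0.3,"ty": 0,"tz": 0,"rx": 0,"ry": 0,"rz": 0},
    {"tx": -0.4,"ty": 0,"tz": 0,"rx": 0,"ry": 0,"rz": 0},
  ],
)

```text
time: 17.62
position: [0.6123, -0.1503, 0.0324]
tool_rot: [0.712, 0.702, 0.001, 0.001]
ft_force: [-0.3, 2.4, 5.3]
grip_width: 0.0296
```

send_rows(
  deltas=[
    {"tx": -0.1,"ty": 0,"tz": 0,"rx": 0,"ry": 0,"rz": 0},
    {"tx": -0.1,"ty": 0,"tz": 0,"rx": 0,"ry": 0,"rz": 0},
  ],
)

```text
time: 17.78
position: [0.6124, -0.1515, 0.0324]
tool_rot: [0.712, 0.702, 0.001, 0.001]
ft_force: [-0.7, 1.5, 4.8]
grip_width: 0.0299
```

send_rows(
  deltas=[
    {"tx": -0.1,"ty": 0,"tz": 0,"rx": 0,"ry": 0,"rz": 0},
    {"tx": -0.1,"ty": 0,"tz": 0,"rx": 0,"ry": 0,"rz": 0},
  ],
)

```text
time: 17.95
position: [0.6124, -0.1525, 0.0324]
tool_rot: [0.712, 0.702, 0.001, 0.001]
ft_force: [-1.1, 2.2, 4.7]
grip_width: 0.0295
```

send_rows(
  deltas=[
    {"tx": -0.1,"ty": 0,"tz": 0,"rx": 0,"ry": 0,"rz": 0},
    {"tx": -0.1,"ty": 0,"tz": 0,"rx": 0,"ry": 0,"rz": 0},
  ],
)

```text
time: 18.12
position: [0.6124, -0.1529, 0.0324]
tool_rot: [0.712, 0.702, 0.001, 0.001]
ft_force: [-0.6, 3.8, 6.1]
grip_width: 0.0295
```

send_rows(
  deltas=[
    {"tx": -0.1,"ty": 0,"tz": 0,"rx": 0,"ry": 0,"rz": 0},
    {"tx": -0.1,"ty": 0,"tz": 0,"rx": 0,"ry": 0,"rz": 0},
  ],
)

```text
time: 18.28
position: [0.6124, -0.1529, 0.0324]
tool_rot: [0.712, 0.702, 0.002, -0.0]
ft_force: [0.1, 6.8, 5.9]
grip_width: 0.0297
```

End-plate contact is confirmed (Fy climbing). I press a bit more, hold, then slide across to the fence.

send_rows(
  deltas=[
    {"tx": -0.15,"ty": 0,"tz": 0,"rx": 0,"ry": 0,"rz": 0},
    {"tx": -0.15,"ty": 0,"tz": 0,"rx": 0,"ry": 0,"rz": 0},
    {"tx": -0.15,"ty": 0,"tz": 0,"rx": 0,"ry": 0,"rz": 0},
    {"tx": -0.15,"ty": 0,"tz": 0,"rx": 0,"ry": 0,"rz": 0},
  ],
)

```text
time: 18.62
position: [0.6124, -0.153, 0.0324]
tool_rot: [0.712, 0.702, 0.002, -0.001]
ft_force: [0.8, 9.5, 6.8]
grip_width: 0.0296
```

send_rows(
  deltas=[
    {"tx": 0,"ty": 0.2,"tz": 0,"rx": 0,"ry": 0,"rz": 0},
    {"tx": 0,"ty": 0.4,"tz": 0,"rx": 0,"ry": 0,"rz": 0},
    {"tx": 0,"ty": 0.6,"tz": 0,"rx": 0,"ry": 0,"rz": 0},
    {"tx": 0,"ty": 0.8,"tz": 0,"rx": 0,"ry": 0,"rz": 0},
    {"tx": 0,"ty": 1.0,"tz": 0,"rx": 0,"ry": 0,"rz": 0},
  ],
)

```text
time: 19.03
position: [0.6184, -0.153, 0.0324]
tool_rot: [0.712, 0.702, -0.0, -0.004]
ft_force: [-6.3, 8.3, 13.8]
grip_width: 0.0296
```

```bash
python3 - <<'E'
from h import *
o=btcp();
E
```

```text
t 19.03 board TCP mm [  22.1 -124.6   32.4] yaw-YB 1.5695 tilt [-0.0065  0.0052] F [-6.3  8.3 13.8] w mm 29.6
```

send_rows(
  deltas=[
    {"tx": 0,"ty": 0.2,"tz": -0.1,"rx": 0,"ry": 0,"rz": 0},
    {"tx": 0,"ty": 0.4,"tz": -0.15,"rx": 0,"ry": 0,"rz": 0},
    {"tx": 0,"ty": 0.4,"tz": -0.15,"rx": 0,"ry": 0,"rz": 0},
  ],
)

```text
time: 19.28
position: [0.6234, -0.153, 0.0324]
tool_rot: [0.712, 0.702, 0.0, -0.003]
ft_force: [-1.7, 7.2, 3.6]
grip_width: 0.0293
```

send_rows(
  deltas=[
    {"tx": 0,"ty": 0.2,"tz": 0,"rx": 0,"ry": 0,"rz": 0},
    {"tx": 0,"ty": 0.3,"tz": 0,"rx": 0,"ry": 0,"rz": 0},
    {"tx": 0,"ty": 0.3,"tz": 0,"rx": 0,"ry": 0,"rz": 0},
  ],
)

```text
time: 19.53
position: [0.6261, -0.1531, 0.0325]
tool_rot: [0.712, 0.702, -0.0, -0.004]
ft_force: [-4.0, 8.0, 4.4]
grip_width: 0.0296
```

```bash
python3 - <<'E'
from h import *
o=btcp();
E
```

```text
t 19.53 board TCP mm [  29.8 -124.6   32.5] yaw-YB 1.5692 tilt [-0.0053  0.0053] F [-4.   8.   4.4] w mm 29.6
```

send_rows(
  deltas=[
    {"tx": 0,"ty": 0.15,"tz": 0,"rx": 0,"ry": 0,"rz": 0},
    {"tx": 0,"ty": 0.25,"tz": 0,"rx": 0,"ry": 0,"rz": 0},
    {"tx": 0,"ty": 0.25,"tz": 0,"rx": 0,"ry": 0,"rz": 0},
  ],
)

```text
time: 19.78
position: [0.6275, -0.1531, 0.0325]
tool_rot: [0.712, 0.702, -0.001, -0.005]
ft_force: [-4.8, 6.5, 5.8]
grip_width: 0.0296
```

```bash
python3 - <<'E'
from h import *
o=btcp();
E
```

```text
t 19.78 board TCP mm [  31.1 -124.6   32.5] yaw-YB 1.5696 tilt [-0.0078  0.0055] F [-4.8  6.5  5.8] w mm 29.6
```

send_rows(
  deltas=[
    {"tx": 0,"ty": 0.15,"tz": 0,"rx": 0,"ry": 0,"rz": 0},
    {"tx": 0,"ty": 0.3,"tz": 0,"rx": 0,"ry": 0,"rz": 0},
    {"tx": 0,"ty": 0.3,"tz": 0,"rx": 0,"ry": 0,"rz": 0},
  ],
)

```text
time: 20.03
position: [0.6276, -0.153, 0.0325]
tool_rot: [0.711, 0.703, -0.003, -0.007]
ft_force: [-11.4, 4.8, 10.6]
grip_width: 0.0299
```

```bash
python3 - <<'E'
from h import *
o=btcp();
snap('wrist','w13.png')
E
```

```text
t 20.03 board TCP mm [  31.3 -124.6   32.5] yaw-YB 1.5703 tilt [-0.0142  0.0063] F [-11.4   4.8  10.6] w mm 29.9
```

View pics/w13.png

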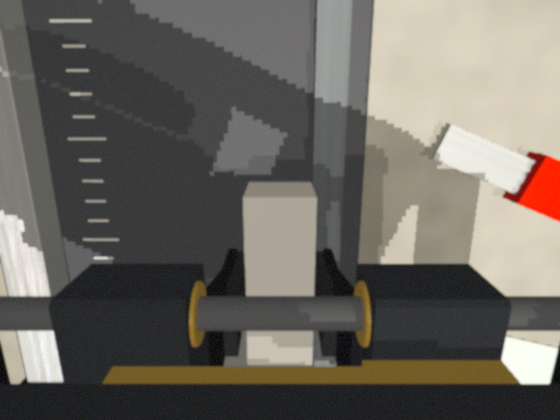

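The block is seated against the fence (Fx −11 N, x stalled). I relax the side load, release and retreat upwards.

send_rows(
  deltas=[
    {"tx": 0,"ty": -0.3,"tz": 0,"rx": 0,"ry": 0,"rz": 0},
    {"tx": 0,"ty": -0.45,"tz": 0,"rx": 0,"ry": 0,"rz": 0},
    {"tx": 0,"ty": -0.45,"tz": 0,"rx": 0,"ry": 0,"rz": 0},
  ],
)

```text
time: 20.33
position: [0.6274, -0.1531, 0.0324]
tool_rot: [0.712, 0.702, 0.0, -0.003]
ft_force: [-2.2, 7.1, 2.5]
grip_width: 0.0297
```

```bash
python3 - <<'E'
from h import *
o=btcp();
E
```

```text
t 20.33 board TCP mm [  31.1 -124.6   32.4] yaw-YB 1.569 tilt [-0.0038  0.0052] F [-2.2  7.1  2.5] w mm 29.7
```

send_rows(
  deltas=[
    {"tx": 0,"ty": 0,"tz": 0,"rx": 0,"ry": 0,"rz": 0},
    {"tx": 0,"ty": 0,"tz": 0,"rx": 0,"ry": 0,"rz": 0},
    {"tx": 0,"ty": 0,"tz": 0,"rx": 0,"ry": 0,"rz": 0},
    {"tx": 0,"ty": 0,"tz": 0,"rx": 0,"ry": 0,"rz": 0},
  ],
  claw=5,
)

```text
time: 20.67
position: [0.63, -0.157, 0.033]
tool_rot: [0.712, 0.702, 0.0, 0.001]
ft_force: [-0.1, -0.5, 0.1]
grip_width: 0.0466
```

send_rows(
  deltas=[
    {"tx": 0,"ty": 0,"tz": -1,"rx": 0,"ry": 0,"rz": 0},
    {"tx": 0,"ty": 0,"tz": -3,"rx": 0,"ry": 0,"rz": 0},
    {"tx": 0,"ty": 0,"tz": -7,"rx": 0,"ry": 0,"rz": 0},
    {"tx": 0,"ty": 0,"tz": -11,"rx": 0,"ry": 0,"rz": 0},
    {"tx": -4,"ty": 0,"tz": -15,"rx": 0,"ry": 0,"rz": 0},
  ],
)

```text
time: 21.08
position: [0.6295, -0.1816, 0.176]
tool_rot: [0.71, 0.704, 0.001, -0.0]
ft_force: [1.3, -0.4, -0.1]
grip_width: 0.0501
```

send_rows(
  deltas=[
    {"tx": -3,"ty": 0,"tz": 0,"rx": 0,"ry": 0,"rz": 0},
    {"tx": -5,"ty": 0,"tz": -1,"rx": 0,"ry": 0,"rz": 0},
    {"tx": -5,"ty": 0,"tz": -1,"rx": 0,"ry": 0,"rz": 0},
    {"tx": -5,"ty": 0,"tz": -1,"rx": 0,"ry": 0,"rz": 0},
  ],
)

```text
time: 21.42
position: [0.6286, -0.2374, 0.1836]
tool_rot: [0.713, 0.702, 0.0, 0.001]
ft_force: [-0.8, 0.7, 0.8]
grip_width: 0.05
```

```bash
python3 - <<'E'
from h import *
o=btcp();
snap('wrist','w14.png')
b=blocks('w14',0.042,0.056,yr=(-.25,.15))
for x in b: print(w2b([x[0],x[1],0])-np.array([30,-165,0]))
E
```

```text
t 21.42 board TCP mm [  33.2 -208.9  183.6] yaw-YB 1.5672 tilt [ 0.0023 -0.001 ] F [-0.8  0.7  0.8] w mm 50.0
c [ 626.1 -154.4] LxW 80.0 30.6 deg 89.2 z 0.0476 px [255  32  42 113]
[-0.21828438 39.02210393  0.        ]
```

View pics/w14.png

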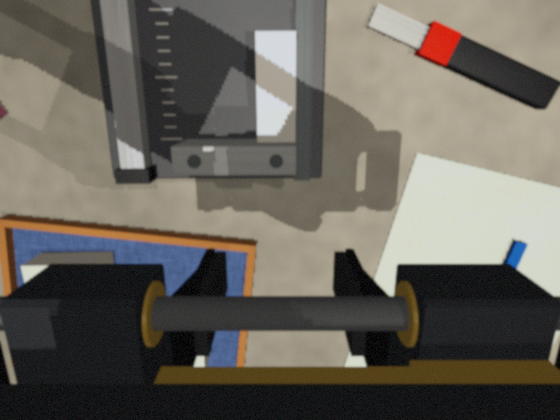

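The 80 block sits flush (x −0.2 mm, y ≈ 39–40 mm). Next is the 70 block in the case.

send_rows(
  deltas=[
    {"tx": -1,"ty": -4,"tz": 0,"rx": 0,"ry": 0,"rz": 0.12},
    {"tx": -2,"ty": -8,"tz": 0,"rx": 0,"ry": 0,"rz": 0.24},
    {"tx": -3,"ty": -12,"tz": 0,"rx": 0,"ry": 0,"rz": 0.36},
    {"tx": -4,"ty": -16,"tz": 0,"rx": 0,"ry": 0,"rz": 0.48},
    {"tx": -6,"ty": -19.5,"tz": 0,"rx": 0,"ry": 0,"rz": 0.6},
  ],
)

```text
time: 21.88
position: [0.4295, -0.2891, 0.1814]
tool_rot: [0.888, 0.46, -0.0, -0.003]
ft_force: [-0.7, -1.6, -0.2]
grip_width: 0.0501
```

send_rows(
  deltas=[
    {"tx": 0,"ty": 0,"tz": 0,"rx": 0,"ry": 0,"rz": 0.12},
    {"tx": 0,"ty": 0,"tz": 0,"rx": 0,"ry": 0,"rz": 0.24},
    {"tx": 0,"ty": 0,"tz": 0,"rx": 0,"ry": 0,"rz": 0.36},
    {"tx": 0,"ty": 0,"tz": 0,"rx": 0,"ry": 0,"rz": 0.48},
    {"tx": 0,"ty": 0,"tz": 0,"rx": 0,"ry": 0,"rz": 0.6},
  ],
)

```text
time: 22.3
position: [0.4322, -0.2915, 0.1817]
tool_rot: [0.984, 0.176, -0.0, -0.001]
ft_force: [-0.1, 0.5, -0.4]
grip_width: 0.0501
```

send_rows(
  deltas=[
    {"tx": 0,"ty": 0,"tz": 0,"rx": 0,"ry": 0,"rz": 0.12},
    {"tx": 0,"ty": 0,"tz": 0,"rx": 0,"ry": 0,"rz": 0.24},
    {"tx": 0,"ty": 0,"tz": 0,"rx": 0,"ry": 0,"rz": 0.355},
    {"tx": 0,"ty": 0,"tz": 0,"rx": 0,"ry": 0,"rz": 0.355},
  ],
)

```text
time: 22.63
position: [0.4324, -0.2914, 0.1817]
tool_rot: [1.0, 0.001, -0.001, -0.001]
ft_force: [0.7, 0.1, 1.0]
grip_width: 0.0498
```

```bash
sed -i 's/-0.0281\])/-0.0291])/' h.py; python3 - <<'E'
from h import *
o=btcp(); print(o['position'])
rel([.36,-.3156,.18],yaw=0)
E
```

```text
t 22.63 board TCP mm [-162.3 -264.3  181.7] yaw-YB 0.0143 tilt [-0.0012  0.0018] F [0.7 0.1 1. ] w mm 49.8
[ 0.432416   -0.29143827  0.18171683]
t cm [-7.247  2.399  0.176] r [-0.0018  0.0012  0.0024] rows>= 2.0
```

send_rows(
  deltas=[
    {"tx": -3,"ty": 1.2,"tz": 0,"rx": 0,"ry": 0,"rz": 0},
    {"tx": -6,"ty": 2.4,"tz": 0,"rx": 0,"ry": 0,"rz": 0},
    {"tx": -6,"ty": 2.4,"tz": 0,"rx": 0,"ry": 0,"rz": 0},
    {"tx": -6,"ty": 2.4,"tz": 0,"rx": 0,"ry": 0,"rz": 0},
  ],
)

```text
time: 22.97
position: [0.3717, -0.3167, 0.182]
tool_rot: [1.0, 0.002, -0.0, -0.001]
ft_force: [-0.0, 0.1, -0.2]
grip_width: 0.0496
```

```bash
python3 - <<'E'
from h import *
o=btcp(); snap('wrist','w15.png'); b=blocks('w15',0.026,0.045,yr=(-.55,-.22))
print(o['position'])
E
```

```text
t 22.97 board TCP mm [-222.7 -290.3  182. ] yaw-YB 0.0152 tilt [-0.0006  0.0016] F [-0.   0.1 -0.2] w mm 49.6
c [ 504.5 -223.4] LxW 23.9 6.6 deg 0.5 z 0.0375 px [147   0  12  36]
c [ 505.4 -402.9] LxW 30.6 27.5 deg 89.9 z 0.0355 px [373   0  46  41]
c [ 429.8 -315.5] LxW 69.6 30.0 deg 0.5 z 0.0356 px [259  76  39  90]
[ 0.37166468 -0.31669671  0.1819827 ]
```

View pics/w15.png

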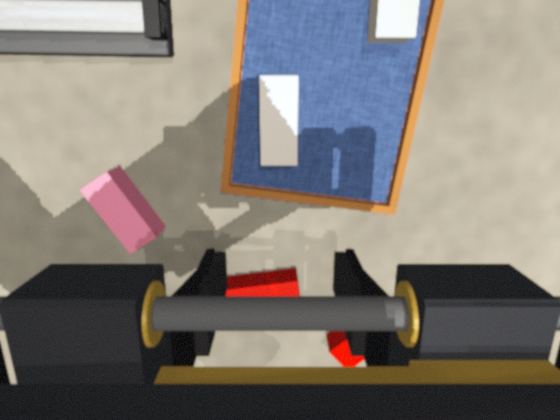

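send_rows(
  deltas=[
    {"tx": 2,"ty": -0.1,"tz": 3,"rx": 0,"ry": 0,"rz": 0},
    {"tx": 4,"ty": -0.1,"tz": 6,"rx": 0,"ry": 0,"rz": 0},
    {"tx": 5.8,"ty": -0.1,"tz": 9,"rx": 0,"ry": 0,"rz": 0},
    {"tx": 5.8,"ty": -0.1,"tz": 11,"rx": 0,"ry": 0,"rz": 0},
    {"tx": 5.8,"ty": -0.1,"tz": 11,"rx": 0,"ry": 0,"rz": 0},
  ],
)

```text
time: 23.43
position: [0.4305, -0.3132, 0.0683]
tool_rot: [1.0, 0.003, -0.002, -0.003]
ft_force: [0.6, 0.7, -0.3]
grip_width: 0.0502
```

send_rows(
  deltas=[
    {"tx": 0,"ty": 0,"tz": 0,"rx": 0,"ry": 0,"rz": 0},
    {"tx": 0,"ty": 0,"tz": 0,"rx": 0,"ry": 0,"rz": 0},
  ],
)

```text
time: 23.6
position: [0.4312, -0.316, 0.073]
tool_rot: [1.0, 0.002, 0.0, 0.0]
ft_force: [0.2, 0.3, 0.7]
grip_width: 0.0497
```

```bash
python3 - <<'E'
from h import *
o=btcp(); snap('wrist','w16.png'); rel([.4298,-.3155,.0175],yaw=0)
E
```

```text
t 23.6 board TCP mm [-163.1 -288.9   73. ] yaw-YB 0.0161 tilt [ 0.0006 -0.0006] F [0.2 0.3 0.7] w mm 49.7
t cm [-0.159 -0.11   5.602] r [ 0.0016 -0.0015  0.0037] rows>= 2.0
```

View pics/w16.png

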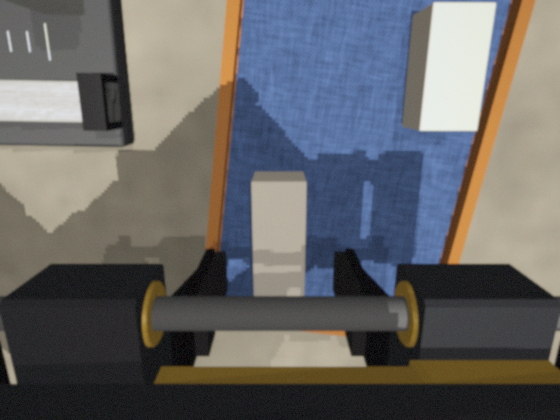

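Centred (block at column 279). Descend and grip.

send_rows(
  deltas=[
    {"tx": -0.1,"ty": 0,"tz": 1.5,"rx": 0,"ry": 0,"rz": 0},
    {"tx": -0.1,"ty": 0,"tz": 3,"rx": 0,"ry": 0,"rz": 0},
    {"tx": -0.1,"ty": 0,"tz": 4.5,"rx": 0,"ry": 0,"rz": 0},
    {"tx": -0.1,"ty": 0,"tz": 5.5,"rx": 0,"ry": 0,"rz": 0},
    {"tx": -0.1,"ty": 0,"tz": 5.5,"rx": 0,"ry": 0,"rz": 0},
  ],
)

```text
time: 24.07
position: [0.4291, -0.3161, 0.017]
tool_rot: [1.0, 0.001, -0.0, -0.0]
ft_force: [-0.6, 1.1, 0.2]
grip_width: 0.0497
```

send_rows(
  deltas=[
    {"tx": 0,"ty": 0,"tz": 0,"rx": 0,"ry": 0,"rz": 0},
    {"tx": 0,"ty": 0,"tz": 0,"rx": 0,"ry": 0,"rz": 0},
    {"tx": 0,"ty": 0,"tz": 0,"rx": 0,"ry": 0,"rz": 0},
    {"tx": 0,"ty": 0,"tz": 0,"rx": 0,"ry": 0,"rz": 0},
    {"tx": 0,"ty": 0,"tz": 0,"rx": 0,"ry": 0,"rz": 0},
  ],
  claw=0,
  squeeze=40,
)

```text
time: 24.48
position: [0.4299, -0.3164, 0.0181]
tool_rot: [1.0, 0.001, 0.0, 0.0]
ft_force: [-0.4, 0.7, 4.4]
grip_width: 0.0297
```

```bash
python3 - <<'E'
from h import *
o=btcp(); print(o['position'])
E
```

```text
t 24.48 board TCP mm [-164.5 -289.3   18.1] yaw-YB 0.0147 tilt [ 0.0008 -0.0008] F [-0.4  0.7  4.4] w mm 29.7
[ 0.42989066 -0.31644876  0.01807433]
```

send_rows(
  deltas=[
    {"tx": 0,"ty": 0,"tz": -1,"rx": 0,"ry": 0,"rz": 0},
    {"tx": 0,"ty": 0,"tz": -3,"rx": 0,"ry": 0,"rz": 0},
    {"tx": 0,"ty": 0,"tz": -6,"rx": 0,"ry": 0,"rz": 0},
    {"tx": 0,"ty": 0,"tz": -9,"rx": 0,"ry": 0,"rz": 0},
    {"tx": 0,"ty": 0,"tz": -12,"rx": 0,"ry": 0,"rz": 0},
  ],
)

```text
time: 24.9
position: [0.4288, -0.3155, 0.1383]
tool_rot: [1.0, 0.001, -0.001, -0.001]
ft_force: [0.2, 0.1, -3.7]
grip_width: 0.0297
```

```bash
python3 - <<'E'
from h import *
o=btcp(); print(o['position']);rel(b2w(16.2,-43,140),yaw=YB+np.pi/2)
E
```

```text
t 24.9 board TCP mm [-165.5 -288.4  138.3] yaw-YB 0.0147 tilt [-0.0015  0.0015] F [ 0.2  0.1 -3.7] w mm 29.7
[ 0.42884113 -0.31546519  0.13834083]
t cm [ 18.533 -24.266  -0.155] r [-2.4000e-03 -1.0000e-04 -1.5561e+00] rows>= 13.0
```

send_rows(
  deltas=[
    {"tx": 2.4,"ty": -3.2,"tz": 0,"rx": 0,"ry": 0,"rz": -0.12},
    {"tx": 4.8,"ty": -6.4,"tz": 0,"rx": 0,"ry": 0,"rz": -0.24},
    {"tx": 7.2,"ty": -9.6,"tz": 0,"rx": 0,"ry": 0,"rz": -0.36},
    {"tx": 9.6,"ty": -12.8,"tz": 0,"rx": 0,"ry": 0,"rz": -0.48},
    {"tx": 12,"ty": -16,"tz": 0,"rx": 0,"ry": 0,"rz": -0.6},
  ],
)

```text
time: 25.32
position: [0.5492, -0.154, 0.1376]
tool_rot: [0.954, 0.299, -0.0, -0.0]
ft_force: [0.3, -0.8, -4.0]
grip_width: 0.0297
```

send_rows(
  deltas=[
    {"tx": 0,"ty": 0,"tz": 0,"rx": 0,"ry": 0,"rz": -0.12},
    {"tx": 0,"ty": 0,"tz": 0,"rx": 0,"ry": 0,"rz": -0.24},
    {"tx": 0,"ty": 0,"tz": 0,"rx": 0,"ry": 0,"rz": -0.36},
    {"tx": 0,"ty": 0,"tz": 0,"rx": 0,"ry": 0,"rz": -0.48},
    {"tx": 0,"ty": 0,"tz": 0,"rx": 0,"ry": 0,"rz": -0.6},
  ],
)

```text
time: 25.73
position: [0.5484, -0.1552, 0.1372]
tool_rot: [0.823, 0.569, -0.0, -0.001]
ft_force: [0.1, -0.1, -3.6]
grip_width: 0.0294
```

send_rows(
  deltas=[
    {"tx": 0,"ty": 0,"tz": 0,"rx": 0,"ry": 0,"rz": -0.12},
    {"tx": 0,"ty": 0,"tz": 0,"rx": 0,"ry": 0,"rz": -0.24},
    {"tx": 0,"ty": 0,"tz": 0,"rx": 0,"ry": 0,"rz": -0.355},
    {"tx": 0,"ty": 0,"tz": 0,"rx": 0,"ry": 0,"rz": -0.355},
  ],
)

```text
time: 26.07
position: [0.5483, -0.1555, 0.1372]
tool_rot: [0.711, 0.703, -0.0, -0.001]
ft_force: [-0.6, -0.4, -3.2]
grip_width: 0.0294
```

```bash
python3 - <<'E'
from h import *
o=btcp(); print(o['position']);rel(b2w(16.2,-43,140),yaw=YB+np.pi/2)
E
```

```text
t 26.07 board TCP mm [ -48.  -127.   137.2] yaw-YB 1.5718 tilt [-0.0014  0.0006] F [-0.6 -0.4 -3.2] w mm 29.4
[ 0.5483376  -0.155492    0.13720085]
t cm [ 8.391  6.423 -0.284] r [-0.0014 -0.0006  0.001 ] rows>= 3.0
```

send_rows(
  deltas=[
    {"tx": 2.8,"ty": 2.1,"tz": 0,"rx": 0,"ry": 0,"rz": 0},
    {"tx": 5.6,"ty": 4.2,"tz": 0,"rx": 0,"ry": 0,"rz": 0},
    {"tx": 8.4,"ty": 6.4,"tz": 0,"rx": 0,"ry": 0,"rz": 0},
    {"tx": 8.4,"ty": 6.4,"tz": 2,"rx": 0,"ry": 0,"rz": 0},
    {"tx": 8.4,"ty": 6.4,"tz": 5,"rx": 0,"ry": 0,"rz": 0},
  ],
)

```text
time: 26.48
position: [0.6183, -0.0714, 0.09]
tool_rot: [0.712, 0.703, 0.002, 0.004]
ft_force: [-0.1, -0.7, -4.5]
grip_width: 0.0293
```

```bash
python3 - <<'E'
from h import *
o=btcp(); snap('wrist','w17.png');rel(b2w(16.2,-43,34),yaw=YB+np.pi/2)
E
```

```text
t 26.48 board TCP mm [ 21.  -42.1  90. ] yaw-YB 1.57 tilt [ 0.0089 -0.0025] F [-0.1 -0.7 -4.5] w mm 29.3
t cm [-0.159  0.186  4.79 ] r [-0.0065 -0.0017 -0.002 ] rows>= 2.0
```

View pics/w17.png

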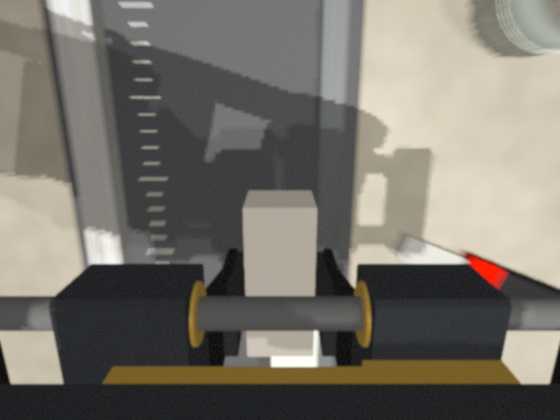

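send_rows(
  deltas=[
    {"tx": 0,"ty": 0,"tz": 1.5,"rx": 0,"ry": 0,"rz": 0},
    {"tx": 0,"ty": 0,"tz": 3,"rx": 0,"ry": 0,"rz": 0},
    {"tx": 0,"ty": 0,"tz": 4.5,"rx": 0,"ry": 0,"rz": 0},
    {"tx": 0,"ty": 0,"tz": 5,"rx": 0,"ry": 0,"rz": 0},
    {"tx": 0,"ty": 0,"tz": 5,"rx": 0,"ry": 0,"rz": 0},
  ],
)

```text
time: 26.95
position: [0.6125, -0.0725, 0.036]
tool_rot: [0.712, 0.702, -0.001, -0.002]
ft_force: [0.2, 1.4, -2.4]
grip_width: 0.0296
```

```bash
python3 - <<'E'
from h import *
o=btcp()
E
```

```text
t 26.95 board TCP mm [ 15.2 -43.2  36. ] yaw-YB 1.5677 tilt [-0.0042  0.0013] F [ 0.2  1.4 -2.4] w mm 29.6
```

send_rows(
  deltas=[
    {"tx": 0,"ty": 0,"tz": 0.15,"rx": 0,"ry": 0,"rz": 0},
    {"tx": 0,"ty": 0,"tz": 0.3,"rx": 0,"ry": 0,"rz": 0},
    {"tx": 0,"ty": 0,"tz": 0.3,"rx": 0,"ry": 0,"rz": 0},
  ],
)

```text
time: 27.2
position: [0.6147, -0.073, 0.0351]
tool_rot: [0.712, 0.702, 0.0, 0.001]
ft_force: [0.3, 0.4, -4.1]
grip_width: 0.0296
```

send_rows(
  deltas=[
    {"tx": 0,"ty": 0,"tz": 0.1,"rx": 0,"ry": 0,"rz": 0},
    {"tx": 0,"ty": 0,"tz": 0.15,"rx": 0,"ry": 0,"rz": 0},
    {"tx": 0,"ty": 0,"tz": 0.15,"rx": 0,"ry": 0,"rz": 0},
  ],
)

```text
time: 27.45
position: [0.6143, -0.0727, 0.0331]
tool_rot: [0.712, 0.702, 0.0, 0.0]
ft_force: [-0.2, 0.6, -3.3]
grip_width: 0.0294
```

send_rows(
  deltas=[
    {"tx": 0,"ty": 0,"tz": 0.1,"rx": 0,"ry": 0,"rz": 0},
    {"tx": 0,"ty": 0,"tz": 0.2,"rx": 0,"ry": 0,"rz": 0},
    {"tx": 0,"ty": 0,"tz": 0.2,"rx": 0,"ry": 0,"rz": 0},
  ],
)

```text
time: 27.7
position: [0.6141, -0.0727, 0.0305]
tool_rot: [0.712, 0.702, -0.0, -0.0]
ft_force: [0.1, -0.5, -4.1]
grip_width: 0.0294
```

send_rows(
  deltas=[
    {"tx": 0,"ty": 0,"tz": 0.1,"rx": 0,"ry": 0,"rz": 0},
    {"tx": 0,"ty": 0,"tz": 0.1,"rx": 0,"ry": 0,"rz": 0},
  ],
)

```text
time: 27.87
position: [0.6143, -0.0727, 0.0301]
tool_rot: [0.712, 0.703, 0.0, 0.0]
ft_force: [-1.6, -1.0, -0.8]
grip_width: 0.0295
```

send_rows(
  deltas=[
    {"tx": -0.15,"ty": 0,"tz": 0.05,"rx": 0,"ry": 0,"rz": 0},
    {"tx": -0.3,"ty": 0,"tz": 0.05,"rx": 0,"ry": 0,"rz": 0},
    {"tx": -0.4,"ty": 0,"tz": 0.05,"rx": 0,"ry": 0,"rz": 0},
    {"tx": -0.5,"ty": 0,"tz": 0.05,"rx": 0,"ry": 0,"rz": 0},
    {"tx": -0.5,"ty": 0,"tz": 0.05,"rx": 0,"ry": 0,"rz": 0},
  ],
)

```text
time: 28.28
position: [0.615, -0.0779, 0.0301]
tool_rot: [0.712, 0.702, 0.001, 0.001]
ft_force: [0.9, 2.2, 5.6]
grip_width: 0.0298
```

send_rows(
  deltas=[
    {"tx": -0.1,"ty": 0,"tz": 0,"rx": 0,"ry": 0,"rz": 0},
    {"tx": -0.2,"ty": 0,"tz": 0,"rx": 0,"ry": 0,"rz": 0},
    {"tx": -0.2,"ty": 0,"tz": 0,"rx": 0,"ry": 0,"rz": 0},
  ],
)

```text
time: 28.53
position: [0.615, -0.0793, 0.0301]
tool_rot: [0.712, 0.702, 0.001, 0.0]
ft_force: [0.0, 4.0, 5.7]
grip_width: 0.0295
```

send_rows(
  deltas=[
    {"tx": -0.1,"ty": 0,"tz": 0,"rx": 0,"ry": 0,"rz": 0},
    {"tx": -0.1,"ty": 0,"tz": 0,"rx": 0,"ry": 0,"rz": 0},
  ],
)

```text
time: 28.7
position: [0.615, -0.0793, 0.0301]
tool_rot: [0.712, 0.702, 0.001, -0.0]
ft_force: [-0.0, 7.6, 5.9]
grip_width: 0.0298
```

Contact with the 80 block is confirmed. I hold briefly, then slide across.

send_rows(
  deltas=[
    {"tx": -0.1,"ty": 0,"tz": 0,"rx": 0,"ry": 0,"rz": 0},
    {"tx": -0.1,"ty": 0,"tz": -0.05,"rx": 0,"ry": 0,"rz": 0},
    {"tx": -0.1,"ty": 0,"tz": -0.05,"rx": 0,"ry": 0,"rz": 0},
  ],
)

```text
time: 28.95
position: [0.6148, -0.0793, 0.0301]
tool_rot: [0.712, 0.702, 0.002, -0.001]
ft_force: [2.5, 9.5, 4.5]
grip_width: 0.0301
```

send_rows(
  deltas=[
    {"tx": 0,"ty": 0.25,"tz": 0,"rx": 0,"ry": 0,"rz": 0},
    {"tx": 0,"ty": 0.5,"tz": -0.1,"rx": 0,"ry": 0,"rz": 0},
    {"tx": 0,"ty": 0.75,"tz": -0.1,"rx": 0,"ry": 0,"rz": 0},
    {"tx": 0,"ty": 1.0,"tz": -0.1,"rx": 0,"ry": 0,"rz": 0},
    {"tx": 0,"ty": 1.2,"tz": -0.1,"rx": 0,"ry": 0,"rz": 0},
  ],
)

```text
time: 29.37
position: [0.6235, -0.0794, 0.0301]
tool_rot: [0.712, 0.702, -0.001, -0.004]
ft_force: [-3.6, 7.2, 3.8]
grip_width: 0.0295
```

```bash
python3 - <<'E'
from h import *
o=btcp()
E
```

```text
t 29.37 board TCP mm [ 26.3 -50.   30.1] yaw-YB 1.5692 tilt [-0.0061  0.0041] F [-3.6  7.2  3.8] w mm 29.5
```

send_rows(
  deltas=[
    {"tx": 0,"ty": 0.2,"tz": 0,"rx": 0,"ry": 0,"rz": 0},
    {"tx": 0,"ty": 0.4,"tz": 0,"rx": 0,"ry": 0,"rz": 0},
    {"tx": 0,"ty": 0.5,"tz": 0,"rx": 0,"ry": 0,"rz": 0},
    {"tx": 0,"ty": 0.5,"tz": 0,"rx": 0,"ry": 0,"rz": 0},
  ],
)

```text
time: 29.7
position: [0.6284, -0.0794, 0.0302]
tool_rot: [0.712, 0.702, -0.001, -0.004]
ft_force: [-4.0, 6.4, 3.6]
grip_width: 0.0297
```

send_rows(
  deltas=[
    {"tx": 0,"ty": 0.2,"tz": 0,"rx": 0,"ry": 0,"rz": 0},
    {"tx": 0,"ty": 0.3,"tz": 0,"rx": 0,"ry": 0,"rz": 0},
    {"tx": 0,"ty": 0.3,"tz": 0,"rx": 0,"ry": 0,"rz": 0},
  ],
)

```text
time: 29.95
position: [0.6285, -0.0794, 0.0302]
tool_rot: [0.712, 0.703, -0.003, -0.006]
ft_force: [-9.2, 6.3, 8.3]
grip_width: 0.0296
```

```bash
python3 - <<'E'
from h import *
o=btcp()
E
```

```text
t 29.95 board TCP mm [ 31.3 -49.9  30.2] yaw-YB 1.5699 tilt [-0.0125  0.0046] F [-9.2  6.3  8.3] w mm 29.6
```

send_rows(
  deltas=[
    {"tx": 0,"ty": 0,"tz": 0,"rx": 0,"ry": 0,"rz": 0},
    {"tx": 0,"ty": -0.2,"tz": 0,"rx": 0,"ry": 0,"rz": 0},
    {"tx": 0,"ty": -0.4,"tz": 0,"rx": 0,"ry": 0,"rz": 0},
    {"tx": 0,"ty": -0.4,"tz": 0,"rx": 0,"ry": 0,"rz": 0},
  ],
)

```text
time: 30.28
position: [0.6284, -0.0794, 0.0302]
tool_rot: [0.712, 0.702, 0.0, -0.003]
ft_force: [-1.2, 6.9, 1.7]
grip_width: 0.03
```

send_rows(
  deltas=[
    {"tx": 0,"ty": 0,"tz": 0,"rx": 0,"ry": 0,"rz": 0},
    {"tx": 0,"ty": 0,"tz": 0,"rx": 0,"ry": 0,"rz": 0},
    {"tx": 0,"ty": 0,"tz": 0,"rx": 0,"ry": 0,"rz": 0},
    {"tx": 0,"ty": 0,"tz": 0,"rx": 0,"ry": 0,"rz": 0},
  ],
  claw=5,
)

```text
time: 30.62
position: [0.6305, -0.0827, 0.0307]
tool_rot: [0.712, 0.702, 0.0, 0.001]
ft_force: [0.2, 0.2, -0.1]
grip_width: 0.0466
```

send_rows(
  deltas=[
    {"tx": 0,"ty": 0,"tz": -1,"rx": 0,"ry": 0,"rz": 0},
    {"tx": 0,"ty": 0,"tz": -3,"rx": 0,"ry": 0,"rz": 0},
    {"tx": 0,"ty": 0,"tz": -7,"rx": 0,"ry": 0,"rz": 0},
    {"tx": 0,"ty": 0,"tz": -11,"rx": 0,"ry": 0,"rz": 0},
    {"tx": -4,"ty": 0,"tz": -15,"rx": 0,"ry": 0,"rz": 0},
  ],
)

```text
time: 31.03
position: [0.6302, -0.1075, 0.1739]
tool_rot: [0.71, 0.704, 0.001, 0.0]
ft_force: [1.2, -1.1, 0.1]
grip_width: 0.0497
```

send_rows(
  deltas=[
    {"tx": -4,"ty": 0,"tz": 0,"rx": 0,"ry": 0,"rz": 0},
    {"tx": -8,"ty": 0,"tz": -1,"rx": 0,"ry": 0,"rz": 0},
    {"tx": -11,"ty": 0,"tz": -1,"rx": 0,"ry": 0,"rz": 0},
    {"tx": -11,"ty": 0,"tz": -1,"rx": 0,"ry": 0,"rz": 0},
    {"tx": -11,"ty": 0,"tz": -1,"rx": 0,"ry": 0,"rz": 0},
  ],
)

```text
time: 31.45
position: [0.6281, -0.2239, 0.1811]
tool_rot: [0.713, 0.701, 0.0, 0.001]
ft_force: [0.4, 1.3, 0.5]
grip_width: 0.0501
```

```bash
python3 - <<'E'
from h import *
o=btcp();print(o['position'])
snap('wrist','w18.png')
b=blocks('w18',0.042,0.056,yr=(-.25,.15))
for x in b: print(w2b([x[0],x[1],0])-np.array([30,-165,0]))
E
```

```text
t 31.45 board TCP mm [  32.6 -194.4  181.1] yaw-YB 1.5659 tilt [ 0.0012 -0.0007] F [0.4 1.3 0.5] w mm 50.1
[ 0.62808517 -0.22386744  0.18107993]
c [ 626.6 -137.6] LxW 113.9 30.9 deg 88.8 z 0.0476 px [255   0  43 163]
[ 0.085212   56.89642683  0.        ]
```

View pics/w18.png

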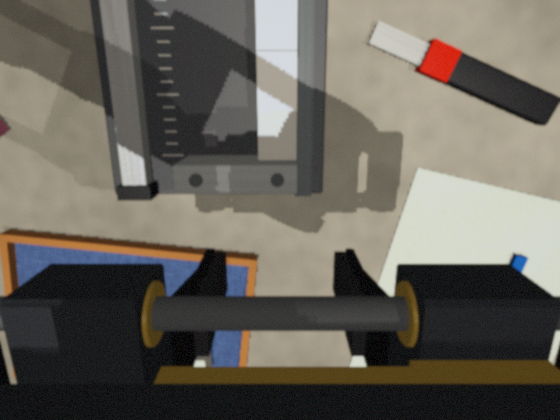

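The 80 and 70 blocks are flush, with a tight seam at row 49. Next is the 60 block.

send_rows(
  deltas=[
    {"tx": -2.8,"ty": -2.8,"tz": 0,"rx": 0,"ry": 0,"rz": 0.12},
    {"tx": -5.6,"ty": -5.6,"tz": 0,"rx": 0,"ry": 0,"rz": 0.24},
    {"tx": -8.4,"ty": -8.4,"tz": 0,"rx": 0,"ry": 0,"rz": 0.36},
    {"tx": -11.2,"ty": -11.2,"tz": 0,"rx": 0,"ry": 0,"rz": 0.48},
    {"tx": -14,"ty": -14,"tz": 0,"rx": 0,"ry": 0,"rz": 0.6},
  ],
)

```text
time: 31.92
position: [0.4856, -0.3584, 0.1802]
tool_rot: [0.888, 0.459, -0.0, -0.001]
ft_force: [0.7, -0.6, 0.2]
grip_width: 0.0502
```

send_rows(
  deltas=[
    {"tx": 0,"ty": 0,"tz": 0,"rx": 0,"ry": 0,"rz": 0.12},
    {"tx": 0,"ty": 0,"tz": 0,"rx": 0,"ry": 0,"rz": 0.24},
    {"tx": 0,"ty": 0,"tz": 0,"rx": 0,"ry": 0,"rz": 0.36},
    {"tx": 0,"ty": 0,"tz": 0,"rx": 0,"ry": 0,"rz": 0.48},
    {"tx": 0,"ty": 0,"tz": 0,"rx": 0,"ry": 0,"rz": 0.6},
  ],
)

```text
time: 32.33
position: [0.4867, -0.3577, 0.1802]
tool_rot: [0.984, 0.176, -0.0, -0.001]
ft_force: [-0.5, -0.6, -0.0]
grip_width: 0.0499
```

send_rows(
  deltas=[
    {"tx": 0,"ty": 0,"tz": 0,"rx": 0,"ry": 0,"rz": 0.12},
    {"tx": 0,"ty": 0,"tz": 0,"rx": 0,"ry": 0,"rz": 0.24},
    {"tx": 0,"ty": 0,"tz": 0,"rx": 0,"ry": 0,"rz": 0.355},
    {"tx": 0,"ty": 0,"tz": 0,"rx": 0,"ry": 0,"rz": 0.355},
  ],
)

```text
time: 32.67
position: [0.4869, -0.3577, 0.1802]
tool_rot: [1.0, 0.001, -0.0, -0.0]
ft_force: [-0.7, -0.3, 0.8]
grip_width: 0.0499
```

```bash
python3 - <<'E'
from h import *
o=btcp(); snap('wrist','w19.png'); b=blocks('w19',0.026,0.045,yr=(-.55,-.22))
print(o['position']); rel([.5219,-.403,.075],yaw=0)
E
```

```text
t 32.67 board TCP mm [-107.  -329.9  180.2] yaw-YB 0.0148 tilt [-0.0005  0.001 ] F [-0.7 -0.3  0.8] w mm 49.9
c [ 521.9 -403.1] LxW 59.5 30.2 deg -0.1 z 0.0357 px [315 114  42  74]
[ 0.48687651 -0.3576903   0.18020366]
t cm [ 3.482  4.546 10.515] r [-0.0009  0.0005  0.0071] rows>= 3.0
```

View pics/w19.png

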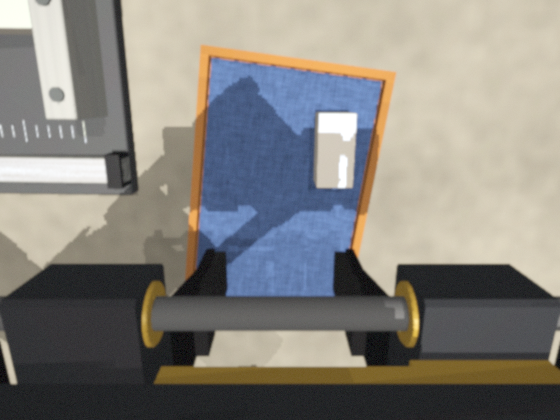

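send_rows(
  deltas=[
    {"tx": 1.5,"ty": 2,"tz": 2,"rx": 0,"ry": 0,"rz": 0},
    {"tx": 3,"ty": 4,"tz": 4,"rx": 0,"ry": 0,"rz": 0.007},
    {"tx": 3.5,"ty": 4.55,"tz": 7,"rx": 0,"ry": 0,"rz": 0.007},
    {"tx": 3.5,"ty": 4.55,"tz": 10,"rx": 0,"ry": 0,"rz": 0.007},
    {"tx": 3.5,"ty": 4.55,"tz": 11,"rx": 0,"ry": 0,"rz": 0.007},
  ],
)

```text
time: 33.13
position: [0.5199, -0.4022, 0.0657]
tool_rot: [1.0, -0.0, -0.003, -0.003]
ft_force: [-1.0, 0.9, -0.7]
grip_width: 0.05
```

send_rows(
  deltas=[
    {"tx": 0,"ty": 0,"tz": 0,"rx": 0,"ry": 0,"rz": 0},
    {"tx": 0,"ty": 0,"tz": 0,"rx": 0,"ry": 0,"rz": 0},
    {"tx": 0,"ty": 0,"tz": 0,"rx": 0,"ry": 0,"rz": 0},
  ],
)

```text
time: 33.38
position: [0.5225, -0.4054, 0.072]
tool_rot: [1.0, -0.001, 0.001, 0.001]
ft_force: [-0.2, -0.1, 1.3]
grip_width: 0.05
```

```bash
python3 - <<'E'
from h import *
o=btcp(); snap('wrist','w20.png'); rel([.5219,-.403,.0175],yaw=0)
d=np.load('pics/w19.npz'); c=dict(intrinsics=d['K'],z_map=d['z'],M=d['M']); P=cloud(c); col=d['color'].astype(int)
m=(P[...,2]>.002)&(P[...,2]<.02)&(P[...,1]<-.25)
for u in range(560):
    pass
# rim: orange
m=(col[...,0]>110)&(col[...,0]-col[...,2]>60)&(P[...,2]>.009)&(P[...,2]<.02)
Q=P[m]; print(m.sum(),Q[:,:2].min(0),Q[:,:2].max(0))
r=cv2.minAreaRect((Q[:,:2]*1000).astype(np.float32)); print(r)
for v in (60,120,200,240):
  us=np.where(m[v])[0]; print(v,[np.round(P[v,u,:2]*1000).tolist() for u in us[::2]])
E
```

```text
t 33.38 board TCP mm [ -70.8 -377.2   72. ] yaw-YB 0.009 tilt [ 0.002  -0.0021] F [-0.2 -0.1  1.3] w mm 50.0
t cm [-0.095 -0.283  5.5  ] r [ 0.0028 -0.0026 -0.0032] rows>= 2.0
5541 [ 0.39815426 -0.45221217] [ 0.60399707 -0.26890412]
((491.2602233886719, -360.01873779296875), (160.3402099609375, 207.83042907714844), 82.70984649658203)
60 [[593.0, -293.0], [593.0, -295.0], [593.0, -296.0], [593.0, -298.0], [593.0, -299.0], [593.0, -326.0], [593.0, -328.0], [593.0, -329.0], [593.0, -331.0], [593.0, -333.0], [593.0, -334.0], [593.0, -336.0], [593.0, -338.0], [593.0, -339.0], [593.0, -341.0], [593.0, -342.0], [593.0, -344.0], [593.0, -346.0], [593.0, -347.0], [593.0, -349.0], [593.0, -351.0], [593.0, -352.0], [593.0, -354.0], [593.0, -355.0], [593.0, -357.0], [593.0, -359.0], [593.0, -360.0], [593.0, -362.0], [593.0, -364.0], [593.0, -365.0], [593.0, -367.0], [593.0, -368.0], [593.0, -370.0], [593.0, -372.0], [593.0, -373.0], [593.0, -375.0], [593.0, -376.0], [593.0, -378.0], [593.0, -380.0], [593.0, -381.0]]
120 [[545.0, -287.0], [545.0, -289.0], [545.0, -290.0], [545.0, -292.0], [545.0, -293.0], [546.0, -441.0], [546.0, -441.0], [546.0, -443.0], [546.0, -445.0], [546.0, -447.0]]
200 [[475.0, -277.0], [475.0, -279.0], [475.0, -281.0], [475.0, -283.0], [475.0, -284.0], [476.0, -432.0], [476.0, -434.0], [476.0, -435.0], [476.0, -437.0]]
240 [[437.0, -274.0], [437.0, -275.0], [437.0, -277.0], [437.0, -279.0], [437.0, -426.0], [437.0, -428.0], [438.0, -430.0], [437.0, -432.0], [438.0, -434.0]]
```

View pics/w20.png

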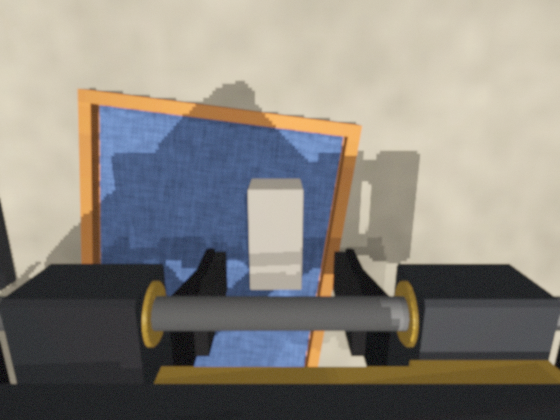

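send_rows(
  deltas=[
    {"tx": 0,"ty": -0.2,"tz": 1.5,"rx": 0,"ry": 0,"rz": 0},
    {"tx": 0,"ty": -0.2,"tz": 3,"rx": 0,"ry": 0,"rz": 0},
    {"tx": 0,"ty": -0.2,"tz": 4.5,"rx": 0,"ry": 0,"rz": 0},
    {"tx": 0,"ty": -0.2,"tz": 5.35,"rx": 0,"ry": 0,"rz": 0},
    {"tx": 0,"ty": -0.2,"tz": 5.35,"rx": 0,"ry": 0,"rz": 0},
  ],
)

```text
time: 33.85
position: [0.5212, -0.4025, 0.0164]
tool_rot: [1.0, -0.002, -0.0, -0.0]
ft_force: [0.2, 0.6, 0.1]
grip_width: 0.0501
```

send_rows(
  deltas=[
    {"tx": 0,"ty": 0,"tz": 0,"rx": 0,"ry": 0,"rz": 0},
    {"tx": 0,"ty": 0,"tz": 0,"rx": 0,"ry": 0,"rz": 0},
    {"tx": 0,"ty": 0,"tz": 0,"rx": 0,"ry": 0,"rz": 0},
    {"tx": 0,"ty": 0,"tz": 0,"rx": 0,"ry": 0,"rz": 0},
    {"tx": 0,"ty": 0,"tz": 0,"rx": 0,"ry": 0,"rz": 0},
  ],
  claw=0,
  squeeze=40,
)

```text
time: 34.27
position: [0.5221, -0.4034, 0.0178]
tool_rot: [1.0, -0.002, 0.001, 0.001]
ft_force: [0.8, 1.2, 3.1]
grip_width: 0.0297
```

```bash
python3 - <<'E'
from h import *
o=btcp(); print(o['position'])
E
```

```text
t 34.27 board TCP mm [ -71.3 -375.2   17.8] yaw-YB 0.0077 tilt [ 0.0012 -0.0012] F [0.8 1.2 3.1] w mm 29.7
[ 0.52208412 -0.4034242   0.01775926]
```

send_rows(
  deltas=[
    {"tx": 0,"ty": 0,"tz": -1,"rx": 0,"ry": 0,"rz": 0},
    {"tx": 0,"ty": 0,"tz": -3,"rx": 0,"ry": 0,"rz": 0},
    {"tx": 0,"ty": 0,"tz": -6,"rx": 0,"ry": 0,"rz": 0},
    {"tx": 0,"ty": 0,"tz": -9,"rx": 0,"ry": 0,"rz": 0},
    {"tx": 0,"ty": 0,"tz": -12,"rx": 0,"ry": 0,"rz": 0},
  ],
)

```text
time: 34.68
position: [0.5209, -0.4023, 0.1376]
tool_rot: [1.0, -0.002, -0.001, -0.001]
ft_force: [0.3, -0.4, -1.7]
grip_width: 0.0294
```

```bash
python3 - <<'E'
from h import *
o=btcp(); print(o['position']);rel(b2w(16.2,22.5,140),yaw=YB+np.pi/2)
E
```

```text
t 34.68 board TCP mm [ -72.4 -374.1  137.6] yaw-YB 0.0077 tilt [-0.0015  0.0016] F [ 0.3 -0.4 -1.7] w mm 29.4
[ 0.52093303 -0.40227149  0.13759325]
t cm [  9.166 -39.587  -0.192] r [-2.4000e-03 -1.0000e-04 -1.5631e+00] rows>= 13.0
```

send_rows(
  deltas=[
    {"tx": 0.9,"ty": -4,"tz": 0,"rx": 0,"ry": 0,"rz": -0.12},
    {"tx": 1.8,"ty": -8,"tz": 0,"rx": 0,"ry": 0,"rz": -0.24},
    {"tx": 2.7,"ty": -12,"tz": 0,"rx": 0,"ry": 0,"rz": -0.36},
    {"tx": 3.6,"ty": -16,"tz": 0,"rx": 0,"ry": 0,"rz": -0.48},
    {"tx": 4.5,"ty": -20,"tz": 0,"rx": 0,"ry": 0,"rz": -0.6},
  ],
)

```text
time: 35.1
position: [0.567, -0.2012, 0.137]
tool_rot: [0.955, 0.296, -0.0, -0.0]
ft_force: [0.3, -0.1, -2.1]
grip_width: 0.0295
```

send_rows(
  deltas=[
    {"tx": 0,"ty": 0,"tz": 0,"rx": 0,"ry": 0,"rz": -0.12},
    {"tx": 0,"ty": 0,"tz": 0,"rx": 0,"ry": 0,"rz": -0.24},
    {"tx": 0,"ty": 0,"tz": 0,"rx": 0,"ry": 0,"rz": -0.36},
    {"tx": 0,"ty": 0,"tz": 0,"rx": 0,"ry": 0,"rz": -0.48},
    {"tx": 0,"ty": 0,"tz": 0,"rx": 0,"ry": 0,"rz": -0.6},
  ],
)

```text
time: 35.52
position: [0.5671, -0.2025, 0.1369]
tool_rot: [0.825, 0.566, -0.0, -0.0]
ft_force: [0.3, 0.5, -2.7]
grip_width: 0.0298
```

send_rows(
  deltas=[
    {"tx": 0,"ty": 0,"tz": 0,"rx": 0,"ry": 0,"rz": -0.12},
    {"tx": 0,"ty": 0,"tz": 0,"rx": 0,"ry": 0,"rz": -0.24},
    {"tx": 0,"ty": 0,"tz": 0,"rx": 0,"ry": 0,"rz": -0.363},
    {"tx": 0,"ty": 0,"tz": 0,"rx": 0,"ry": 0,"rz": -0.363},
  ],
)

```text
time: 35.85
position: [0.567, -0.2029, 0.1368]
tool_rot: [0.711, 0.704, -0.0, -0.0]
ft_force: [-0.1, 0.0, -3.0]
grip_width: 0.0301
```

```bash
python3 - <<'E'
from h import *
o=btcp(); print(o['position']);rel(b2w(16.2,22.5,140),yaw=YB+np.pi/2)
E
```

```text
t 35.85 board TCP mm [ -28.8 -174.1  136.8] yaw-YB 1.5729 tilt [-0.0009  0.0004] F [-0.1  0.  -3. ] w mm 30.1
[ 0.56695025 -0.2028726   0.13681861]
t cm [19.654  4.538 -0.314] r [-0.0009 -0.0004  0.0021] rows>= 5.0
```

send_rows(
  deltas=[
    {"tx": 4,"ty": 1,"tz": 0,"rx": 0,"ry": 0,"rz": 0},
    {"tx": 8,"ty": 2,"tz": 0,"rx": 0,"ry": 0,"rz": 0},
    {"tx": 12,"ty": 3,"tz": 0,"rx": 0,"ry": 0,"rz": 0},
    {"tx": 16,"ty": 4,"tz": 0,"rx": 0,"ry": 0,"rz": 0},
    {"tx": 19.6,"ty": 4.5,"tz": 1,"rx": 0,"ry": 0,"rz": 0},
  ],
)

```text
time: 36.27
position: [0.6172, -0.0058, 0.1287]
tool_rot: [0.713, 0.702, 0.002, 0.002]
ft_force: [1.2, -0.7, -2.7]
grip_width: 0.0297
```

send_rows(
  deltas=[
    {"tx": 0,"ty": 0,"tz": 1.5,"rx": 0,"ry": 0,"rz": 0},
    {"tx": 0,"ty": 0,"tz": 4,"rx": 0,"ry": 0,"rz": 0},
    {"tx": 0,"ty": 0,"tz": 6,"rx": 0,"ry": 0,"rz": 0},
    {"tx": 0,"ty": 0,"tz": 6,"rx": 0,"ry": 0,"rz": 0},
  ],
)

```text
time: 36.6
position: [0.6113, -0.0065, 0.0629]
tool_rot: [0.712, 0.702, -0.003, -0.004]
ft_force: [-1.4, 0.3, -4.7]
grip_width: 0.0295
```

```bash
python3 - <<'E'
from h import *
o=btcp(); snap('wrist','w21.png');rel(b2w(16.2,22.5,33),yaw=YB+np.pi/2)
E
```

```text
t 36.6 board TCP mm [13.2 22.7 62.9] yaw-YB 1.5687 tilt [-0.0088  0.0016] F [-1.4  0.3 -4.7] w mm 29.5
t cm [0.024 0.189 3.177] r [-0.006  -0.0011 -0.0021] rows>= 1.0
```

View pics/w21.png

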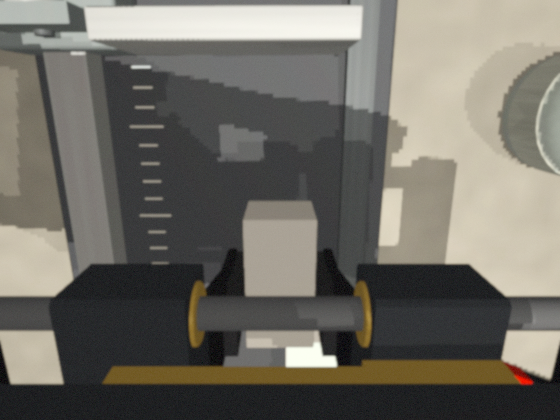

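send_rows(
  deltas=[
    {"tx": 0,"ty": 0,"tz": 1.5,"rx": 0,"ry": 0,"rz": 0},
    {"tx": 0,"ty": 0,"tz": 2.5,"rx": 0,"ry": 0,"rz": 0},
    {"tx": 0,"ty": 0,"tz": 3.2,"rx": 0,"ry": 0,"rz": 0},
    {"tx": 0,"ty": 0,"tz": 3.2,"rx": 0,"ry": 0,"rz": 0},
  ],
)

```text
time: 36.98
position: [0.614, -0.0078, 0.034]
tool_rot: [0.712, 0.702, -0.001, -0.001]
ft_force: [-0.7, 0.6, -2.8]
grip_width: 0.0297
```

send_rows(
  deltas=[
    {"tx": 0,"ty": 0,"tz": 0,"rx": 0,"ry": 0,"rz": 0},
    {"tx": 0,"ty": 0,"tz": 0.1,"rx": 0,"ry": 0,"rz": 0},
    {"tx": 0,"ty": 0,"tz": 0.1,"rx": 0,"ry": 0,"rz": 0},
  ],
)

```text
time: 37.23
position: [0.6153, -0.0079, 0.0344]
tool_rot: [0.711, 0.703, 0.0, 0.001]
ft_force: [-0.4, 0.4, -2.4]
grip_width: 0.0293
```

send_rows(
  deltas=[
    {"tx": 0,"ty": 0,"tz": 0.15,"rx": 0,"ry": 0,"rz": 0},
    {"tx": 0,"ty": 0,"tz": 0.3,"rx": 0,"ry": 0,"rz": 0},
    {"tx": 0,"ty": 0,"tz": 0.3,"rx": 0,"ry": 0,"rz": 0},
  ],
)

```text
time: 37.48
position: [0.6147, -0.0077, 0.0307]
tool_rot: [0.711, 0.703, -0.0, -0.0]
ft_force: [0.1, 0.1, -2.6]
grip_width: 0.03
```

send_rows(
  deltas=[
    {"tx": 0,"ty": 0,"tz": 0.1,"rx": 0,"ry": 0,"rz": 0},
    {"tx": 0,"ty": 0,"tz": 0.15,"rx": 0,"ry": 0,"rz": 0},
    {"tx": 0,"ty": 0,"tz": 0.15,"rx": 0,"ry": 0,"rz": 0},
  ],
)

```text
time: 37.73
position: [0.6149, -0.0077, 0.0297]
tool_rot: [0.711, 0.703, 0.0, 0.0]
ft_force: [-0.9, -0.4, 0.7]
grip_width: 0.0296
```

send_rows(
  deltas=[
    {"tx": -0.15,"ty": 0,"tz": 0.05,"rx": 0,"ry": 0,"rz": 0},
    {"tx": -0.3,"ty": 0,"tz": 0.05,"rx": 0,"ry": 0,"rz": 0},
    {"tx": -0.4,"ty": 0,"tz": 0.05,"rx": 0,"ry": 0,"rz": 0},
    {"tx": -0.5,"ty": 0,"tz": 0.05,"rx": 0,"ry": 0,"rz": 0},
    {"tx": -0.5,"ty": 0,"tz": 0.05,"rx": 0,"ry": 0,"rz": 0},
  ],
)

```text
time: 38.15
position: [0.6158, -0.0126, 0.0297]
tool_rot: [0.711, 0.703, 0.001, 0.001]
ft_force: [0.2, 1.9, 6.3]
grip_width: 0.03
```

send_rows(
  deltas=[
    {"tx": -0.1,"ty": 0,"tz": 0,"rx": 0,"ry": 0,"rz": 0},
    {"tx": -0.2,"ty": 0,"tz": 0,"rx": 0,"ry": 0,"rz": 0},
    {"tx": -0.2,"ty": 0,"tz": 0,"rx": 0,"ry": 0,"rz": 0},
  ],
)

```text
time: 38.4
position: [0.6158, -0.0142, 0.0298]
tool_rot: [0.712, 0.703, 0.001, 0.001]
ft_force: [0.4, 3.2, 5.7]
grip_width: 0.0297
```

send_rows(
  deltas=[
    {"tx": -0.1,"ty": 0,"tz": 0,"rx": 0,"ry": 0,"rz": 0},
    {"tx": -0.1,"ty": 0,"tz": 0,"rx": 0,"ry": 0,"rz": 0},
  ],
)

```text
time: 38.57
position: [0.6158, -0.0142, 0.0297]
tool_rot: [0.712, 0.702, 0.002, 0.0]
ft_force: [0.8, 6.3, 5.9]
grip_width: 0.0296
```

Contact with the 70 block. Hold, then slide.

send_rows(
  deltas=[
    {"tx": -0.1,"ty": 0,"tz": 0,"rx": 0,"ry": 0,"rz": 0},
    {"tx": -0.1,"ty": 0,"tz": -0.05,"rx": 0,"ry": 0,"rz": 0},
    {"tx": -0.1,"ty": 0,"tz": -0.05,"rx": 0,"ry": 0,"rz": 0},
  ],
)

```text
time: 38.82
position: [0.6156, -0.0143, 0.0298]
tool_rot: [0.712, 0.703, 0.002, -0.0]
ft_force: [1.5, 8.7, 3.3]
grip_width: 0.0296
```

send_rows(
  deltas=[
    {"tx": 0,"ty": 0.25,"tz": 0,"rx": 0,"ry": 0,"rz": 0},
    {"tx": 0,"ty": 0.5,"tz": -0.1,"rx": 0,"ry": 0,"rz": 0},
    {"tx": 0,"ty": 0.75,"tz": -0.1,"rx": 0,"ry": 0,"rz": 0},
    {"tx": 0,"ty": 1.0,"tz": -0.1,"rx": 0,"ry": 0,"rz": 0},
    {"tx": 0,"ty": 1.2,"tz": -0.1,"rx": 0,"ry": 0,"rz": 0},
  ],
)

```text
time: 39.23
position: [0.6246, -0.0144, 0.0298]
tool_rot: [0.712, 0.703, -0.0, -0.003]
ft_force: [-2.8, 6.7, 3.2]
grip_width: 0.0295
```

send_rows(
  deltas=[
    {"tx": 0,"ty": 0.2,"tz": 0,"rx": 0,"ry": 0,"rz": 0},
    {"tx": 0,"ty": 0.4,"tz": 0,"rx": 0,"ry": 0,"rz": 0},
    {"tx": 0,"ty": 0.5,"tz": 0,"rx": 0,"ry": 0,"rz": 0},
    {"tx": 0,"ty": 0.5,"tz": 0,"rx": 0,"ry": 0,"rz": 0},
  ],
)

```text
time: 39.57
position: [0.6293, -0.0144, 0.0298]
tool_rot: [0.712, 0.703, -0.001, -0.003]
ft_force: [-4.0, 6.5, 3.9]
grip_width: 0.0296
```

```bash
python3 - <<'E'
from h import *
o=btcp()
E
```

```text
t 39.57 board TCP mm [31.3 15.1 29.8] yaw-YB 1.57 tilt [-0.0054  0.0038] F [-4.   6.5  3.9] w mm 29.6
```

send_rows(
  deltas=[
    {"tx": 0,"ty": 0.2,"tz": 0,"rx": 0,"ry": 0,"rz": 0},
    {"tx": 0,"ty": 0.3,"tz": 0,"rx": 0,"ry": 0,"rz": 0},
    {"tx": 0,"ty": 0.3,"tz": 0,"rx": 0,"ry": 0,"rz": 0},
    {"tx": 0,"ty": 0.3,"tz": 0,"rx": 0,"ry": 0,"rz": 0},
  ],
)

```text
time: 39.9
position: [0.6293, -0.0144, 0.0299]
tool_rot: [0.711, 0.703, -0.003, -0.006]
ft_force: [-7.6, 6.0, 8.7]
grip_width: 0.0298
```

```bash
python3 - <<'E'
from h import *
o=btcp()
E
```

```text
t 39.9 board TCP mm [31.3 15.1 29.9] yaw-YB 1.5704 tilt [-0.0115  0.0041] F [-7.6  6.   8.7] w mm 29.8
```

Seated. Relax, release and rise.

send_rows(
  deltas=[
    {"tx": 0,"ty": 0,"tz": 0,"rx": 0,"ry": 0,"rz": 0},
    {"tx": 0,"ty": -0.2,"tz": 0,"rx": 0,"ry": 0,"rz": 0},
    {"tx": 0,"ty": -0.4,"tz": 0,"rx": 0,"ry": 0,"rz": 0},
    {"tx": 0,"ty": -0.4,"tz": 0,"rx": 0,"ry": 0,"rz": 0},
  ],
)

```text
time: 40.23
position: [0.6292, -0.0144, 0.0298]
tool_rot: [0.712, 0.702, 0.0, -0.002]
ft_force: [-1.2, 7.1, 1.4]
grip_width: 0.0295
```

send_rows(
  deltas=[
    {"tx": 0,"ty": 0,"tz": 0,"rx": 0,"ry": 0,"rz": 0},
    {"tx": 0,"ty": 0,"tz": 0,"rx": 0,"ry": 0,"rz": 0},
    {"tx": 0,"ty": 0,"tz": 0,"rx": 0,"ry": 0,"rz": 0},
    {"tx": 0,"ty": 0,"tz": 0,"rx": 0,"ry": 0,"rz": 0},
  ],
  claw=5,
)

```text
time: 40.57
position: [0.6311, -0.0174, 0.0302]
tool_rot: [0.711, 0.703, 0.0, 0.0]
ft_force: [-0.1, 0.5, 0.8]
grip_width: 0.047
```

send_rows(
  deltas=[
    {"tx": 0,"ty": 0,"tz": -1,"rx": 0,"ry": 0,"rz": 0},
    {"tx": 0,"ty": 0,"tz": -3,"rx": 0,"ry": 0,"rz": 0},
    {"tx": 0,"ty": 0,"tz": -7,"rx": 0,"ry": 0,"rz": 0},
    {"tx": 0,"ty": 0,"tz": -11,"rx": 0,"ry": 0,"rz": 0},
    {"tx": 0,"ty": 0,"tz": -15,"rx": 0,"ry": 0,"rz": 0},
  ],
)

```text
time: 40.98
position: [0.6303, -0.0172, 0.1822]
tool_rot: [0.711, 0.703, -0.0, -0.0]
ft_force: [1.6, -0.7, 0.2]
grip_width: 0.0499
```

send_rows(
  deltas=[
    {"tx": 0,"ty": -4,"tz": -1.5,"rx": 0,"ry": 0,"rz": 0.12},
    {"tx": 0,"ty": -8,"tz": -3,"rx": 0,"ry": 0,"rz": 0.24},
    {"tx": 0,"ty": -12,"tz": -4,"rx": 0,"ry": 0,"rz": 0.36},
    {"tx": 0,"ty": -12,"tz": -5,"rx": 0,"ry": 0,"rz": 0.48},
    {"tx": 0,"ty": -12,"tz": -5,"rx": 0,"ry": 0,"rz": 0.6},
  ],
)

```text
time: 41.4
position: [0.5079, -0.0152, 0.2327]
tool_rot: [0.889, 0.458, 0.0, 0.001]
ft_force: [2.2, -0.9, 1.5]
grip_width: 0.05
```

send_rows(
  deltas=[
    {"tx": 0,"ty": 0,"tz": 0,"rx": 0,"ry": 0,"rz": 0.12},
    {"tx": 0,"ty": 0,"tz": 0,"rx": 0,"ry": 0,"rz": 0.24},
    {"tx": 0,"ty": 0,"tz": 0,"rx": 0,"ry": 0,"rz": 0.36},
    {"tx": 0,"ty": 0,"tz": 0,"rx": 0,"ry": 0,"rz": 0.48},
    {"tx": 0,"ty": 0,"tz": 0,"rx": 0,"ry": 0,"rz": 0.6},
  ],
)

```text
time: 41.82
position: [0.5107, -0.0158, 0.2311]
tool_rot: [0.985, 0.175, 0.001, 0.0]
ft_force: [0.3, 0.0, -0.5]
grip_width: 0.05
```

send_rows(
  deltas=[
    {"tx": 0,"ty": 0,"tz": 0,"rx": 0,"ry": 0,"rz": 0.12},
    {"tx": 0,"ty": 0,"tz": 0,"rx": 0,"ry": 0,"rz": 0.24},
    {"tx": 0,"ty": 0,"tz": 0,"rx": 0,"ry": 0,"rz": 0.37},
    {"tx": 0,"ty": 0,"tz": 0,"rx": 0,"ry": 0,"rz": 0.37},
  ],
)

```text
time: 42.15
position: [0.5108, -0.0158, 0.231]
tool_rot: [1.0, -0.007, 0.001, 0.0]
ft_force: [0.1, -0.3, -0.7]
grip_width: 0.0505
```

```bash
python3 - <<'E'
from h import *
o=btcp();print(o['position'])
snap('wrist','w22.png')
b=blocks('w22',0.042,0.056,yr=(-.25,.15))
for x in b: print(w2b([x[0],x[1],0])-np.array([30,-165,0]))
E
```

```text
t 42.15 board TCP mm [-87.2  12.3 231. ] yaw-YB -0.0019 tilt [ 0.0011 -0.0004] F [ 0.1 -0.3 -0.7] w mm 50.5
[ 0.5107802  -0.01575747  0.23098794]
c [596.4 -89. ] LxW 211.1 91.9 deg 89.3 z 0.0477 px [240  28 256 113]
c [563.4 116.5] LxW 158.0 49.6 deg -1.2 z 0.0438 px [109  31  58 181]
[-30.7300464  105.05607777   0.        ]
[-66.10118296 310.22966964   0.        ]
```

View pics/w22.png

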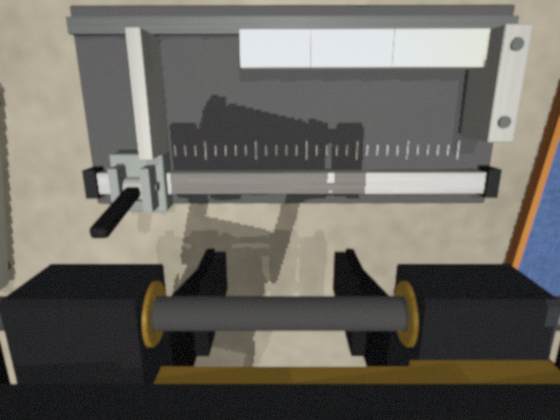

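The row of three is straight and flush. Next I locate the lever from the depth map.

```bash
python3 - <<'E'
from h import *
d=np.load('pics/w22.npz'); c=dict(intrinsics=d['K'],z_map=d['z'],M=d['M']); P=cloud(c)
m=(P[...,2]>.072)&(P[...,2]<.15)&(P[...,1]>.07); m[255:]=False; m[:,:60]=False
Q=P[m]; B=np.array([w2b(p) for p in Q]); print(len(B))
for lo in range(70,140,8):
    s=B[(B[:,2]>=lo)&(B[:,2]<lo+8)]
    if len(s): print(lo,len(s),np.round(s.mean(0),1),np.round(s.min(0),1),np.round(s.max(0),1))
rel(b2w(-97,146.6,180),yaw=YB)
# row geometry
m=(P[...,2]>.043)&(P[...,2]<.053)&(P[...,0]>.608)&(P[...,0]<.65); n,lab,st,_=cv2.connectedComponentsWithStats(m.astype(np.uint8)); i=1+np.argmax(st[1:,4])
Q=P[lab==i]; print(cv2.minAreaRect((Q[:,:2]*1000).astype(np.float32)))
E
```

```text
1026
70 71 [-90.6 142.9  75.1] [-99.3 121.3  72.1] [ 13.4 152.4  78. ]
78 95 [-93.4 143.3  82.3] [-100.8  138.8   78. ] [-90.7 151.6  85.9]
86 103 [-95.1 143.5  90.1] [-102.6  138.8   86. ] [-92.4 153.   93.9]
94 111 [-96.7 143.   98.3] [-104.1  138.7   94.1] [-93.9 152.1 102. ]
102 112 [-98.  143.3 106.2] [-105.4  138.8  102. ] [-95.5 152.6 109.9]
110 122 [-99.6 143.3 113.9] [-108.   138.7  110. ] [-97.  152.1 117.9]
118 142 [-101.3  143.1  121.9] [-109.2  138.6  118. ] [-98.3 152.6 125.9]
126 270 [-104.5  145.1  130.1] [-110.2  138.9  126.1] [-99.8 153.  133. ]
t cm [ -0.955 -13.428   5.083] r [ 0.0004 -0.001   0.0024] rows>= 4.0
((626.7354736328125, -89.36177825927734), (210.95034790039062, 32.940826416015625), 88.8193359375)
```

send_rows(
  deltas=[
    {"tx": -0.4,"ty": -3.5,"tz": 1,"rx": 0,"ry": 0,"rz": 0},
    {"tx": -0.8,"ty": -7,"tz": 2,"rx": 0,"ry": 0,"rz": 0},
    {"tx": -1.2,"ty": -10.5,"tz": 3,"rx": 0,"ry": 0,"rz": 0},
    {"tx": -1.5,"ty": -13.3,"tz": 5,"rx": 0,"ry": 0,"rz": 0},
    {"tx": -1.5,"ty": -13.3,"tz": 5,"rx": 0,"ry": 0,"rz": 0},
  ],
)

```text
time: 42.62
position: [0.4938, 0.1217, 0.1779]
tool_rot: [1.0, -0.002, -0.003, -0.001]
ft_force: [-1.8, 0.4, -0.0]
grip_width: 0.0502
```

send_rows(
  deltas=[
    {"tx": 0,"ty": 0,"tz": 2,"rx": 0,"ry": 0,"rz": 0},
    {"tx": 0,"ty": 0,"tz": 5,"rx": 0,"ry": 0,"rz": 0},
    {"tx": 0,"ty": 0,"tz": 7.5,"rx": 0,"ry": 0,"rz": 0},
    {"tx": 0,"ty": 0,"tz": 8.4,"rx": 0,"ry": 0,"rz": 0},
    {"tx": 0,"ty": 0,"tz": 8.4,"rx": 0,"ry": 0,"rz": 0},
  ],
)

```text
time: 43.03
position: [0.4959, 0.1171, 0.0947]
tool_rot: [1.0, -0.005, -0.002, 0.0]
ft_force: [-0.5, 0.3, -0.5]
grip_width: 0.0499
```

```bash
python3 - <<'E'
from h import *
o=btcp();snap('wrist','w23.png')
E
```

```text
t 43.03 board TCP mm [-103.6  145.    94.7] yaw-YB 0.0019 tilt [-0.0046 -0.0002] F [-0.5  0.3 -0.5] w mm 49.9
```

View pics/w23.png

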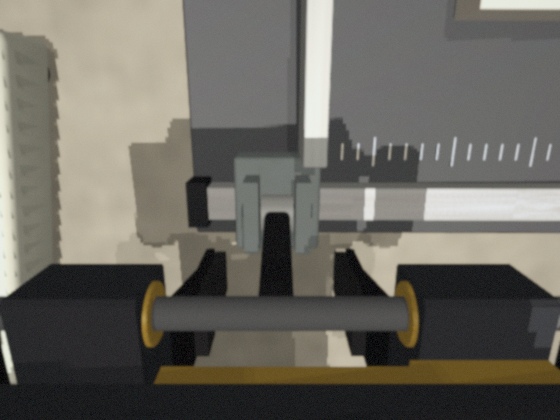

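The lever is between the jaws (column 278). Grip it.

send_rows(
  deltas=[
    {"tx": 0,"ty": 0,"tz": 0,"rx": 0,"ry": 0,"rz": 0},
    {"tx": 0,"ty": 0,"tz": 0,"rx": 0,"ry": 0,"rz": 0},
    {"tx": 0,"ty": 0,"tz": 0,"rx": 0,"ry": 0,"rz": 0},
    {"tx": 0,"ty": 0,"tz": 0,"rx": 0,"ry": 0,"rz": 0},
    {"tx": 0,"ty": 0,"tz": 0,"rx": 0,"ry": 0,"rz": 0},
  ],
  claw=0,
  squeeze=35,
)

```text
time: 43.5
position: [0.4977, 0.1177, 0.097]
tool_rot: [1.0, -0.006, 0.001, -0.0]
ft_force: [0.1, -0.2, -0.1]
grip_width: 0.0244
```

send_rows(
  deltas=[
    {"tx": 0,"ty": 0,"tz": 0,"rx": 0,"ry": 0,"rz": 0},
    {"tx": 0,"ty": 0,"tz": 0,"rx": 0,"ry": 0,"rz": 0},
    {"tx": 0,"ty": 0,"tz": 0,"rx": 0,"ry": 0,"rz": 0},
    {"tx": 0,"ty": 0,"tz": 0,"rx": 0,"ry": 0,"rz": 0},
  ],
)

```text
time: 43.83
position: [0.4974, 0.1178, 0.0965]
tool_rot: [1.0, -0.006, 0.0, -0.0]
ft_force: [-1.4, 0.9, 3.8]
grip_width: 0.0138
```

```bash
python3 - <<'E'
from h import *
o=btcp()
E
```

```text
t 43.83 board TCP mm [-102.2  145.7   96.5] yaw-YB 0.0007 tilt [0.0005 0.0002] F [-1.4  0.9  3.8] w mm 13.8
```

send_rows(
  deltas=[
    {"tx": 0,"ty": 1.5,"tz": 0,"rx": 0,"ry": 0,"rz": 0},
    {"tx": 0,"ty": 3,"tz": 0,"rx": 0,"ry": 0,"rz": 0},
    {"tx": 0,"ty": 4.5,"tz": 0,"rx": 0,"ry": 0,"rz": 0},
    {"tx": 0,"ty": 5.8,"tz": 0,"rx": 0,"ry": 0,"rz": 0},
    {"tx": 0,"ty": 6.6,"tz": 0,"rx": 0,"ry": 0,"rz": 0},
  ],
)

```text
time: 44.25
position: [0.4965, 0.0511, 0.0965]
tool_rot: [1.0, -0.006, 0.0, -0.0]
ft_force: [-1.8, 2.1, 5.5]
grip_width: 0.0137
```

send_rows(
  deltas=[
    {"tx": 0,"ty": 0,"tz": 0,"rx": 0,"ry": 0,"rz": 0},
    {"tx": 0,"ty": 0.2,"tz": 0,"rx": 0,"ry": 0,"rz": 0},
    {"tx": 0,"ty": 0.4,"tz": 0,"rx": 0,"ry": 0,"rz": 0},
    {"tx": 0,"ty": 0.5,"tz": 0,"rx": 0,"ry": 0,"rz": 0},
  ],
)

```text
time: 44.58
position: [0.4965, 0.0468, 0.0965]
tool_rot: [1.0, -0.006, 0.0, -0.0]
ft_force: [-0.9, 1.3, 5.7]
grip_width: 0.0134
```

```bash
python3 - <<'E'
from h import *
o=btcp(); snap('wrist','w24.png')
E
```

```text
t 44.58 board TCP mm [-102.2   74.7   96.5] yaw-YB 0.0002 tilt [0.0003 0.0004] F [-0.9  1.3  5.7] w mm 13.4
```

View pics/w24.png

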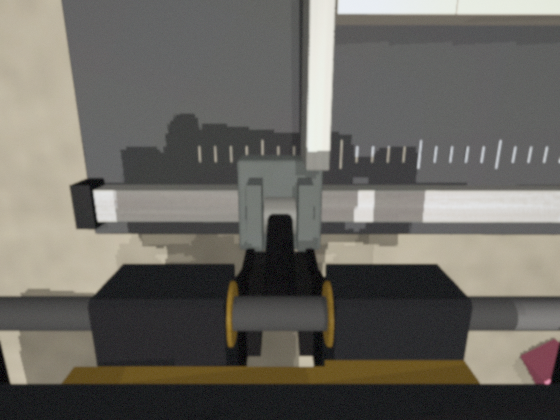

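Close to the block. I creep up to contact.

send_rows(
  deltas=[
    {"tx": 0,"ty": 0.1,"tz": 0,"rx": 0,"ry": 0,"rz": 0},
    {"tx": 0,"ty": 0.2,"tz": 0,"rx": 0,"ry": 0,"rz": 0},
    {"tx": 0,"ty": 0.3,"tz": 0,"rx": 0,"ry": 0,"rz": 0},
  ],
)

```text
time: 44.88
position: [0.4964, 0.0441, 0.0965]
tool_rot: [1.0, -0.006, 0.0, -0.0]
ft_force: [-0.2, 2.1, 5.4]
grip_width: 0.0132
```

send_rows(
  deltas=[
    {"tx": 0,"ty": 0.1,"tz": 0,"rx": 0,"ry": 0,"rz": 0},
    {"tx": 0,"ty": 0.1,"tz": 0,"rx": 0,"ry": 0,"rz": 0},
  ],
)

```text
time: 45.05
position: [0.4965, 0.0431, 0.0966]
tool_rot: [1.0, -0.006, 0.0, -0.0]
ft_force: [-1.6, 2.1, 5.0]
grip_width: 0.014
```

send_rows(
  deltas=[
    {"tx": 0,"ty": 0.1,"tz": 0,"rx": 0,"ry": 0,"rz": 0},
    {"tx": 0,"ty": 0.1,"tz": 0,"rx": 0,"ry": 0,"rz": 0},
  ],
)

```text
time: 45.22
position: [0.4964, 0.0429, 0.0965]
tool_rot: [1.0, -0.006, 0.0, -0.001]
ft_force: [-1.0, 5.2, 5.9]
grip_width: 0.0139
```

send_rows(
  deltas=[
    {"tx": 0,"ty": 0.1,"tz": 0,"rx": 0,"ry": 0,"rz": 0},
    {"tx": 0,"ty": 0.1,"tz": 0,"rx": 0,"ry": 0,"rz": 0},
  ],
)

```text
time: 45.38
position: [0.4963, 0.0428, 0.0965]
tool_rot: [1.0, -0.007, 0.0, -0.002]
ft_force: [-0.1, 8.5, 5.8]
grip_width: 0.0138
```

Contact at 210 mm (Fy rising to 8 N). I flip the lever down along its arc.

send_rows(
  deltas=[
    {"tx": -0.6,"ty": 0,"tz": 0.15,"rx": 0,"ry": 0,"rz": 0},
    {"tx": -1.2,"ty": 0,"tz": 0.3,"rx": 0,"ry": 0,"rz": 0},
    {"tx": -1.8,"ty": 0,"tz": 0.6,"rx": 0,"ry": 0,"rz": 0},
    {"tx": -2.4,"ty": 0,"tz": 0.9,"rx": 0,"ry": 0,"rz": 0},
    {"tx": -3,"ty": 0,"tz": 1.3,"rx": 0,"ry": 0,"rz": 0},
  ],
)

```text
time: 45.8
position: [0.4695, 0.043, 0.0843]
tool_rot: [1.0, -0.007, 0.004, -0.001]
ft_force: [4.6, 11.6, 4.6]
grip_width: 0.0135
```

```bash
python3 - <<'E'
from h import *
o=btcp()
E
```

```text
t 45.8 board TCP mm [-129.1   70.6   84.3] yaw-YB -0.0014 tilt [0.0083 0.0026] F [ 4.6 11.6  4.6] w mm 13.5
```

send_rows(
  deltas=[
    {"tx": -0.55,"ty": -0.1,"tz": 0.45,"rx": 0,"ry": 0,"rz": 0},
    {"tx": -1,"ty": -0.1,"tz": 0.95,"rx": 0,"ry": 0,"rz": 0},
    {"tx": -1.45,"ty": -0.1,"tz": 1.5,"rx": 0,"ry": 0,"rz": 0},
    {"tx": -1.8,"ty": -0.1,"tz": 2.1,"rx": 0,"ry": 0,"rz": 0},
    {"tx": -2.15,"ty": -0.1,"tz": 2.7,"rx": 0,"ry": 0,"rz": 0},
  ],
)

```text
time: 46.22
position: [0.4463, 0.0434, 0.0567]
tool_rot: [1.0, -0.006, 0.002, -0.001]
ft_force: [3.0, 7.8, 8.5]
grip_width: 0.0136
```

```bash
python3 - <<'E'
from h import *
o=btcp()
E
```

```text
t 46.22 board TCP mm [-152.3   70.7   56.7] yaw-YB -0.0002 tilt [0.0043 0.001 ] F [3.  7.8 8.5] w mm 13.6
```

send_rows(
  deltas=[
    {"tx": -0.25,"ty": 0,"tz": 0.65,"rx": 0,"ry": 0,"rz": 0},
    {"tx": -0.45,"ty": 0,"tz": 1.3,"rx": 0,"ry": 0,"rz": 0},
    {"tx": -0.55,"ty": 0,"tz": 1.9,"rx": 0,"ry": 0,"rz": 0},
    {"tx": -0.6,"ty": 0,"tz": 2.5,"rx": 0,"ry": 0,"rz": 0},
    {"tx": -0.6,"ty": 0,"tz": 2.9,"rx": 0,"ry": 0,"rz": 0},
  ],
)

```text
time: 46.63
position: [0.439, 0.0434, 0.0272]
tool_rot: [1.0, -0.006, 0.0, -0.0]
ft_force: [-0.8, 8.2, 7.2]
grip_width: 0.0135
```

```bash
python3 - <<'E'
from h import *
o=btcp();snap('wrist','w25.png')
E
```

```text
t 46.63 board TCP mm [-159.7   70.7   27.2] yaw-YB 0.0002 tilt [0.0009 0.001 ] F [-0.8  8.2  7.2] w mm 13.5
```

send_rows(
  deltas=[
    {"tx": 0,"ty": 0,"tz": 0.2,"rx": 0,"ry": 0,"rz": 0},
    {"tx": 0,"ty": -0.1,"tz": 0.3,"rx": 0,"ry": 0,"rz": 0},
    {"tx": 0,"ty": -0.2,"tz": 0.3,"rx": 0,"ry": 0,"rz": 0},
    {"tx": 0,"ty": -0.2,"tz": 0.1,"rx": 0,"ry": 0,"rz": 0},
  ],
)

```text
time: 47.02
position: [0.4391, 0.044, 0.0265]
tool_rot: [1.0, -0.005, 0.0, 0.0]
ft_force: [0.4, -3.0, -2.0]
grip_width: 0.013
```

send_rows(
  deltas=[
    {"tx": 0,"ty": 0,"tz": 0,"rx": 0,"ry": 0,"rz": 0},
    {"tx": 0,"ty": 0,"tz": 0,"rx": 0,"ry": 0,"rz": 0},
    {"tx": 0,"ty": 0,"tz": 0,"rx": 0,"ry": 0,"rz": 0},
    {"tx": 0,"ty": 0,"tz": 0,"rx": 0,"ry": 0,"rz": 0},
    {"tx": 0,"ty": 0,"tz": 0,"rx": 0,"ry": 0,"rz": 0},
  ],
  claw=5,
)

```text
time: 47.43
position: [0.4388, 0.0444, 0.026]
tool_rot: [1.0, -0.006, -0.0, -0.0]
ft_force: [-0.9, -0.9, -0.5]
grip_width: 0.0384
```

send_rows(
  deltas=[
    {"tx": 0,"ty": 0,"tz": -2,"rx": 0,"ry": 0,"rz": 0},
    {"tx": 0,"ty": 0,"tz": -6,"rx": 0,"ry": 0,"rz": 0},
    {"tx": 0,"ty": 0,"tz": -10,"rx": 0,"ry": 0,"rz": 0},
    {"tx": 2,"ty": 2,"tz": -14,"rx": 0,"ry": 0,"rz": 0},
    {"tx": 5,"ty": 5,"tz": -17,"rx": 0,"ry": 0,"rz": 0},
  ],
)

```text
time: 47.85
position: [0.4769, 0.005, 0.1883]
tool_rot: [1.0, -0.004, -0.0, -0.0]
ft_force: [1.1, 0.3, -0.4]
grip_width: 0.0498
```

send_rows(
  deltas=[
    {"tx": 2,"ty": 2,"tz": -1,"rx": 0,"ry": 0,"rz": 0},
    {"tx": 2,"ty": 4,"tz": -1,"rx": 0,"ry": 0,"rz": 0},
    {"tx": 2,"ty": 4,"tz": -1,"rx": 0,"ry": 0,"rz": 0},
    {"tx": 2,"ty": 4,"tz": -1,"rx": 0,"ry": 0,"rz": 0},
  ],
)

```text
time: 48.18
position: [0.4977, -0.037, 0.1954]
tool_rot: [1.0, -0.007, -0.001, -0.0]
ft_force: [-0.8, 0.5, 0.1]
grip_width: 0.0497
```

```bash
python3 - <<'E'
from h import *
o=btcp();snap('wrist','w26.png')
d=np.load('pics/w26.npz'); c=dict(intrinsics=d['K'],z_map=d['z'],M=d['M']); P=cloud(c)
B=np.stack([(P[...,0]-O[0])*AX[0]+(P[...,1]-O[1])*AX[1],(P[...,0]-O[0])*AY[0]+(P[...,1]-O[1])*AY[1],P[...,2]],-1)*1000
m=(B[...,2]>62)&(B[...,2]<80)&(B[...,0]>-40)&(B[...,0]<40);m[258:]=False
n,lab,st,_=cv2.connectedComponentsWithStats(m.astype(np.uint8))
for i in range(1,n):
    if st[i,4]>200: print('hi',cv2.minAreaRect(B[lab==i][:,:2].astype(np.float32)))
m=(B[...,2]>43)&(B[...,2]<53)&(B[...,0]>12)&(B[...,0]<48);m[258:]=False
n,lab,st,_=cv2.connectedComponentsWithStats(m.astype(np.uint8))
for i in range(1,n):
    if st[i,4]>200: print('row',cv2.minAreaRect(B[lab==i][:,:2].astype(np.float32)))
m=(B[...,2]>40)&(B[...,2]<60)&(B[...,0]>-180)&(B[...,0]<-118)&(B[...,1]>40)&(B[...,1]<100);m[255:]=False
Q=B[m]; print(len(Q)); 
for lo in range(-180,-115,12):
    s=Q[(Q[:,0]>lo)&(Q[:,0]<lo+12)]
    if len(s): print(lo,np.round(np.median(s,0),1))
E
```

```text
t 48.18 board TCP mm [-100.    -9.1  195.4] yaw-YB -0.0014 tilt [-0.0011  0.0008] F [-0.8  0.5  0.1] w mm 49.7
hi ((0.021205902099609375, 51.571083068847656), (12.660613059997559, 79.9095687866211), 89.9563980102539)
hi ((-0.002979278564453125, -174.77479553222656), (23.337051391601562, 80.02213287353516), 89.81285858154297)
row ((28.833703994750977, -59.603553771972656), (211.4635772705078, 33.2273063659668), 89.96304321289062)
689
-168 [-156.2   63.9   47.1]
-156 [-148.9   69.4   53.2]
-144 [-137.9   69.4   53. ]
-132 [-126.1   69.4   52.6]
-120 [-119.2   70.4   52.6]
```

View pics/w26.png

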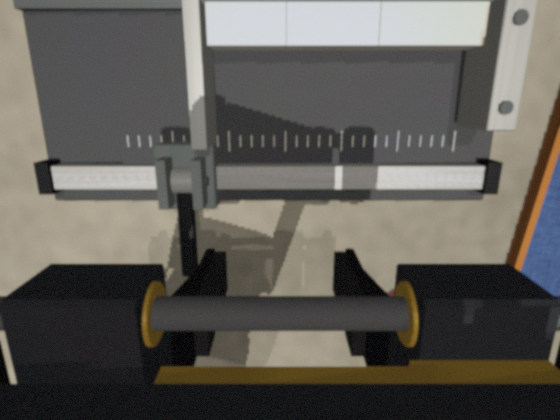

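The lever is flat and the measured opening is ≈209.4 mm by depth, as it should be. Now I lift out the 60 block first.

send_rows(
  deltas=[
    {"tx": 3.5,"ty": -0.6,"tz": 0,"rx": 0,"ry": 0,"rz": -0.12},
    {"tx": 7,"ty": -1.2,"tz": 0,"rx": 0,"ry": 0,"rz": -0.24},
    {"tx": 10.5,"ty": -1.8,"tz": 0,"rx": 0,"ry": 0,"rz": -0.36},
    {"tx": 13.1,"ty": -2.4,"tz": 0,"rx": 0,"ry": 0,"rz": -0.48},
    {"tx": 13.1,"ty": -2.4,"tz": 0,"rx": 0,"ry": 0,"rz": -0.6},
  ],
)

```text
time: 48.65
position: [0.634, -0.0118, 0.1947]
tool_rot: [0.956, 0.294, 0.002, 0.0]
ft_force: [0.6, 0.3, 0.6]
grip_width: 0.0501
```

send_rows(
  deltas=[
    {"tx": 0,"ty": 0,"tz": 0,"rx": 0,"ry": 0,"rz": -0.12},
    {"tx": 0,"ty": 0,"tz": 0,"rx": 0,"ry": 0,"rz": -0.24},
    {"tx": 0,"ty": 0,"tz": 0,"rx": 0,"ry": 0,"rz": -0.36},
    {"tx": 0,"ty": 0,"tz": 0,"rx": 0,"ry": 0,"rz": -0.48},
    {"tx": 0,"ty": 0,"tz": 0,"rx": 0,"ry": 0,"rz": -0.6},
  ],
)

```text
time: 49.07
position: [0.6279, -0.0122, 0.1943]
tool_rot: [0.826, 0.563, -0.001, -0.002]
ft_force: [0.2, 0.4, 0.3]
grip_width: 0.0497
```

send_rows(
  deltas=[
    {"tx": 0,"ty": 0,"tz": 0,"rx": 0,"ry": 0,"rz": -0.12},
    {"tx": 0,"ty": 0,"tz": 0,"rx": 0,"ry": 0,"rz": -0.24},
    {"tx": 0,"ty": 0,"tz": 0,"rx": 0,"ry": 0,"rz": -0.37},
    {"tx": 0,"ty": 0,"tz": 0,"rx": 0,"ry": 0,"rz": -0.37},
  ],
)

```text
time: 49.4
position: [0.628, -0.0124, 0.1944]
tool_rot: [0.71, 0.704, -0.001, -0.002]
ft_force: [-0.9, 0.1, 0.6]
grip_width: 0.05
```

```bash
python3 - <<'E'
from h import *
o=btcp();rel(b2w(31,15,70),yaw=YB+np.pi/2)
E
```

```text
t 49.4 board TCP mm [ 30.   17.1 194.4] yaw-YB 1.5746 tilt [-0.0035  0.0011] F [-0.9  0.1  0.6] w mm 50.0
t cm [-0.224  0.146 12.436] r [-0.0035 -0.001   0.0038] rows>= 3.0
```

send_rows(
  deltas=[
    {"tx": -0.2,"ty": 0.1,"tz": 4,"rx": 0,"ry": 0,"rz": 0.004},
    {"tx": -0.2,"ty": 0.1,"tz": 8,"rx": 0,"ry": 0,"rz": 0.004},
    {"tx": -0.2,"ty": 0.1,"tz": 11,"rx": 0,"ry": 0,"rz": 0.004},
    {"tx": -0.2,"ty": 0.1,"tz": 12,"rx": 0,"ry": 0,"rz": 0.004},
    {"tx": -0.2,"ty": 0.1,"tz": 12,"rx": 0,"ry": 0,"rz": 0.004},
  ],
)

```text
time: 49.82
position: [0.6274, -0.0148, 0.0721]
tool_rot: [0.713, 0.701, -0.002, -0.004]
ft_force: [0.7, -0.7, 0.1]
grip_width: 0.0501
```

```bash
python3 - <<'E'
from h import *
o=btcp();rel(b2w(31,15,31),yaw=YB+np.pi/2);snap('wrist','w27.png')
E
```

```text
t 49.82 board TCP mm [29.4 14.7 72.1] yaw-YB 1.5655 tilt [-0.0083  0.0019] F [ 0.7 -0.7  0.1] w mm 50.1
t cm [0.026 0.195 4.11 ] r [-0.0083 -0.0018 -0.0053] rows>= 1.0
```

View pics/w27.png

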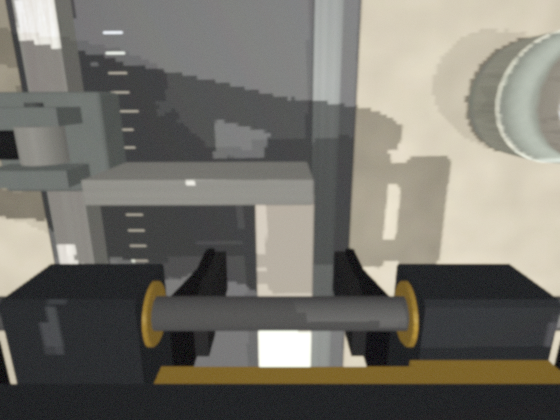

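send_rows(
  deltas=[
    {"tx": 0,"ty": 0.1,"tz": 1.5,"rx": 0,"ry": 0,"rz": 0},
    {"tx": 0,"ty": 0.1,"tz": 3,"rx": 0,"ry": 0,"rz": 0},
    {"tx": 0,"ty": 0.1,"tz": 4.2,"rx": 0,"ry": 0,"rz": 0},
    {"tx": 0,"ty": 0.1,"tz": 4.2,"rx": 0,"ry": 0,"rz": 0},
  ],
)

```text
time: 50.2
position: [0.6312, -0.0159, 0.0333]
tool_rot: [0.713, 0.701, -0.0, -0.0]
ft_force: [0.6, 0.2, -0.5]
grip_width: 0.0497
```

```bash
python3 - <<'E'
from h import *
o=btcp();rel(b2w(31,15,31),yaw=YB+np.pi/2)
E
```

```text
t 50.2 board TCP mm [33.2 13.6 33.3] yaw-YB 1.5663 tilt [-0.0011  0.0002] F [ 0.6  0.2 -0.5] w mm 49.7
t cm [ 0.138 -0.224  0.231] r [-0.0011 -0.0002 -0.0045] rows>= 1.0
```

send_rows(
  deltas=[
    {"tx": 0.1,"ty": -0.2,"tz": 0.2,"rx": 0,"ry": 0,"rz": -0.004},
    {"tx": 0.1,"ty": -0.2,"tz": 0.2,"rx": 0,"ry": 0,"rz": -0.004},
  ],
)

```text
time: 50.37
position: [0.6298, -0.015, 0.0327]
tool_rot: [0.711, 0.703, 0.0, 0.0]
ft_force: [0.5, -0.2, 0.3]
grip_width: 0.0496
```

send_rows(
  deltas=[
    {"tx": 0,"ty": 0,"tz": 0,"rx": 0,"ry": 0,"rz": 0},
    {"tx": 0,"ty": 0,"tz": 0,"rx": 0,"ry": 0,"rz": 0},
    {"tx": 0,"ty": 0,"tz": 0,"rx": 0,"ry": 0,"rz": 0},
    {"tx": 0,"ty": 0,"tz": 0,"rx": 0,"ry": 0,"rz": 0},
    {"tx": 0,"ty": 0,"tz": 0,"rx": 0,"ry": 0,"rz": 0},
  ],
  claw=0,
  squeeze=40,
)

```text
time: 50.78
position: [0.6292, -0.0152, 0.0321]
tool_rot: [0.711, 0.703, -0.0, -0.0]
ft_force: [-2.3, -0.3, 3.6]
grip_width: 0.0295
```

```bash
python3 - <<'E'
from h import *
o=btcp();print(o['position'])
E
```

```text
t 50.78 board TCP mm [31.2 14.3 32.1] yaw-YB 1.5708 tilt [-0.0008 -0.    ] F [-2.3 -0.3  3.6] w mm 29.5
[ 0.6291643  -0.01516109  0.03209074]
```

Gripped. Lift straight up slowly, then higher.

send_rows(
  deltas=[
    {"tx": 0,"ty": 0,"tz": -0.5,"rx": 0,"ry": 0,"rz": 0},
    {"tx": 0,"ty": 0,"tz": -1,"rx": 0,"ry": 0,"rz": 0},
    {"tx": 0,"ty": 0,"tz": -2,"rx": 0,"ry": 0,"rz": 0},
    {"tx": 0,"ty": 0,"tz": -3.5,"rx": 0,"ry": 0,"rz": 0},
    {"tx": 0,"ty": 0,"tz": -5,"rx": 0,"ry": 0,"rz": 0},
  ],
)

```text
time: 51.2
position: [0.6292, -0.0152, 0.0822]
tool_rot: [0.711, 0.703, -0.0, -0.0]
ft_force: [1.0, -0.4, -2.0]
grip_width: 0.0303
```

send_rows(
  deltas=[
    {"tx": 0,"ty": 0,"tz": -2,"rx": 0,"ry": 0,"rz": 0},
    {"tx": 0,"ty": 0,"tz": -4,"rx": 0,"ry": 0,"rz": 0},
    {"tx": 0,"ty": 0,"tz": -6,"rx": 0,"ry": 0,"rz": 0},
    {"tx": 0,"ty": 0,"tz": -7,"rx": 0,"ry": 0,"rz": 0},
  ],
)

```text
time: 51.53
position: [0.631, -0.0152, 0.1551]
tool_rot: [0.711, 0.703, 0.002, 0.002]
ft_force: [0.7, 0.2, -1.8]
grip_width: 0.0297
```

```bash
python3 - <<'E'
from h import *
o=btcp();print(o['position']);rel([.522,-.403,.15],yaw=0);snap('wrist','w28.png')
E
```

```text
t 51.53 board TCP mm [ 33.1  14.3 155.1] yaw-YB 1.5707 tilt [ 0.0049 -0.0006] F [ 0.7  0.2 -1.8] w mm 29.7
[ 0.63104746 -0.01516735  0.15512197]
t cm [-38.911 -10.442   0.483] r [ 0.0043 -0.0034  1.5588] rows>= 13.0
```

View pics/w28.png

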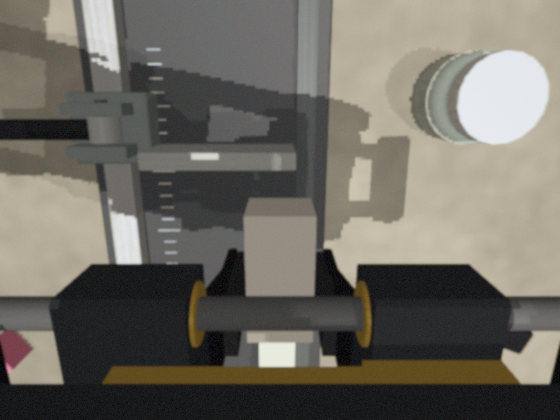

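send_rows(
  deltas=[
    {"tx": -4,"ty": -1,"tz": 0,"rx": 0,"ry": 0,"rz": 0},
    {"tx": -8,"ty": -2,"tz": 0,"rx": 0,"ry": 0,"rz": 0},
    {"tx": -12,"ty": -3,"tz": 0,"rx": 0,"ry": 0,"rz": 0},
    {"tx": -16,"ty": -4,"tz": 0,"rx": 0,"ry": 0,"rz": 0},
    {"tx": -20,"ty": -5,"tz": 0,"rx": 0,"ry": 0,"rz": 0},
  ],
)

```text
time: 52.0
position: [0.5761, -0.2156, 0.151]
tool_rot: [0.711, 0.703, -0.0, -0.001]
ft_force: [-0.0, -0.1, -3.2]
grip_width: 0.0293
```

send_rows(
  deltas=[
    {"tx": -4,"ty": -1,"tz": 0,"rx": 0,"ry": 0,"rz": 0.12},
    {"tx": -8,"ty": -2,"tz": 0,"rx": 0,"ry": 0,"rz": 0.24},
    {"tx": -12,"ty": -3,"tz": 0,"rx": 0,"ry": 0,"rz": 0.36},
    {"tx": -16,"ty": -4,"tz": 0,"rx": 0,"ry": 0,"rz": 0.48},
    {"tx": -19,"ty": -5.4,"tz": 0,"rx": 0,"ry": 0,"rz": 0.6},
  ],
)

```text
time: 52.42
position: [0.5204, -0.4075, 0.1511]
tool_rot: [0.889, 0.458, 0.0, 0.001]
ft_force: [0.5, -0.8, -2.1]
grip_width: 0.0296
```

send_rows(
  deltas=[
    {"tx": 0,"ty": 0,"tz": 0,"rx": 0,"ry": 0,"rz": 0.12},
    {"tx": 0,"ty": 0,"tz": 0,"rx": 0,"ry": 0,"rz": 0.24},
    {"tx": 0,"ty": 0,"tz": 0,"rx": 0,"ry": 0,"rz": 0.36},
    {"tx": 0,"ty": 0,"tz": 0,"rx": 0,"ry": 0,"rz": 0.48},
    {"tx": 0,"ty": 0,"tz": 0,"rx": 0,"ry": 0,"rz": 0.6},
  ],
)

```text
time: 52.83
position: [0.5202, -0.4034, 0.1506]
tool_rot: [0.985, 0.175, -0.0, -0.001]
ft_force: [-0.6, 0.1, -2.4]
grip_width: 0.0297
```

send_rows(
  deltas=[
    {"tx": 0,"ty": 0,"tz": 0,"rx": 0,"ry": 0,"rz": 0.12},
    {"tx": 0,"ty": 0,"tz": 0,"rx": 0,"ry": 0,"rz": 0.24},
    {"tx": 0,"ty": 0,"tz": 0,"rx": 0,"ry": 0,"rz": 0.36},
    {"tx": 0,"ty": 0,"tz": 0,"rx": 0,"ry": 0,"rz": 0.36},
  ],
)

```text
time: 53.17
position: [0.5205, -0.4033, 0.1508]
tool_rot: [1.0, -0.002, -0.001, -0.001]
ft_force: [0.3, 1.1, -1.7]
grip_width: 0.0294
```

```bash
python3 - <<'E'
from h import *
o=btcp();print(o['position']);rel([.522,-.403,.026],yaw=0);snap('wrist','w29.png')
E
```

```text
t 53.17 board TCP mm [ -72.9 -375.1  150.8] yaw-YB 0.0086 tilt [-0.0011  0.0014] F [ 0.3  1.1 -1.7] w mm 29.4
[ 0.52047015 -0.40334911  0.15075092]
t cm [ 0.166 -0.018 12.475] r [-0.0014  0.0011 -0.0033] rows>= 3.0
```

View pics/w29.png

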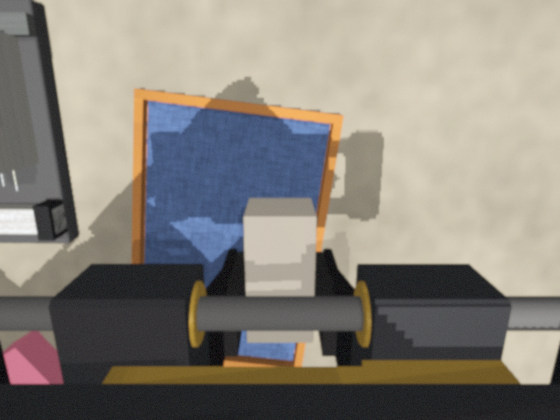

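send_rows(
  deltas=[
    {"tx": 0.1,"ty": 0,"tz": 4,"rx": 0,"ry": 0,"rz": 0},
    {"tx": 0.1,"ty": 0,"tz": 8,"rx": 0,"ry": 0,"rz": 0},
    {"tx": 0.1,"ty": 0,"tz": 11,"rx": 0,"ry": 0,"rz": 0},
    {"tx": 0.1,"ty": 0,"tz": 12.3,"rx": 0,"ry": 0,"rz": 0},
    {"tx": 0.1,"ty": 0,"tz": 12.6,"rx": 0,"ry": 0,"rz": 0},
  ],
)

```text
time: 53.63
position: [0.52, -0.4018, 0.022]
tool_rot: [1.0, 0.0, -0.003, -0.003]
ft_force: [0.6, 0.2, -3.0]
grip_width: 0.0298
```

send_rows(
  deltas=[
    {"tx": 0,"ty": 0,"tz": 0.1,"rx": 0,"ry": 0,"rz": 0},
    {"tx": 0,"ty": 0,"tz": 0.3,"rx": 0,"ry": 0,"rz": 0},
    {"tx": 0,"ty": 0,"tz": 0.4,"rx": 0,"ry": 0,"rz": 0},
  ],
)

```text
time: 53.88
position: [0.5233, -0.4053, 0.0238]
tool_rot: [1.0, -0.0, 0.002, 0.002]
ft_force: [-0.3, 0.7, -2.5]
grip_width: 0.0293
```

send_rows(
  deltas=[
    {"tx": 0,"ty": 0,"tz": 0.1,"rx": 0,"ry": 0,"rz": 0},
    {"tx": 0,"ty": 0,"tz": 0.1,"rx": 0,"ry": 0,"rz": 0},
  ],
)

```text
time: 54.05
position: [0.5225, -0.4045, 0.0221]
tool_rot: [1.0, -0.0, 0.001, 0.001]
ft_force: [0.7, 0.5, -1.9]
grip_width: 0.0294
```

send_rows(
  deltas=[
    {"tx": 0,"ty": 0,"tz": 0.1,"rx": 0,"ry": 0,"rz": 0},
    {"tx": 0,"ty": 0,"tz": 0.15,"rx": 0,"ry": 0,"rz": 0},
    {"tx": 0,"ty": 0,"tz": 0.15,"rx": 0,"ry": 0,"rz": 0},
  ],
)

```text
time: 54.3
position: [0.5222, -0.4042, 0.0201]
tool_rot: [1.0, -0.001, 0.0, 0.0]
ft_force: [-0.0, 0.3, 1.8]
grip_width: 0.0296
```

send_rows(
  deltas=[
    {"tx": 0,"ty": 0,"tz": 0.1,"rx": 0,"ry": 0,"rz": 0},
    {"tx": 0,"ty": 0,"tz": 0.1,"rx": 0,"ry": 0,"rz": 0},
  ],
)

```text
time: 54.47
position: [0.5222, -0.4042, 0.0201]
tool_rot: [1.0, -0.001, 0.0, 0.0]
ft_force: [-0.9, 1.8, 8.1]
grip_width: 0.0294
```

Down on the felt. Release, rise, and go for the 70 block.

send_rows(
  deltas=[
    {"tx": 0,"ty": 0,"tz": -0.1,"rx": 0,"ry": 0,"rz": 0},
    {"tx": 0,"ty": 0,"tz": -0.1,"rx": 0,"ry": 0,"rz": 0},
    {"tx": 0,"ty": 0,"tz": -0.1,"rx": 0,"ry": 0,"rz": 0},
    {"tx": 0,"ty": 0,"tz": -0.1,"rx": 0,"ry": 0,"rz": 0},
  ],
  claw=5,
)

```text
time: 54.8
position: [0.5219, -0.4039, 0.0191]
tool_rot: [1.0, -0.001, 0.0, 0.0]
ft_force: [-0.3, -0.4, 0.5]
grip_width: 0.0467
```

send_rows(
  deltas=[
    {"tx": 0,"ty": 0,"tz": -2,"rx": 0,"ry": 0,"rz": 0},
    {"tx": 0,"ty": 0,"tz": -6,"rx": 0,"ry": 0,"rz": 0},
    {"tx": 0,"ty": 0,"tz": -10,"rx": 0,"ry": 0,"rz": 0},
    {"tx": 0,"ty": 0,"tz": -14,"rx": 0,"ry": 0,"rz": 0},
    {"tx": -2,"ty": -3,"tz": -16,"rx": 0,"ry": 0,"rz": 0},
  ],
)

```text
time: 55.22
position: [0.5077, -0.3821, 0.1851]
tool_rot: [1.0, -0.002, 0.007, 0.007]
ft_force: [0.8, -1.7, 1.8]
grip_width: 0.0499
```

```bash
python3 - <<'E'
from h import *
o=btcp();print(o['position']);rel(b2w(31,-50,180),yaw=YB+np.pi/2)
E
```

```text
t 55.22 board TCP mm [ -85.9 -354.1  185.1] yaw-YB 0.0087 tilt [ 0.0131 -0.0148] F [ 0.8 -1.7  1.8] w mm 49.9
[ 0.50767799 -0.38210392  0.18513355]
t cm [ 11.949 -30.308   0.223] r [ 2.1900e-02  1.2000e-03 -1.5621e+00] rows>= 13.0
```

send_rows(
  deltas=[
    {"tx": 1.5,"ty": -3.7,"tz": 0,"rx": 0,"ry": 0,"rz": -0.12},
    {"tx": 3,"ty": -7.4,"tz": 0,"rx": 0,"ry": 0,"rz": -0.24},
    {"tx": 4.5,"ty": -11.1,"tz": 0,"rx": 0,"ry": 0,"rz": -0.36},
    {"tx": 6,"ty": -14.8,"tz": 0,"rx": 0,"ry": 0,"rz": -0.48},
    {"tx": 7.6,"ty": -18.5,"tz": 0,"rx": 0,"ry": 0,"rz": -0.6},
  ],
)

```text
time: 55.63
position: [0.5783, -0.1872, 0.1792]
tool_rot: [0.955, 0.297, -0.0, -0.0]
ft_force: [1.1, 0.1, -0.4]
grip_width: 0.05
```

send_rows(
  deltas=[
    {"tx": 0,"ty": 0,"tz": 0,"rx": 0,"ry": 0,"rz": -0.12},
    {"tx": 0,"ty": 0,"tz": 0,"rx": 0,"ry": 0,"rz": -0.24},
    {"tx": 0,"ty": 0,"tz": 0,"rx": 0,"ry": 0,"rz": -0.36},
    {"tx": 0,"ty": 0,"tz": 0,"rx": 0,"ry": 0,"rz": -0.48},
    {"tx": 0,"ty": 0,"tz": 0,"rx": 0,"ry": 0,"rz": -0.6},
  ],
)

```text
time: 56.05
position: [0.5782, -0.1885, 0.1789]
tool_rot: [0.824, 0.567, -0.0, -0.0]
ft_force: [-0.2, 0.5, -0.2]
grip_width: 0.05
```

send_rows(
  deltas=[
    {"tx": 0,"ty": 0,"tz": 0,"rx": 0,"ry": 0,"rz": -0.12},
    {"tx": 0,"ty": 0,"tz": 0,"rx": 0,"ry": 0,"rz": -0.24},
    {"tx": 0,"ty": 0,"tz": 0,"rx": 0,"ry": 0,"rz": -0.362},
    {"tx": 0,"ty": 0,"tz": 0,"rx": 0,"ry": 0,"rz": -0.362},
  ],
)

```text
time: 56.38
position: [0.578, -0.1889, 0.1788]
tool_rot: [0.71, 0.704, -0.0, -0.0]
ft_force: [-0.1, 0.6, -0.1]
grip_width: 0.05
```

```bash
python3 - <<'E'
from h import *
o=btcp();print(o['position']);rel(b2w(31,-50,70),yaw=YB+np.pi/2);snap('wrist','w30.png')
E
```

```text
t 56.38 board TCP mm [ -17.9 -160.   178.8] yaw-YB 1.5748 tilt [-0.0005  0.0002] F [-0.1  0.6 -0.1] w mm 50.0
[ 0.57800291 -0.18886273  0.17884064]
t cm [10.977  4.939 10.884] r [-0.0005 -0.0002  0.004 ] rows>= 4.0
```

View pics/w30.png

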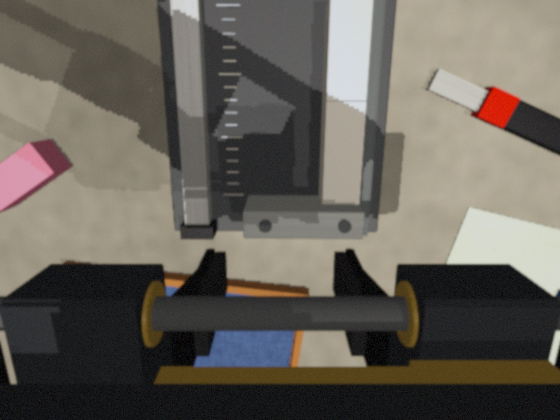

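The 80 and 70 blocks are still in place at columns 322–378. I move above the 70.

send_rows(
  deltas=[
    {"tx": 3.6,"ty": 1.6,"tz": 0,"rx": 0,"ry": 0,"rz": 0.004},
    {"tx": 7.2,"ty": 3.2,"tz": 0,"rx": 0,"ry": 0,"rz": 0.004},
    {"tx": 11,"ty": 4.9,"tz": 2,"rx": 0,"ry": 0,"rz": 0.004},
    {"tx": 11,"ty": 4.9,"tz": 6,"rx": 0,"ry": 0,"rz": 0.004},
    {"tx": 11,"ty": 4.9,"tz": 10,"rx": 0,"ry": 0,"rz": 0.004},
  ],
)

```text
time: 56.85
position: [0.6312, -0.077, 0.08]
tool_rot: [0.712, 0.702, 0.002, 0.003]
ft_force: [0.1, -0.0, -1.2]
grip_width: 0.0501
```

send_rows(
  deltas=[
    {"tx": 0,"ty": 0,"tz": 1,"rx": 0,"ry": 0,"rz": 0},
    {"tx": 0,"ty": 0,"tz": 1,"rx": 0,"ry": 0,"rz": 0},
    {"tx": 0,"ty": 0,"tz": 1,"rx": 0,"ry": 0,"rz": 0},
  ],
)

```text
time: 57.1
position: [0.6285, -0.0799, 0.0695]
tool_rot: [0.713, 0.701, -0.0, -0.0]
ft_force: [1.4, 0.5, 0.6]
grip_width: 0.05
```

```bash
python3 - <<'E'
from h import *
o=btcp();rel(b2w(31,-50,31),yaw=YB+np.pi/2);snap('wrist','w31.png')
E
```

```text
t 57.1 board TCP mm [ 31.3 -50.5  69.5] yaw-YB 1.5668 tilt [-0.0001  0.    ] F [1.4 0.5 0.6] w mm 50.0
t cm [ 0.046 -0.031  3.846] r [-0.0001 -0.     -0.004 ] rows>= 1.0
```

View pics/w31.png

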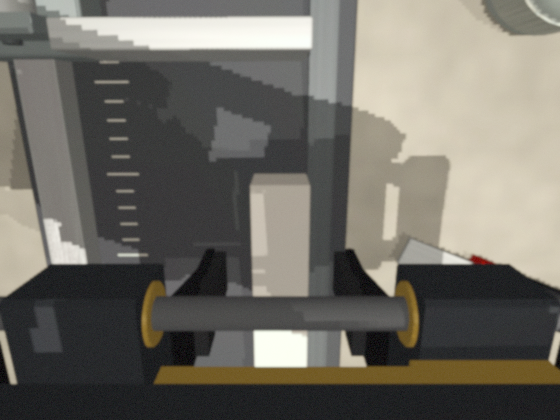

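send_rows(
  deltas=[
    {"tx": 0,"ty": 0,"tz": 1.5,"rx": 0,"ry": 0,"rz": -0.004},
    {"tx": 0,"ty": 0,"tz": 3,"rx": 0,"ry": 0,"rz": -0.004},
    {"tx": 0,"ty": 0,"tz": 3.8,"rx": 0,"ry": 0,"rz": -0.004},
    {"tx": 0,"ty": 0,"tz": 3.8,"rx": 0,"ry": 0,"rz": -0.004},
  ],
)

```text
time: 57.48
position: [0.6284, -0.0801, 0.0318]
tool_rot: [0.711, 0.703, 0.0, 0.0]
ft_force: [0.2, 0.6, -0.3]
grip_width: 0.05
```

send_rows(
  deltas=[
    {"tx": 0,"ty": 0,"tz": 0,"rx": 0,"ry": 0,"rz": 0},
    {"tx": 0,"ty": 0,"tz": 0,"rx": 0,"ry": 0,"rz": 0},
    {"tx": 0,"ty": 0,"tz": 0,"rx": 0,"ry": 0,"rz": 0},
    {"tx": 0,"ty": 0,"tz": 0,"rx": 0,"ry": 0,"rz": 0},
    {"tx": 0,"ty": 0,"tz": 0,"rx": 0,"ry": 0,"rz": 0},
  ],
  claw=0,
  squeeze=40,
)

```text
time: 57.9
position: [0.6284, -0.0796, 0.0321]
tool_rot: [0.711, 0.704, -0.0, 0.0]
ft_force: [-1.1, -1.1, 4.8]
grip_width: 0.0298
```

```bash
python3 - <<'E'
from h import *
o=btcp();print(o['position'])
E
```

```text
t 57.9 board TCP mm [ 31.2 -50.1  32.1] yaw-YB 1.5728 tilt [ 0.0004 -0.0004] F [-1.1 -1.1  4.8] w mm 29.8
[ 0.6283578  -0.079596    0.03213451]
```

send_rows(
  deltas=[
    {"tx": 0,"ty": 0,"tz": -0.5,"rx": 0,"ry": 0,"rz": 0},
    {"tx": 0,"ty": 0,"tz": -1,"rx": 0,"ry": 0,"rz": 0},
    {"tx": 0,"ty": 0,"tz": -2,"rx": 0,"ry": 0,"rz": 0},
    {"tx": 0,"ty": 0,"tz": -3.5,"rx": 0,"ry": 0,"rz": 0},
    {"tx": 0,"ty": 0,"tz": -5,"rx": 0,"ry": 0,"rz": 0},
  ],
)

```text
time: 58.32
position: [0.6277, -0.0792, 0.0815]
tool_rot: [0.711, 0.704, -0.0, -0.001]
ft_force: [-0.1, 0.1, -4.0]
grip_width: 0.0293
```

send_rows(
  deltas=[
    {"tx": 0,"ty": 0,"tz": -2,"rx": 0,"ry": 0,"rz": 0},
    {"tx": 0,"ty": 0,"tz": -4,"rx": 0,"ry": 0,"rz": 0},
    {"tx": 0,"ty": 0,"tz": -6,"rx": 0,"ry": 0,"rz": 0},
    {"tx": 0,"ty": 0,"tz": -7,"rx": 0,"ry": 0,"rz": 0},
  ],
)

```text
time: 58.65
position: [0.6295, -0.0796, 0.1542]
tool_rot: [0.711, 0.704, 0.001, 0.002]
ft_force: [0.2, -0.4, -2.5]
grip_width: 0.0295
```

```bash
python3 - <<'E'
from h import *
o=btcp();print(o['position']);rel([.43,-.3155,.15],yaw=0);snap('wrist','w32.png')
E
```

```text
t 58.65 board TCP mm [ 32.3 -50.2 154.2] yaw-YB 1.5728 tilt [ 0.0041 -0.0012] F [ 0.2 -0.4 -2.5] w mm 29.5
[ 0.62946279 -0.07963964  0.15424273]
t cm [-23.782 -19.714   0.37 ] r [ 0.0041 -0.0023  1.5609] rows>= 13.0
```

View pics/w32.png

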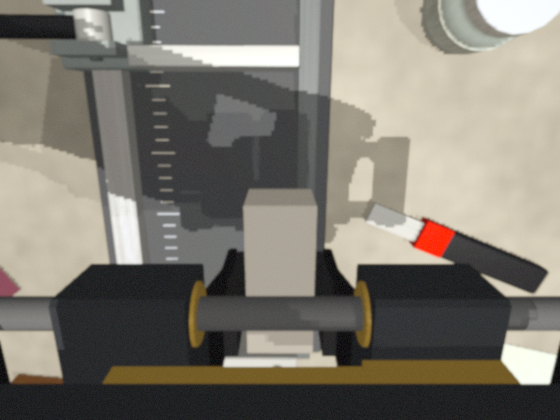

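send_rows(
  deltas=[
    {"tx": -3,"ty": -2.5,"tz": 0,"rx": 0,"ry": 0,"rz": 0.12},
    {"tx": -6,"ty": -5,"tz": 0,"rx": 0,"ry": 0,"rz": 0.24},
    {"tx": -9,"ty": -7.5,"tz": 0,"rx": 0,"ry": 0,"rz": 0.36},
    {"tx": -12,"ty": -10,"tz": 0,"rx": 0,"ry": 0,"rz": 0.48},
    {"tx": -15,"ty": -12.5,"tz": 0,"rx": 0,"ry": 0,"rz": 0.6},
  ],
)

```text
time: 59.12
position: [0.5, -0.2287, 0.1505]
tool_rot: [0.888, 0.46, -0.0, -0.001]
ft_force: [0.7, -0.3, -3.5]
grip_width: 0.0296
```

send_rows(
  deltas=[
    {"tx": 0,"ty": 0,"tz": 0,"rx": 0,"ry": 0,"rz": 0.12},
    {"tx": 0,"ty": 0,"tz": 0,"rx": 0,"ry": 0,"rz": 0.24},
    {"tx": 0,"ty": 0,"tz": 0,"rx": 0,"ry": 0,"rz": 0.36},
    {"tx": 0,"ty": 0,"tz": 0,"rx": 0,"ry": 0,"rz": 0.48},
    {"tx": 0,"ty": 0,"tz": 0,"rx": 0,"ry": 0,"rz": 0.6},
  ],
)

```text
time: 59.53
position: [0.501, -0.228, 0.1505]
tool_rot: [0.984, 0.176, -0.001, -0.001]
ft_force: [0.3, -0.4, -3.0]
grip_width: 0.0296
```

send_rows(
  deltas=[
    {"tx": 0,"ty": 0,"tz": 0,"rx": 0,"ry": 0,"rz": 0.12},
    {"tx": 0,"ty": 0,"tz": 0,"rx": 0,"ry": 0,"rz": 0.24},
    {"tx": 0,"ty": 0,"tz": 0,"rx": 0,"ry": 0,"rz": 0.36},
    {"tx": 0,"ty": 0,"tz": 0,"rx": 0,"ry": 0,"rz": 0.36},
  ],
)

```text
time: 59.87
position: [0.5013, -0.2278, 0.1505]
tool_rot: [1.0, -0.001, -0.001, -0.0]
ft_force: [-0.5, -0.2, -2.7]
grip_width: 0.0297
```

```bash
python3 - <<'E'
from h import *
o=btcp();print(o['position']);rel([.43,-.3155,.15],yaw=0);snap('wrist','w33.png')
E
```

```text
t 59.87 board TCP mm [ -94.1 -199.9  150.5] yaw-YB 0.0106 tilt [-0.0011  0.0009] F [-0.5 -0.2 -2.7] w mm 29.7
[ 0.50128513 -0.22784196  0.15050448]
t cm [-7.117  8.775  0.051] r [-0.0009  0.0011 -0.0013] rows>= 3.0
```

View pics/w33.png

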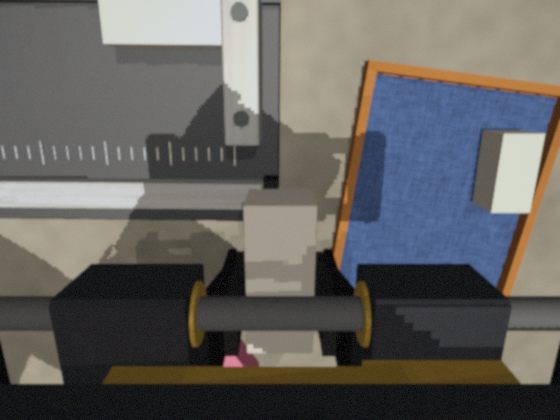

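send_rows(
  deltas=[
    {"tx": -2.4,"ty": 3,"tz": 0,"rx": 0,"ry": 0,"rz": 0},
    {"tx": -4.8,"ty": 6,"tz": 0,"rx": 0,"ry": 0,"rz": 0},
    {"tx": -7.1,"ty": 8.8,"tz": 0,"rx": 0,"ry": 0,"rz": 0},
    {"tx": -7.1,"ty": 8.8,"tz": 2,"rx": 0,"ry": 0,"rz": 0},
    {"tx": -7.1,"ty": 8.8,"tz": 5,"rx": 0,"ry": 0,"rz": 0},
  ],
)

```text
time: 60.33
position: [0.4316, -0.3206, 0.1032]
tool_rot: [1.0, 0.0, 0.003, 0.003]
ft_force: [0.1, -0.5, -4.3]
grip_width: 0.0299
```

send_rows(
  deltas=[
    {"tx": 0,"ty": 0,"tz": 3,"rx": 0,"ry": 0,"rz": 0},
    {"tx": 0,"ty": 0,"tz": 5.5,"rx": 0,"ry": 0,"rz": 0},
    {"tx": 0,"ty": 0,"tz": 7,"rx": 0,"ry": 0,"rz": 0},
    {"tx": 0,"ty": 0,"tz": 7.5,"rx": 0,"ry": 0,"rz": 0},
    {"tx": 0,"ty": 0,"tz": 7.5,"rx": 0,"ry": 0,"rz": 0},
  ],
)

```text
time: 60.75
position: [0.4302, -0.3156, 0.0247]
tool_rot: [1.0, 0.001, -0.001, -0.001]
ft_force: [-0.1, -0.2, -3.2]
grip_width: 0.0295
```

send_rows(
  deltas=[
    {"tx": 0,"ty": 0,"tz": 0.1,"rx": 0,"ry": 0,"rz": 0},
    {"tx": 0,"ty": 0,"tz": 0.3,"rx": 0,"ry": 0,"rz": 0},
    {"tx": 0,"ty": 0,"tz": 0.3,"rx": 0,"ry": 0,"rz": 0},
  ],
)

```text
time: 61.0
position: [0.4315, -0.3168, 0.0241]
tool_rot: [1.0, 0.001, 0.001, 0.001]
ft_force: [-0.3, -0.2, -3.5]
grip_width: 0.0295
```

send_rows(
  deltas=[
    {"tx": 0,"ty": 0,"tz": 0.1,"rx": 0,"ry": 0,"rz": 0},
    {"tx": 0,"ty": 0,"tz": 0.2,"rx": 0,"ry": 0,"rz": 0},
    {"tx": 0,"ty": 0,"tz": 0.2,"rx": 0,"ry": 0,"rz": 0},
  ],
)

```text
time: 61.25
position: [0.431, -0.3163, 0.0216]
tool_rot: [1.0, 0.001, 0.0, 0.0]
ft_force: [0.2, -0.4, -2.5]
grip_width: 0.0297
```

send_rows(
  deltas=[
    {"tx": 0,"ty": 0,"tz": 0.1,"rx": 0,"ry": 0,"rz": 0},
    {"tx": 0,"ty": 0,"tz": 0.15,"rx": 0,"ry": 0,"rz": 0},
    {"tx": 0,"ty": 0,"tz": 0.15,"rx": 0,"ry": 0,"rz": 0},
  ],
)

```text
time: 61.5
position: [0.431, -0.3163, 0.0201]
tool_rot: [1.0, 0.0, 0.0, 0.0]
ft_force: [-0.1, 0.9, 1.4]
grip_width: 0.0291
```

Contact. Release, rise, and on to the 80 block.

send_rows(
  deltas=[
    {"tx": 0,"ty": 0,"tz": 0,"rx": 0,"ry": 0,"rz": 0},
    {"tx": 0,"ty": 0,"tz": 0,"rx": 0,"ry": 0,"rz": 0},
    {"tx": 0,"ty": 0,"tz": 0,"rx": 0,"ry": 0,"rz": 0},
    {"tx": 0,"ty": 0,"tz": 0,"rx": 0,"ry": 0,"rz": 0},
  ],
  claw=5,
)

```text
time: 61.83
position: [0.431, -0.3164, 0.0197]
tool_rot: [1.0, 0.0, 0.0, 0.0]
ft_force: [0.5, -0.2, -0.0]
grip_width: 0.0467
```

send_rows(
  deltas=[
    {"tx": 0,"ty": 0,"tz": -2,"rx": 0,"ry": 0,"rz": 0},
    {"tx": 0,"ty": 0,"tz": -6,"rx": 0,"ry": 0,"rz": 0},
    {"tx": 0,"ty": 0,"tz": -10,"rx": 0,"ry": 0,"rz": 0},
    {"tx": 0,"ty": 0,"tz": -14,"rx": 0,"ry": 0,"rz": 0},
    {"tx": 0,"ty": 0,"tz": -16,"rx": 0,"ry": 0,"rz": 0},
  ],
)

```text
time: 62.25
position: [0.4323, -0.3177, 0.1842]
tool_rot: [1.0, 0.0, 0.002, 0.003]
ft_force: [0.1, -0.4, -0.1]
grip_width: 0.05
```

send_rows(
  deltas=[
    {"tx": 2.5,"ty": -2.5,"tz": 0,"rx": 0,"ry": 0,"rz": -0.12},
    {"tx": 5,"ty": -5,"tz": 0,"rx": 0,"ry": 0,"rz": -0.24},
    {"tx": 7.5,"ty": -7.5,"tz": 0,"rx": 0,"ry": 0,"rz": -0.36},
    {"tx": 10,"ty": -7.5,"tz": 0,"rx": 0,"ry": 0,"rz": -0.48},
    {"tx": 13,"ty": -7.5,"tz": 0,"rx": 0,"ry": 0,"rz": -0.6},
  ],
)

```text
time: 62.67
position: [0.5607, -0.2389, 0.1798]
tool_rot: [0.954, 0.3, -0.001, -0.001]
ft_force: [0.6, -1.0, -0.1]
grip_width: 0.05
```

send_rows(
  deltas=[
    {"tx": 0,"ty": 0,"tz": 0,"rx": 0,"ry": 0,"rz": -0.12},
    {"tx": 0,"ty": 0,"tz": 0,"rx": 0,"ry": 0,"rz": -0.24},
    {"tx": 0,"ty": 0,"tz": 0,"rx": 0,"ry": 0,"rz": -0.36},
    {"tx": 0,"ty": 0,"tz": 0,"rx": 0,"ry": 0,"rz": -0.48},
    {"tx": 0,"ty": 0,"tz": 0,"rx": 0,"ry": 0,"rz": -0.6},
  ],
)

```text
time: 63.08
position: [0.5606, -0.2409, 0.1794]
tool_rot: [0.823, 0.568, -0.0, -0.0]
ft_force: [-0.1, -0.0, 0.3]
grip_width: 0.0501
```

send_rows(
  deltas=[
    {"tx": 0,"ty": 0,"tz": 0,"rx": 0,"ry": 0,"rz": -0.12},
    {"tx": 0,"ty": 0,"tz": 0,"rx": 0,"ry": 0,"rz": -0.24},
    {"tx": 0,"ty": 0,"tz": 0,"rx": 0,"ry": 0,"rz": -0.36},
    {"tx": 0,"ty": 0,"tz": 0,"rx": 0,"ry": 0,"rz": -0.36},
  ],
)

```text
time: 63.42
position: [0.5605, -0.241, 0.1795]
tool_rot: [0.71, 0.704, -0.0, -0.0]
ft_force: [-0.1, 0.1, -0.1]
grip_width: 0.05
```

```bash
python3 - <<'E'
from h import *
o=btcp();print(o['position']);rel(b2w(31,-124,180),yaw=YB+np.pi/2);snap('wrist','w34.png')
E
```

```text
t 63.42 board TCP mm [ -34.8 -212.3  179.5] yaw-YB 1.5747 tilt [-0.0005  0.0003] F [-0.1  0.1 -0.1] w mm 50.0
[ 0.56049092 -0.24097922  0.17947531]
t cm [ 8.805  6.613 -0.054] r [-0.0005 -0.0003  0.0039] rows>= 3.0
```

View pics/w34.png

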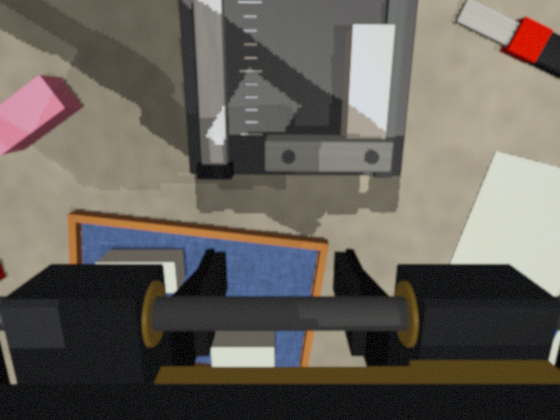

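send_rows(
  deltas=[
    {"tx": 3,"ty": 2.2,"tz": 0,"rx": 0,"ry": 0,"rz": 0.004},
    {"tx": 6,"ty": 4.4,"tz": 0,"rx": 0,"ry": 0,"rz": 0.004},
    {"tx": 8.8,"ty": 6.6,"tz": 2,"rx": 0,"ry": 0,"rz": 0.004},
    {"tx": 8.8,"ty": 6.6,"tz": 6,"rx": 0,"ry": 0,"rz": 0.004},
    {"tx": 8.8,"ty": 6.6,"tz": 10,"rx": 0,"ry": 0,"rz": 0.004},
  ],
)

```text
time: 63.88
position: [0.6308, -0.1523, 0.0806]
tool_rot: [0.712, 0.702, 0.001, 0.003]
ft_force: [1.1, 0.0, -0.6]
grip_width: 0.0502
```

send_rows(
  deltas=[
    {"tx": 0,"ty": 0,"tz": 1,"rx": 0,"ry": 0,"rz": 0},
    {"tx": 0,"ty": 0,"tz": 1,"rx": 0,"ry": 0,"rz": 0},
    {"tx": 0,"ty": 0,"tz": 1,"rx": 0,"ry": 0,"rz": 0},
  ],
)

```text
time: 64.13
position: [0.6278, -0.1542, 0.07]
tool_rot: [0.713, 0.701, -0.0, -0.0]
ft_force: [1.0, -0.5, 0.6]
grip_width: 0.0498
```

```bash
python3 - <<'E'
from h import *
o=btcp();rel(b2w(31,-124,31.5),yaw=YB+np.pi/2);snap('wrist','w35.png')
E
```

```text
t 64.13 board TCP mm [  31.5 -124.8   70. ] yaw-YB 1.5669 tilt [-0.0001  0.0001] F [ 1.  -0.5  0.6] w mm 49.8
t cm [ 0.076 -0.049  3.85 ] r [-0.0001 -0.0001 -0.0039] rows>= 1.0
```

View pics/w35.png

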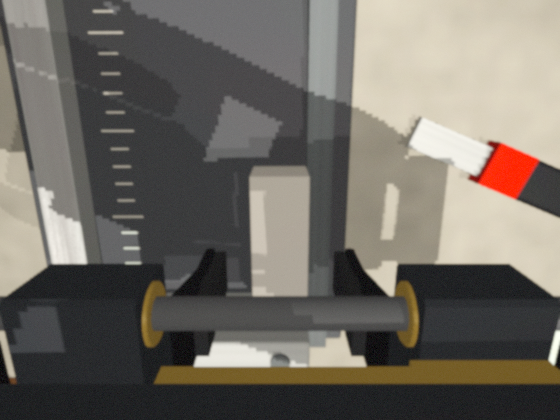

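send_rows(
  deltas=[
    {"tx": 0.1,"ty": 0,"tz": 1.5,"rx": 0,"ry": 0,"rz": -0.004},
    {"tx": 0.1,"ty": 0,"tz": 3,"rx": 0,"ry": 0,"rz": -0.004},
    {"tx": 0.1,"ty": 0,"tz": 3.8,"rx": 0,"ry": 0,"rz": -0.004},
    {"tx": 0.1,"ty": 0,"tz": 3.8,"rx": 0,"ry": 0,"rz": -0.004},
  ],
)

```text
time: 64.52
position: [0.6277, -0.1533, 0.0323]
tool_rot: [0.711, 0.703, 0.0, 0.0]
ft_force: [0.7, -0.0, -0.3]
grip_width: 0.05
```

send_rows(
  deltas=[
    {"tx": 0,"ty": 0,"tz": 0,"rx": 0,"ry": 0,"rz": 0},
    {"tx": 0,"ty": 0,"tz": 0,"rx": 0,"ry": 0,"rz": 0},
    {"tx": 0,"ty": 0,"tz": 0,"rx": 0,"ry": 0,"rz": 0},
    {"tx": 0,"ty": 0,"tz": 0,"rx": 0,"ry": 0,"rz": 0},
    {"tx": 0,"ty": 0,"tz": 0,"rx": 0,"ry": 0,"rz": 0},
  ],
  claw=0,
  squeeze=40,
)

```text
time: 64.93
position: [0.6274, -0.153, 0.0326]
tool_rot: [0.711, 0.704, -0.0, 0.0]
ft_force: [-2.2, -0.5, 4.7]
grip_width: 0.0292
```

```bash
python3 - <<'E'
from h import *
o=btcp();print(o['position'])
E
```

```text
t 64.93 board TCP mm [  31.1 -123.5   32.6] yaw-YB 1.5729 tilt [-0.0004 -0.0004] F [-2.2 -0.5  4.7] w mm 29.2
[ 0.62740893 -0.15299519  0.03261611]
```

send_rows(
  deltas=[
    {"tx": 0,"ty": 0,"tz": -0.5,"rx": 0,"ry": 0,"rz": 0},
    {"tx": 0,"ty": 0,"tz": -1,"rx": 0,"ry": 0,"rz": 0},
    {"tx": 0,"ty": 0,"tz": -2,"rx": 0,"ry": 0,"rz": 0},
    {"tx": 0,"ty": 0,"tz": -3.5,"rx": 0,"ry": 0,"rz": 0},
    {"tx": 0,"ty": 0,"tz": -5,"rx": 0,"ry": 0,"rz": 0},
  ],
)

```text
time: 65.35
position: [0.6272, -0.1524, 0.0819]
tool_rot: [0.711, 0.704, -0.0, -0.001]
ft_force: [0.9, -0.4, -3.4]
grip_width: 0.0297
```

send_rows(
  deltas=[
    {"tx": 0,"ty": 0,"tz": -2,"rx": 0,"ry": 0,"rz": 0},
    {"tx": 0,"ty": 0,"tz": -4,"rx": 0,"ry": 0,"rz": 0},
    {"tx": 0,"ty": 0,"tz": -6,"rx": 0,"ry": 0,"rz": 0},
    {"tx": 0,"ty": 0,"tz": -7,"rx": 0,"ry": 0,"rz": 0},
  ],
)

```text
time: 65.68
position: [0.6289, -0.1531, 0.1548]
tool_rot: [0.711, 0.704, 0.001, 0.002]
ft_force: [0.5, -0.2, -3.3]
grip_width: 0.0298
```

```bash
python3 - <<'E'
from h import *
o=btcp();print(o['position']);rel([.5353,-.3306,.15],yaw=-.267)
E
```

```text
t 65.68 board TCP mm [  32.6 -123.6  154.8] yaw-YB 1.5728 tilt [ 0.0041 -0.0016] F [ 0.5 -0.2 -3.3] w mm 29.8
[ 0.62891921 -0.15309938  0.15476527]
t cm [-17.841  -9.188   0.466] r [ 0.0043 -0.0027  1.8279] rows>= 15.0
```

send_rows(
  deltas=[
    {"tx": -3.6,"ty": -1.8,"tz": 0,"rx": 0,"ry": 0,"rz": 0.12},
    {"tx": -7.2,"ty": -3.6,"tz": 0,"rx": 0,"ry": 0,"rz": 0.24},
    {"tx": -10.8,"ty": -5.4,"tz": 0,"rx": 0,"ry": 0,"rz": 0.36},
    {"tx": -14.4,"ty": -7.2,"tz": 0,"rx": 0,"ry": 0,"rz": 0.48},
    {"tx": -17.8,"ty": -9.1,"tz": 0,"rx": 0,"ry": 0,"rz": 0.6},
  ],
)

```text
time: 66.1
position: [0.5339, -0.3313, 0.1516]
tool_rot: [0.888, 0.46, 0.0, 0.0]
ft_force: [1.2, -0.9, -3.7]
grip_width: 0.0294
```

send_rows(
  deltas=[
    {"tx": 0,"ty": 0,"tz": 0,"rx": 0,"ry": 0,"rz": 0.12},
    {"tx": 0,"ty": 0,"tz": 0,"rx": 0,"ry": 0,"rz": 0.24},
    {"tx": 0,"ty": 0,"tz": 0,"rx": 0,"ry": 0,"rz": 0.36},
    {"tx": 0,"ty": 0,"tz": 0,"rx": 0,"ry": 0,"rz": 0.48},
    {"tx": 0,"ty": 0,"tz": 0,"rx": 0,"ry": 0,"rz": 0.6},
  ],
)

```text
time: 66.52
position: [0.5344, -0.3298, 0.1514]
tool_rot: [0.984, 0.176, -0.0, -0.0]
ft_force: [0.0, -0.7, -4.0]
grip_width: 0.0295
```

send_rows(
  deltas=[
    {"tx": 0,"ty": 0,"tz": 0,"rx": 0,"ry": 0,"rz": 0.12},
    {"tx": 0,"ty": 0,"tz": 0,"rx": 0,"ry": 0,"rz": 0.24},
    {"tx": 0,"ty": 0,"tz": 0,"rx": 0,"ry": 0,"rz": 0.36},
    {"tx": 0,"ty": 0,"tz": 0,"rx": 0,"ry": 0,"rz": 0.48},
    {"tx": 0,"ty": 0,"tz": 0,"rx": 0,"ry": 0,"rz": 0.6},
  ],
)

```text
time: 66.93
position: [0.5346, -0.3295, 0.1514]
tool_rot: [0.992, -0.122, -0.0, -0.0]
ft_force: [-0.3, -0.2, -3.7]
grip_width: 0.0298
```

```bash
python3 - <<'E'
from h import *
o=btcp();print(o['position']);rel([.5353,-.3306,.026],yaw=-.267);snap('wrist','w36.png')
E
```

```text
t 66.93 board TCP mm [ -59.6 -301.1  151.4] yaw-YB -0.2332 tilt [-0.0007  0.0007] F [-0.3 -0.2 -3.7] w mm 29.8
[ 0.53458244 -0.32949565  0.15138156]
t cm [ 0.107  0.097 12.538] r [-0.0005  0.0008  0.0219] rows>= 4.0
```

View pics/w36.png

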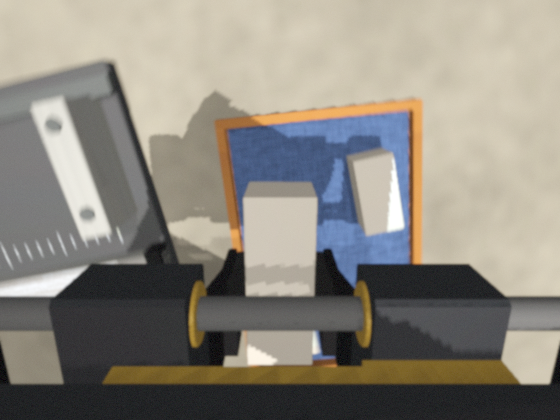

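Position is good. Lower the last block.

send_rows(
  deltas=[
    {"tx": 0.1,"ty": 0.1,"tz": 4,"rx": 0,"ry": 0,"rz": 0.02},
    {"tx": 0.1,"ty": 0.1,"tz": 8,"rx": 0,"ry": 0,"rz": 0.02},
    {"tx": 0.1,"ty": 0.1,"tz": 11,"rx": 0,"ry": 0,"rz": 0.02},
    {"tx": 0.1,"ty": 0.1,"tz": 12.3,"rx": 0,"ry": 0,"rz": 0.02},
    {"tx": 0.1,"ty": 0.1,"tz": 12.5,"rx": 0,"ry": 0,"rz": 0.02},
  ],
)

```text
time: 67.4
position: [0.5335, -0.3292, 0.0232]
tool_rot: [0.992, -0.129, -0.003, -0.002]
ft_force: [-0.6, 0.9, -4.7]
grip_width: 0.0297
```

send_rows(
  deltas=[
    {"tx": 0,"ty": 0,"tz": 0.1,"rx": 0,"ry": 0,"rz": 0},
    {"tx": 0,"ty": 0,"tz": 0.3,"rx": 0,"ry": 0,"rz": 0},
    {"tx": 0,"ty": 0,"tz": 0.4,"rx": 0,"ry": 0,"rz": 0},
  ],
)

```text
time: 67.65
position: [0.5371, -0.3324, 0.0248]
tool_rot: [0.992, -0.129, 0.002, 0.001]
ft_force: [-0.2, 0.3, -3.7]
grip_width: 0.0299
```

send_rows(
  deltas=[
    {"tx": 0,"ty": 0,"tz": 0.1,"rx": 0,"ry": 0,"rz": 0},
    {"tx": 0,"ty": 0,"tz": 0.1,"rx": 0,"ry": 0,"rz": 0},
  ],
)

```text
time: 67.82
position: [0.5363, -0.3316, 0.023]
tool_rot: [0.992, -0.129, 0.001, 0.001]
ft_force: [-0.3, -0.0, -4.4]
grip_width: 0.0296
```

send_rows(
  deltas=[
    {"tx": 0,"ty": 0,"tz": 0.1,"rx": 0,"ry": 0,"rz": 0},
    {"tx": 0,"ty": 0,"tz": 0.1,"rx": 0,"ry": 0,"rz": 0},
  ],
)

```text
time: 67.98
position: [0.5358, -0.3312, 0.0212]
tool_rot: [0.992, -0.129, 0.0, 0.0]
ft_force: [0.6, 0.4, -4.8]
grip_width: 0.0297
```

send_rows(
  deltas=[
    {"tx": 0,"ty": 0,"tz": 0.1,"rx": 0,"ry": 0,"rz": 0},
    {"tx": 0,"ty": 0,"tz": 0.1,"rx": 0,"ry": 0,"rz": 0},
    {"tx": 0,"ty": 0,"tz": 0.15,"rx": 0,"ry": 0,"rz": 0},
  ],
)

```text
time: 68.23
position: [0.5358, -0.3313, 0.0206]
tool_rot: [0.992, -0.129, 0.0, 0.0]
ft_force: [-1.8, 1.7, 9.8]
grip_width: 0.0294
```

send_rows(
  deltas=[
    {"tx": 0,"ty": 0,"tz": 0,"rx": 0,"ry": 0,"rz": 0},
    {"tx": 0,"ty": 0,"tz": 0,"rx": 0,"ry": 0,"rz": 0},
  ],
)

```text
time: 68.4
position: [0.5358, -0.3312, 0.0206]
tool_rot: [0.992, -0.129, 0.0, 0.0]
ft_force: [-2.0, 1.4, 6.0]
grip_width: 0.0294
```

Landed. Release, and back off to a viewpoint.

send_rows(
  deltas=[
    {"tx": 0,"ty": 0,"tz": 0,"rx": 0,"ry": 0,"rz": 0},
    {"tx": 0,"ty": 0,"tz": -0.1,"rx": 0,"ry": 0,"rz": 0},
    {"tx": 0,"ty": 0,"tz": -0.1,"rx": 0,"ry": 0,"rz": 0},
    {"tx": 0,"ty": 0,"tz": -0.1,"rx": 0,"ry": 0,"rz": 0},
  ],
  claw=5,
)

```text
time: 68.73
position: [0.5359, -0.3313, 0.0203]
tool_rot: [0.992, -0.129, 0.0, 0.0]
ft_force: [-0.2, -0.1, -0.2]
grip_width: 0.0465
```

send_rows(
  deltas=[
    {"tx": 0,"ty": 0,"tz": -2,"rx": 0,"ry": 0,"rz": 0},
    {"tx": 0,"ty": 0,"tz": -6,"rx": 0,"ry": 0,"rz": 0},
    {"tx": 0,"ty": 0,"tz": -10,"rx": 0,"ry": 0,"rz": 0},
    {"tx": 0,"ty": 0,"tz": -14,"rx": 0,"ry": 0,"rz": 0},
    {"tx": -2,"ty": -3,"tz": -17,"rx": 0,"ry": 0,"rz": -0.12},
  ],
)

```text
time: 69.15
position: [0.5293, -0.3076, 0.1914]
tool_rot: [0.997, -0.07, 0.005, 0.005]
ft_force: [1.7, 0.0, 1.1]
grip_width: 0.0498
```

send_rows(
  deltas=[
    {"tx": -2,"ty": -3,"tz": -2,"rx": 0,"ry": 0,"rz": -0.12},
    {"tx": -4,"ty": -6,"tz": -5,"rx": 0,"ry": 0,"rz": -0.12},
    {"tx": -5,"ty": -9,"tz": -8,"rx": 0,"ry": 0,"rz": -0.12},
    {"tx": -5,"ty": -9,"tz": -8,"rx": 0,"ry": 0,"rz": -0.12},
    {"tx": -5,"ty": -9,"tz": -8,"rx": 0,"ry": 0,"rz": -0.12},
  ],
)

```text
time: 69.57
position: [0.489, -0.2037, 0.2693]
tool_rot: [1.0, -0.008, 0.002, 0.001]
ft_force: [0.4, -0.4, -0.1]
grip_width: 0.05
```

```bash
python3 - <<'E'
from h import *
o=btcp();print(o['position']);snap('wrist','w37.png');snap('scene','s37.png')
b=blocks('w37',0.026,0.045,yr=(-.5,-.26))
C=np.array([.4753,-.358]);yc=-.127
for x in b:
    d=np.array(x[:2])-C; print('case',np.round([d@[np.cos(yc),np.sin(yc)],d@[-np.sin(yc),np.cos(yc)]],3))
d=np.load('pics/w37.npz'); c=dict(intrinsics=d['K'],z_map=d['z'],M=d['M']); P=cloud(c)
B=np.stack([(P[...,0]-O[0])*AX[0]+(P[...,1]-O[1])*AX[1],(P[...,0]-O[0])*AY[0]+(P[...,1]-O[1])*AY[1],P[...,2]],-1)*1000
m=(B[...,2]>62)&(B[...,2]<80)&(B[...,0]>-40)&(B[...,0]<40)&(abs(B[...,1])<250);m[258:]=False
n,lab,st,_=cv2.connectedComponentsWithStats(m.astype(np.uint8))
for i in range(1,n):
    if st[i,4]>100: print('hi',cv2.minAreaRect(B[lab==i][:,:2].astype(np.float32)))
E
```

```text
t 69.57 board TCP mm [-106.8 -175.8  269.3] yaw-YB -0.0048 tilt [ 0.0044 -0.003 ] F [ 0.4 -0.4 -0.1] w mm 50.0
[ 0.48895283 -0.20366527  0.26931789]
c [ 534.2 -331.2] LxW 80.0 30.8 deg -14.8 z 0.0357 px [374  86  55  84]
c [ 523.  -404.2] LxW 59.9 31.7 deg 0.7 z 0.0357 px [450 109  40  59]
c [ 431.  -316.6] LxW 70.1 30.5 deg 0.1 z 0.0357 px [365 192  33  62]
case [0.055 0.034]
case [ 0.053 -0.04 ]
case [-0.049  0.035]
hi ((-0.030914306640625, -175.09336853027344), (79.97956085205078, 21.41645622253418), 0.15454742312431335)
hi ((0.0003662109375, 50.97848129272461), (13.374321937561035, 79.97531127929688), 89.63130950927734)
```

View pics/w37.png

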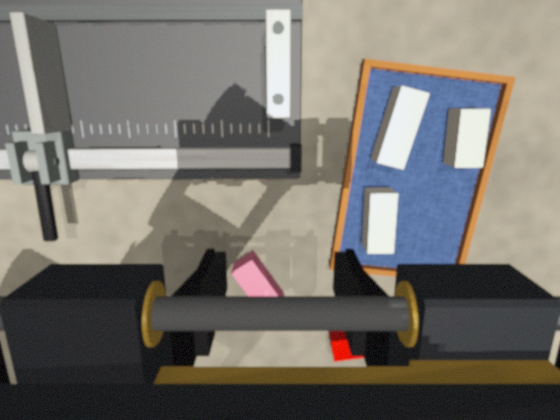

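View pics/s37.png

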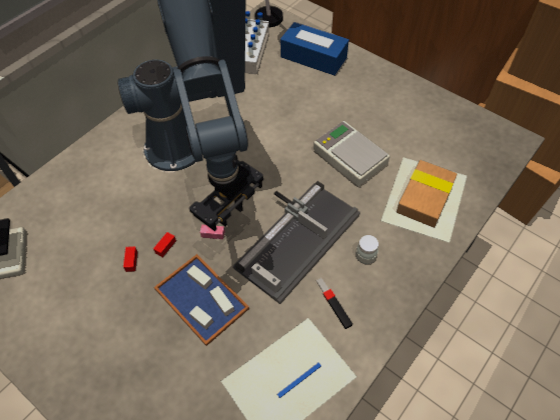

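All three blocks lie flat in the case, the lever is down, and the jar, knife and decoys are unmoved. I hand it in.

```bash
python3 - <<'E'
from h import *
btcp(); print(robot.hand_in())
E
```

```text
t 69.67 board TCP mm [-107.1 -177.4  266.6] yaw-YB -0.0069 tilt [ 0.0005 -0.001 ] F [-0.2 -0.4 -0.2] w mm 49.8
the job is handed in; nothing more can be done
None
```

I finished the whole sequence and handed the job in at about 70 s of the 210 s allowed; `hand_in()` gives no verdict. The case held the 80, 70 and 60 mm blocks, so the target opening was 210 mm.

- **Stop and row:** I flipped the lever up, drew the stop back, and wrung the blocks in as 80, 70, 60. Each was pressed end-on about 14 mm out of line, then slid across until it stalled against the fence.
- **Clamping:** I brought the stop up until it pressed on the 60 mm block and flipped the lever down.
- **Return:** I lifted the blocks out and laid them flat in the case near where they had been.

**Last checks:**
- All three blocks lie flat in the case: their top faces are at z ≈ 36 mm and their centres are well within the allowed area.
- The lever measured flat straight after clamping. It looked down in the last picture, but I did not measure it again.
- In the final scene picture the knife, jar and look-alike blocks look undisturbed.
- The gripper was clear of everything at hand-in.

**One disagreement:** depth measurements gave an opening of 209.4 mm just after clamping and 209.1 mm at the end, not 210. Those measurements are only good to about 1 mm. The stop stalled against the rigid row before clamping and nothing pushed it afterwards, so I trusted the contact. The end reading is still within the 1.5 mm tolerance.

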